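# Pack, load and clamp the shaker mill

### The job

Get the shaker mill ready: find its packing gap with the gauge leaves, trying them one by one from the thinnest up (yellow, green, blue, red) without skipping any or forcing one that will not enter, until one binds; push that one fully home, leave it standing in the gap, and have the other leaves hang in the rack, in any slots. Load every white pebble into the steel jar, lowering each one gently down inside the jar instead of dropping it, and only when leaf and pebbles are all in, press the red lever down until its catch holds it. Do not disturb the other things on the bench.

Things in the scene. Friction and masses are not known exactly. Their poses are not given: they have to be found in the camera images.
- mill: bench shaker mill, fixed: white bed 200 (x) x 380 (y) x 30 mm high; origin under the bed's centre on the table, z up. Along its y axis: the packing gap at y = -140, the open grinding jar in the middle, the red-tipped clamp lever at y = +135
- gap (a point): point on the gap-side face of the gap's fixed steel stop: middle of the 50 mm long face, level with the stop's top, 75 mm above the table. Axes as the mill's. The gap runs from this face to +x, 45 mm deep, open above and at both y ends, top edges chamfered 5 mm; opposite is a sprung aluminium pad. Its width is unknown: about 1 mm less than the green, the blue or the red leaf's thickness
- buffer_p: spring buffer carrying the gap's pad: one of three is fitted, the others are absent. Dark block 35 x 50 x 40 mm lying loose but snug in a pocket of the bed (leave it there), origin at its foot on the bed, 50 mm in +x from the stop's face whatever the gap. The pad yields 2 mm to +x (5 N at once, 0.8 N more per mm), then stops: the leaf that binds enters with a 6 to 15 N push, thinner ones have 2 mm of play, thicker ones stay out
- buffer_q: spring buffer carrying the gap's pad: one of three is fitted, the others are absent. Dark block 35 x 50 x 40 mm lying loose but snug in a pocket of the bed (leave it there), origin at its foot on the bed, 50 mm in +x from the stop's face whatever the gap. The pad yields 2 mm to +x (5 N at once, 0.8 N more per mm), then stops: the leaf that binds enters with a 6 to 15 N push, thinner ones have 2 mm of play, thicker ones stay out
- buffer_r: spring buffer carrying the gap's pad: one of three is fitted, the others are absent. Dark block 35 x 50 x 40 mm lying loose but snug in a pocket of the bed (leave it there), origin at its foot on the bed, 50 mm in +x from the stop's face whatever the gap. The pad yields 2 mm to +x (5 N at once, 0.8 N more per mm), then stops: the leaf that binds enters with a 6 to 15 N push, thinner ones have 2 mm of play, thicker ones stay out
- rack: white gauge rack, fixed, 60 (x) x 220 (y) mm, on a foot 116 (x) mm wide with a 14 mm high kerb along both long sides, top 56 mm above the table; origin under its centre on the table, z up. Four through slots at y = -75, -25, 25, 75 mm, each 19 (x) x 30 (y) mm
- leaf_yellow: gauge leaf with yellow handle, thinnest of four: steel blade 6 mm thick (its x) x 26 mm wide (y), pointing down 42 mm below the handle, lower edge fully rounded; handle 32 (x) x 36 (y) x 36 mm high. Origin at the centre of the handle's underside, z up. 60 g. Starts hanging in any rack slot, handle underside on the rack's top, its x along the rack's x
- leaf_green: gauge leaf with green handle, second of four: steel blade 9 mm thick (its x) x 26 mm wide (y), pointing down 42 mm below the handle, lower edge fully rounded; handle 32 (x) x 36 (y) x 36 mm high. Origin at the centre of the handle's underside, z up. 60 g. Starts hanging in any rack slot, handle underside on the rack's top, its x along the rack's x
- leaf_blue: gauge leaf with blue handle, third of four: steel blade 12 mm thick (its x) x 26 mm wide (y), pointing down 42 mm below the handle, lower edge fully rounded; handle 32 (x) x 36 (y) x 36 mm high. Origin at the centre of the handle's underside, z up. 60 g. Starts hanging in any rack slot, handle underside on the rack's top, its x along the rack's x
- leaf_red: gauge leaf with red handle, thickest of four: steel blade 15 mm thick (its x) x 26 mm wide (y), pointing down 42 mm below the handle, lower edge fully rounded; handle 32 (x) x 36 (y) x 36 mm high. Origin at the centre of the handle's underside, z up. 60 g. Starts hanging in any rack slot, handle underside on the rack's top, its x along the rack's x
- pebble_1: white ceramic grinding pebble, barrel shaped, 35 mm in diameter at mid height, 32 mm high, edges rounded, flat ends of 26 mm; 56 to 112 g; stands on the table. Origin at the centre of its underside. Two to four are present (absent: None)
- pebble_2: white ceramic grinding pebble, barrel shaped, 35 mm in diameter at mid height, 32 mm high, edges rounded, flat ends of 26 mm; 56 to 112 g; stands on the table. Origin at the centre of its underside. Two to four are present (absent: None)
- pebble_3: white ceramic grinding pebble, barrel shaped, 35 mm in diameter at mid height, 32 mm high, edges rounded, flat ends of 26 mm; 56 to 112 g; stands on the table. Origin at the centre of its underside. Two to four are present (absent: None)
- pebble_4: white ceramic grinding pebble, barrel shaped, 35 mm in diameter at mid height, 32 mm high, edges rounded, flat ends of 26 mm; 56 to 112 g; stands on the table. Origin at the centre of its underside. Two to four are present (absent: None)
- jar_floor (a point): centre of the inner floor of the steel grinding jar (fixed to the mill), 46 mm above the table; inner radius 68 mm, inner depth 62 mm, open on top, outer radius 72 mm. Axes as the mill's
- lever (a joint): clamp lever angle, rad: 0 = up (30 degrees raised, pushed up by a spring), grows as the red pad is pressed down; about 0.46 = held down by the spring catch, 0.52 = stop. Pressing past the catch takes about 8 to 15 N at the pad
- lever_pad (a point): centre of the top of the lever's red pad (36 x 30 mm). The pad is 150 mm from the hinge, which lies at x = +75, y = +135, z = 55 mm in the mill's frame with its axis along y; the lever points to the mill's -x, so the pad swings down by about 75 mm to about 63 mm above the table
- cap: black screw cap, 38 mm wide, 14 mm high, near the pebbles; leave it alone. Origin under its centre
- amber_bottle: amber bottle, 68 mm wide, 130 mm high; leave it alone. Origin under its centre
- beaker: glass beaker, 70 mm wide, 85 mm high; leave it alone. Origin under its centre
- white_jar: small white jar, 52 mm wide, 60 mm high; leave it alone. Origin under its centre
- spatula: spatula, 170 mm long, lying flat; leave it alone. Origin at its middle
Not all that is in view belongs to the job. Of the things shaped like the leaf_green, the green one is meant.

How it is judged:
By the outcome, as a careful person would: the job done as asked, in the order asked, and still so for the second after the job is handed in, with the robot touching nothing.
Of buffer_p, buffer_q, buffer_r only 1 to 1 are there at a start; the rules pass over those that are not, and their reading is None.
Of pebble_1, pebble_2, pebble_3, pebble_4 only 2 to 4 are there at a start; the rules pass over those that are not, and their reading is None.
At some moment in a run one of pebble_1, pebble_2, pebble_3, pebble_4 may be knocked a few centimetres aside while the robot is not near it.
It also fails if it takes over 210 s, if anything falls off the work surface, if the arm or the gripper's body presses on something with over 40 N, if the wrist force passes 120 N, or if a joint passes its speed limit or range.

### The arm

A 6-joint arm with a two-finger parallel gripper is mounted at the origin on the work surface. World frame = base frame: x ahead of the robot, y to its left, z up, the work surface at z = 0. Lengths are in mm, angles in rad, forces in N, time in s.
With the tool pointing down it reaches from about 350 to 975 mm from the base axis. Payload 7.1 kg.
Tool frame: the origin (TCP) lies midway between the tips of the shut fingers; the grasp point (between the pads) lies 19 mm behind it (ctrl.hold_point_z is the distance from the TCP to the grasp point, in mm); z points along the fingers, y is the direction in which the jaws open and shut (so a half turn about z gives the same grasp; the last joint's range is limited). The gripper opens to 88 mm and grips with 3 to 60 N. Pads are 20 mm wide; open, the fingers measure 115 mm over their backs; the gripper's body (75 mm by 178 mm) begins 61 mm behind the grasp point.
Start: joints at [-1.182, 0.423, 1.63, -0, 1.089, -0.019], TCP at [247.885, -573.723, 222.675] pointing down, gripper open.
Joint ranges: [-3, 3], [-0.9, 2.11], [0.09, 2.58], [-1.31, 4.45], [0.11, 2.69], [-2.54, 2.54]. Speed limits (rad/s): [2.39, 2.39, 3.01, 3.14, 3.14, 3.14].

### API

Orientations are given as a rotation vector (axis times angle).
In Python, from workcell import ctrl, eyes gives the robot as it stands.
- The arm moves only by the tool move_arm, never from a script. Its argument "deltas" is a list of rows, each a list of 6 numbers: the shift along the tool's x, y, z in mm, then the turn, a rotation vector about the tool's x, y, z in rad. A call has 1 to 5 rows; each row shifts and turns the pose as measured when the row begins, along the tool's axes as they then stand; what a row does not reach is not made up. A row lasts 1/12 s, in which the tool goes at most 41.7 mm and 7.16 degrees, less where a joint would pass 70% of its speed; a pose out of reach is approached as far as the arm can. A call is refused whole if a number of a shift passes 41.7 or a number of a turn 0.125, either way. A call with a gripper value outside its range is refused whole. "hand" is the closure, from -1 (fully open) to 1 (shut), set as the call begins (left out, the last holds). The fingers move at their own pace and stop on an object; the grip force is fixed at half the most. Time passes only in rows, so rows that do not move let the fingers close. It gives the time, the measured TCP pose, the force and the opening at its end, in the units of the state.
- ctrl.get_obs(): the state, without advancing time (a new reading comes with each control period).
- eyes.get_image(name): name is "scene" or "top" or "wrist"; returns a dict with "frame" (384x512x3 uint8, red, green, blue), "range_z" (384x512 float32, mm along the optical axis (not along the pixel's ray), 0 where there is no reading), "fx", "fy", "cx", "cy" (pixels), "cam_to_world" (4x4, takes a point from camera to world coordinates). Camera axes: x right, y down, z forward; pixel columns grow to the right and rows downward; lengths in mm; the calibration is good to about 2 mm. A picture is of the moment at which its call begins.
- ctrl.close_job(): hands the job in, once; it reports no verdict.
The state is a dict: "t": time; "qpos": joint angles; "qvel": joint speeds; "joint_torque": joint torques, N m; "ee_pos": TCP position; "orientation": TCP orientation; "ft_force": force on the tool from outside, world axes, zero at the start; "moment": the same for the moment, N m; "width": finger opening in mm.
Only numpy, scipy, OpenCV 4.12 (cv2) and the standard library are available. Lean on these libraries where they do the work, as an engineer would, in place of code of your own. Each camera call takes 0.05 s, during which the arm holds its last target.

## Working session

There is one attempt and no reset: what is moved stays moved. The work goes in short steps, Python scripts to look and compute and a tool call to move; the robot and the scene stay as the last step left them, time stands still between calls to the robot, and variables do not carry over. Pictures are saved under pics/ and viewed, and the job is handed in when it is done.

Besides the shell and the picture viewer there is one more tool, called after "Request:" in YAML: its name, and indented under it one key for each argument. move_arm: Moves the arm, as the interface text tells. Its arguments: {"type":"object","properties":{"deltas":{"type":"array"},"hand":{"type":"number"}},"required":["deltas"]}

I'll start by looking at the scene and the robot's state.

```bash
mkdir -p pics; ls; python3 - <<'E'
from workcell import ctrl, eyes
import cv2
print(ctrl.get_obs()); print(ctrl.hold_point_z)
for n in ("scene","top","wrist"):
    d=eyes.get_image(n); cv2.imwrite(f"pics/a_{n}.png",cv2.cvtColor(d["frame"],cv2.COLOR_RGB2BGR))
    print(n,d["fx"],d["cx"],d["cy"],d["cam_to_world"].round(3).tolist())
E
```

```text
pics
{'t': 0.0, 'qpos': array([-1.18203989e+00,  4.23828059e-01,  1.63071063e+00,  1.44115763e-06,
        1.08862173e+00, -1.90398637e-02]), 'qvel': array([-0.00081544,  0.00068731, -0.00150291, -0.00041443,  0.00068145,
       -0.00108762]), 'joint_torque': array([-7.05277562e-04, -5.44627833e+01, -2.73675835e+01,  6.43365341e-02,
        2.27266556e-02, -1.19720248e-04]), 'ee_pos': array([ 247.64918476, -573.21303919,  221.90158696]), 'orientation': array([-3.07500441e+00, -6.35822494e-01,  4.50459351e-04]), 'ft_force': array([ 0.44491059, -0.77628645,  0.16484208]), 'moment': array([ 0.00740822,  0.03226933, -0.04781878]), 'width': 87.88518841065489}
18.700000000000003
scene 434.4647472655363 252.7649540338702 191.03847471821297 [[0.823, 0.351, -0.447, 1071.406], [0.568, -0.514, 0.642, -691.775], [-0.004, -0.782, -0.623, 826.139], [0.0, 0.0, 0.0, 1.0]]
top 349.4647395403381 258.6198539174674 194.01908713852052 [[-0.021, -0.987, 0.157, 366.911], [-1.0, 0.02, -0.009, 46.246], [0.005, -0.157, -0.988, 1197.628], [0.0, 0.0, 0.0, 1.0]]
wrist 332.87732963432217 254.39385552011444 193.57470176374753 [[0.397, -0.879, -0.265, 320.322], [-0.918, -0.38, -0.112, -540.576], [-0.002, 0.288, -0.958, 382.854], [0.0, 0.0, 0.0, 1.0]]
```

View pics/a_scene.png

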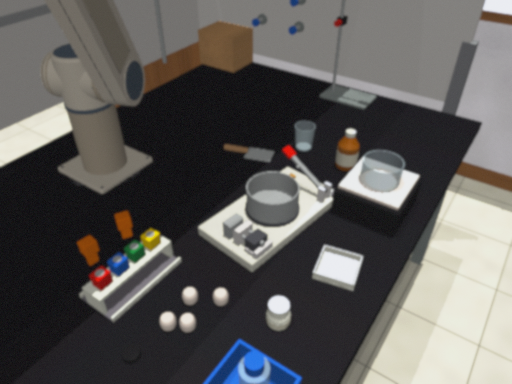

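View pics/a_top.png

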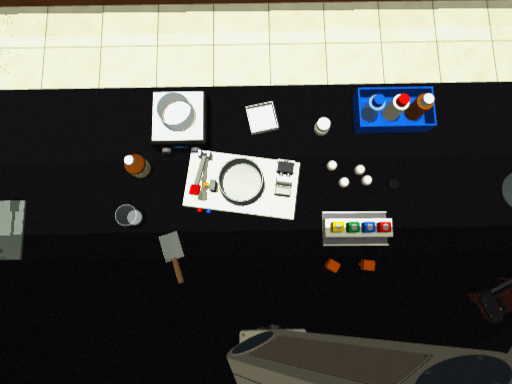

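View pics/a_wrist.png

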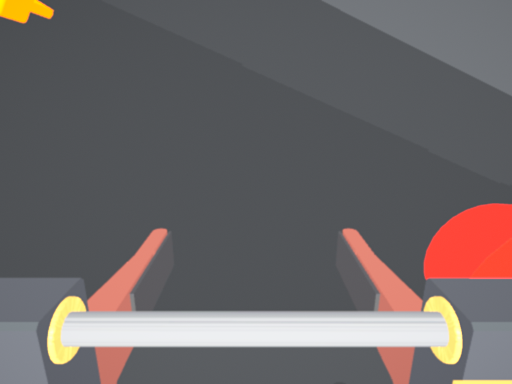

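Top view: rack at about (355,228) with leaves from left to right yellow, green, blue, red. Four pebbles lie near (332–367,166–182) and the mill is near (242,184). Two orange decoys are at (333,266) and (368,266). Next I'll make helpers and use depth for a first estimate.

```bash
cat > h.py <<'E'
import numpy as np, cv2
from workcell import ctrl, eyes
from scipy.spatial.transform import Rotation as R
def grab(n, tag=None):
    d=eyes.get_image(n)
    if tag: 
        cv2.imwrite(f"pics/{tag}.png",cv2.cvtColor(d["frame"],cv2.COLOR_RGB2BGR))
        np.savez(f"pics/{tag}.npz",**d)
    return d
def load(tag): return dict(np.load(f"pics/{tag}.npz"))
def cloud(d):
    z=d["range_z"]; v,u=np.mgrid[:z.shape[0],:z.shape[1]]
    P=np.stack([(u-d["cx"])/d["fx"]*z,(v-d["cy"])/d["fy"]*z,z],-1)
    T=d["cam_to_world"]; W=P@T[:3,:3].T+T[:3,3]; W[z<=0]=np.nan
    return W
def ray(d,u,v):
    T=d["cam_to_world"]; r=T[:3,:3]@np.array([(u-d["cx"])/d["fx"],(v-d["cy"])/d["fy"],1.0]); return T[:3,3],r
def atz(d,u,v,z):
    o,r=ray(d,u,v); return o+r*(z-o[2])/r[2]
def tri(d1,p1,d2,p2):
    o1,r1=ray(d1,*p1);o2,r2=ray(d2,*p2)
    r1=r1/np.linalg.norm(r1);r2=r2/np.linalg.norm(r2)
    s=np.linalg.lstsq(np.stack([r1,-r2],1),o2-o1,rcond=None)[0]
    a=o1+r1*s[0];b=o2+r2*s[1]; return (a+b)/2,np.linalg.norm(a-b)
def crop(d,u0,v0,u1,v1,name,f=None):
    im=cv2.cvtColor(d["frame"],cv2.COLOR_RGB2BGR)[v0:v1,u0:u1]
    f=f or min(800/(u1-u0),600/(v1-v0))
    cv2.imwrite(f"pics/{name}.png",cv2.resize(im,None,fx=f,fy=f,interpolation=cv2.INTER_CUBIC)); print(name,"scale",f)
def proj(d,p):
    T=np.linalg.inv(d["cam_to_world"]); q=T[:3,:3]@np.asarray(p,float)+T[:3,3]
    return np.array([d["fx"]*q[0]/q[2]+d["cx"],d["fy"]*q[1]/q[2]+d["cy"]])
def st():
    o=ctrl.get_obs(); M=R.from_rotvec(o["orientation"]).as_matrix()
    print("t%.2f"%o["t"],"tcp",o["ee_pos"].round(1),"x",M[:,0].round(3),"y",M[:,1].round(3),"z",M[:,2].round(3),"F",o["ft_force"].round(1),"w%.1f"%o["width"],"q",o["qpos"].round(2)); return o,M
E
python3 - <<'E'
from h import *
d=grab("top","t0"); s=grab("scene","s0")
crop(d,170,80,410,280,"t0c"); 
crop(s,60,120,420,384,"s0c")
W=cloud(d)
for n,(u,v) in dict(yel=(337,228),grn=(353,228),blu=(369,228),red=(384,228),bed=(200,205),p1=(332,166),p2=(360,170),p3=(344,183),p4=(367,181),cap=(394,184),table=(300,250),lever=(195,190),rackL=(323,240)).items():
    print(n,W[v,u].round(1), d["range_z"][v-1:v+2,u].round(1))
E
```

```text
t0c scale 3.0
s0c scale 2.2222222222222223
yel [ 429.3 -209.1   90. ] [1100.6 1105.8 1102.5]
grn [ 427.7 -257.1   99.9] [1105.7 1096.3 1104. ]
blu [ 427.1 -309.6   93. ] [1107.7 1103.4 1105.2]
red [ 426.3 -358.1   90. ] [1099.5 1106.6 1100.7]
bed [519.3 234.2  28.6] [1173.  1176.8 1174. ]
p1 [ 644.6 -217.3   31.4] [1196.5 1197.6 1190.7]
p2 [ 629.5 -313.5   28. ] [1199.4 1199.4 1191.4]
p3 [ 584.1 -254.3   34.1] [1186.7 1185.7 1185.8]
p4 [ 589.7 -333.4   32.6] [1188.8 1188.8 1188.7]
cap [ 580.9 -432.1   14. ] [1206.5 1206.6 1206.3]
table [ 362.7 -100.7   -3.7] [1182.  1186.9 1181.2]
lever [552.1 232.5 136.4] [1076.2 1075.5 1069.5]
rackL [ 394.6 -179.3    3.4] [1185.5 1185.7 1190.4]
```

View pics/t0c.png

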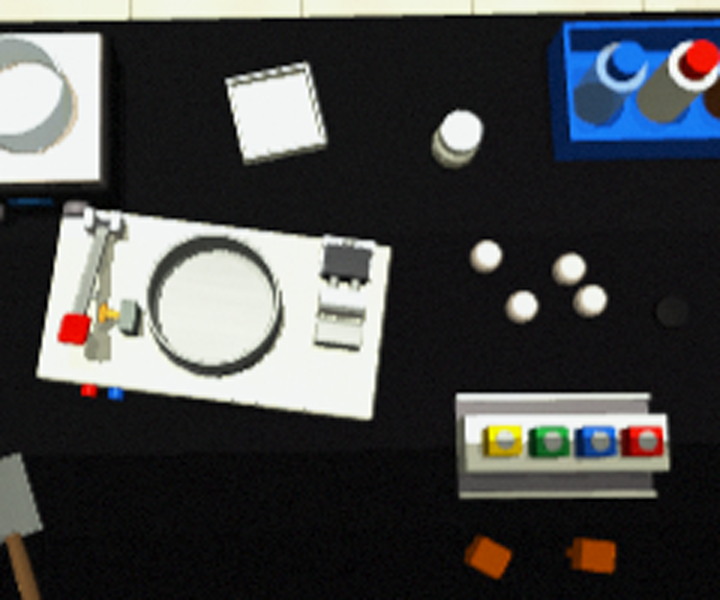

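View pics/s0c.png

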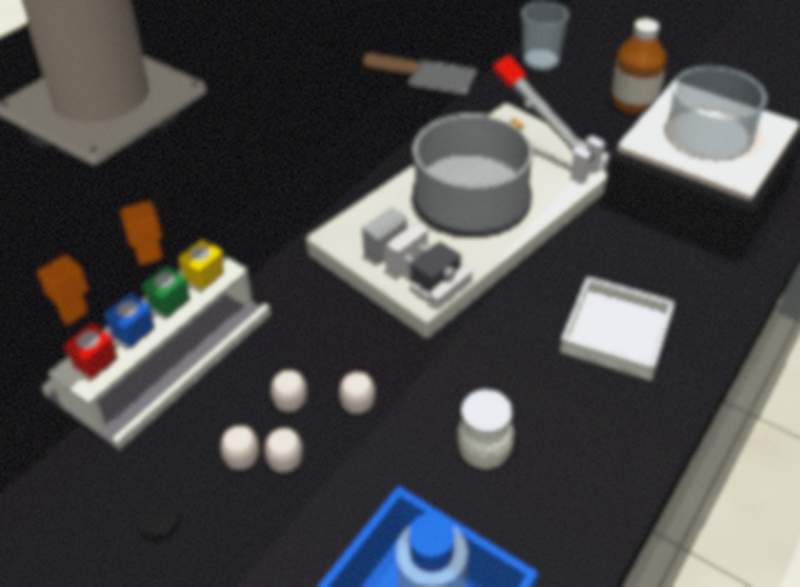

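The depth is noisy (about ±5 mm), so I'll measure with the wrist camera from two places. First a planner helper that prints the rows for a target pose.

```bash
cat >> h.py <<'E'
def Rdown(yaw):  # tool y axis at angle yaw (deg) in world xy, z down
    a=np.radians(yaw); y=np.array([np.cos(a),np.sin(a),0]); z=np.array([0,0,-1.]); x=np.cross(y,z)
    return np.stack([x,y,z],1)
def plan(waypoints, maxstep=40, maxturn=0.12, p0=None, M0=None):
    """waypoints: list of (pos,yaw[,maxstep])"""
    o=ctrl.get_obs(); p=o["ee_pos"] if p0 is None else p0; M=R.from_rotvec(o["orientation"]).as_matrix()
    for w in waypoints:
        pt=np.array(w[0],float); Mt=Rdown(w[1]); ms=w[2] if len(w)>2 else maxstep
        D=pt-p; rv=R.from_matrix(M.T@Mt).as_rotvec()
        n=max(1,int(np.ceil(max(np.linalg.norm(D)/ms,np.linalg.norm(rv)/maxturn))))
        print("-> ",pt,w[1],"rows",n)
        for i in range(n):
            s=M.T@(D/n); r=rv/n
            print("[%.1f,%.1f,%.1f,%.3f,%.3f,%.3f],"%(*s,*r))
            M=M@R.from_rotvec(r).as_matrix()
        p=pt; M=Mt
E
python3 -c "
from h import *
plan([((428,-340,275),0)])"
```

```text
->  [ 428. -340.  275.] 0 rows 10
[25.8,-14.3,-5.3,-0.000,-0.000,-0.116],
[27.3,-11.2,-5.3,-0.000,-0.000,-0.116],
[28.4,-8.0,-5.3,-0.000,-0.000,-0.116],
[29.1,-4.6,-5.3,-0.000,-0.000,-0.116],
[29.5,-1.2,-5.3,-0.000,-0.000,-0.116],
[29.4,2.2,-5.3,-0.000,-0.000,-0.116],
[29.0,5.6,-5.3,-0.000,-0.000,-0.116],
[28.1,9.0,-5.3,-0.000,-0.000,-0.116],
[26.9,12.2,-5.3,-0.000,-0.000,-0.116],
[25.3,15.2,-5.3,-0.000,-0.000,-0.116],
```

Request:
move_arm:
  deltas:
    - [26,-14,-5,0,0,-0.116]
    - [27,-11,-5,0,0,-0.116]
    - [28,-8,-5,0,0,-0.116]
    - [29,-5,-5,0,0,-0.116]
    - [29,-1,-5,0,0,-0.116]
  hand: -1

```text
t: 0.67
ee_pos: [335.7, -456.9, 245.8]
orientation: [-2.753, -1.508, 0.002]
ft_force: [-0.1, 0.1, -0.3]
width: 87.6
```

Request:
move_arm:
  deltas:
    - [29,2,-5,0,0,-0.116]
    - [29,6,-5,0,0,-0.116]
    - [28,9,-5,0,0,-0.116]
    - [27,12,-5,0,0,-0.116]
    - [25,15,-5,0,0,-0.116]

```text
t: 1.08
ee_pos: [425.7, -332.3, 271.9]
orientation: [-2.174, -2.263, 0.0]
ft_force: [-0.2, -0.1, -0.1]
width: 87.8
```

```bash
python3 -c "
from h import *
st()
plan([((428,-340,275),0)])"
```

```text
t1.08 tcp [ 425.7 -332.3  271.9] x [-0.04   0.999  0.002] y [ 0.999  0.04  -0.002] z [-0.002  0.002 -1.   ] F [-0.2 -0.1 -0.1] w87.8 q [-0.68  0.24  1.77  0.    1.13 -0.73]
->  [ 428. -340.  275.] 0 rows 1
[-7.7,2.0,-3.1,-0.002,-0.002,0.040],
```

Request:
move_arm:
  deltas:
    - [-8,2,-3,0,0,0.04]
    - [0,0,0,0,0,0]

```text
t: 1.25
ee_pos: [431.4, -335.7, 276.2]
orientation: [-2.207, -2.233, -0.002]
ft_force: [-1.1, -1.5, 0.3]
width: 87.8
```

```bash
python3 -c "
from h import *
st(); d=grab('wrist','w1'); cv2.imwrite('pics/w1b.png',cv2.resize(cv2.imread('pics/w1.png'),None,fx=1.56,fy=1.56,interpolation=cv2.INTER_CUBIC))"
```

```text
t1.25 tcp [ 431.4 -335.7  276.2] x [-0.012  1.     0.002] y [ 1.     0.012 -0.   ] z [-0.     0.002 -1.   ] F [-1.1 -1.5  0.3] w87.8 q [-0.68  0.25  1.75  0.    1.14 -0.7 ]
```

View pics/w1b.png

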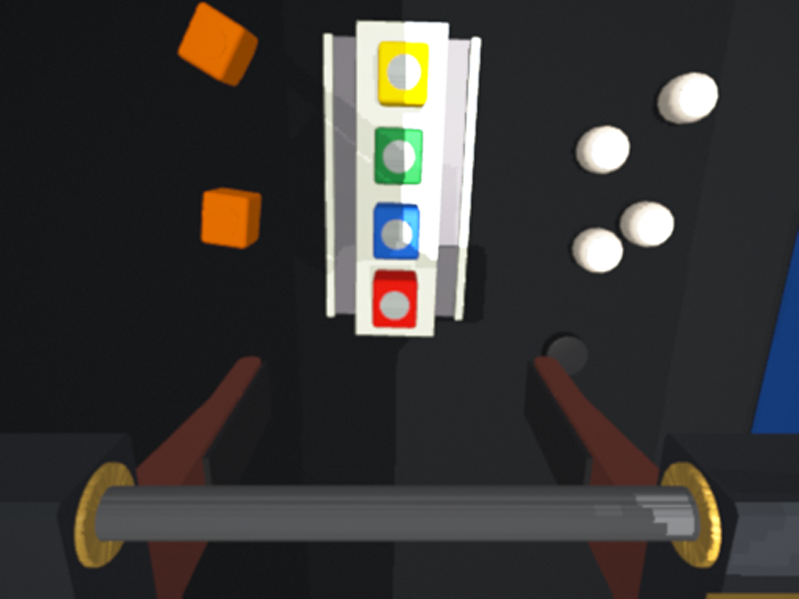

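The rack is at about (400,180) in the enlarged picture, with the leaves' grey discs at (404,72), (399,157), (397,234) and (395,305). The pebbles are at (688,98), (603,150), (647,224) and (597,250), and the cap is at (566,355). I'll shift for the second view.

Request:
move_arm:
  deltas:
    - [35,40,0,0,0,0.01]
    - [0,40,0,0,0,0]
    - [0,0,0,0,0,0]
    - [0,0,0,0,0,0]

```text
t: 1.63
ee_pos: [500.0, -308.9, 274.1]
orientation: [-2.22, -2.215, -0.001]
ft_force: [0.2, -0.9, 0.1]
width: 87.5
```

```bash
python3 -c "
from h import *
st(); d=grab('wrist','w2'); cv2.imwrite('pics/w2b.png',cv2.resize(cv2.imread('pics/w2.png'),None,fx=1.56,fy=1.56,interpolation=cv2.INTER_CUBIC))"
```

```text
t1.63 tcp [ 500.  -308.9  274.1] x [0.002 1.    0.005] y [ 1.    -0.002 -0.004] z [-0.004  0.005 -1.   ] F [ 0.2 -0.9  0.1] w87.5 q [-0.57  0.32  1.66  0.    1.17 -0.57]
```

View pics/w2b.png

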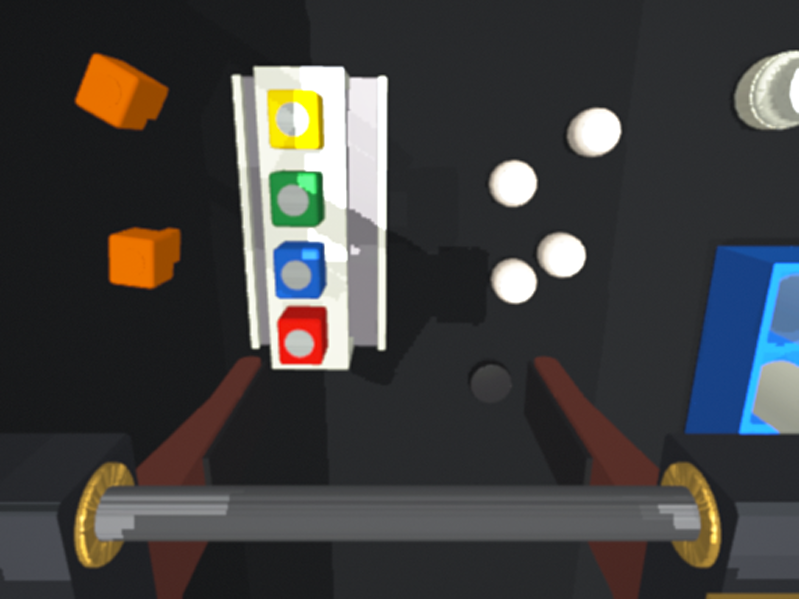

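```bash
python3 - <<'E'
from h import *
a=load("w1");b=load("w2");k=1.56
f=lambda p:(p[0]/k-0.2,p[1]/k-0.2)
pts=dict(yel=((404,72),(292.5,120)),grn=((399,156.5),(293,200)),blu=((397,234),(296,275)),red=((395,305),(299,344)),
 rTL=((357,22),(254,67)),rTR=((448,22),(345,69)),rBL=((356,335),(273,369)),rBR=((434,336),(348,369)),
 pA=((688,98),(594,132)),pB=((603,150),(513,183)),pC=((647,224),(562,256)),pD=((597,250),(514,281)),cap=((566,355),(490,382)))
for n,(p,q) in pts.items():
    w,e=tri(a,f(p),b,f(q)); print(n,w.round(1),"res %.1f"%e)
crop(a,200,0,320,230,"w1rack"); crop(b,130,30,270,245,"w2rack")
E
```

```text
yel [ 433.9 -211.    92.4] res 0.4
grn [ 431.4 -260.6   92.1] res 0.2
blu [ 430.8 -310.2   93.6] res 0.1
red [ 430.  -359.6   94.1] res 0.5
rTL [ 402.5 -175.4   53.8] res 0.3
rTR [ 463.5 -175.6   52.4] res 2.1
rBL [ 399.4 -397.2   52.3] res 0.2
rBR [ 460.3 -394.5   59.2] res 0.4
pA [ 649.8 -216.6   16.4] res 0.0
pB [ 590.3 -254.8   15.8] res 0.5
pC [ 633.9 -312.7   15. ] res 1.2
pD [ 596.3 -334.5   13.6] res 0.5
cap [ 581.8 -429.3    9.1] res 0.6
w1rack scale 2.608695652173913
w2rack scale 2.7906976744186047
```

View pics/w1rack.png

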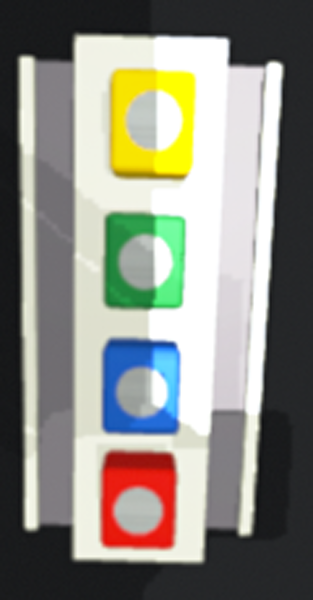

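```bash
python3 - <<'E'
from h import *
d=load("t0")
for n,(u,v) in dict(TL=(62,210),TR=(392,246),BR=(372,418),BL=(37,378)).items(): print(n,atz(d,170+u/3,80+v/3,30).round(1))
for n,(u,v,z) in dict(jarc=(215,305,108),gapstop=(340,322,75),lev=(75,328,138)).items(): print(n,atz(d,170+u/3,80+v/3,z).round(1))
plan([((560,-130,275),-5)])
E
```

```text
TL [710.9 267.2  30. ]
TR [ 661.1 -110.6   30. ]
BR [464.5 -80.5  30. ]
BL [516.9 293.3  30. ]
jarc [581.   89.8 108. ]
gapstop [565.9 -44.6  75. ]
lev [553.9 232.3 138. ]
->  [ 560. -130.  275.] -5 rows 5
[35.9,11.9,-0.1,-0.001,-0.001,0.017],
[36.1,11.3,-0.1,-0.001,-0.001,0.017],
[36.2,10.7,-0.1,-0.001,-0.001,0.017],
[36.4,10.1,-0.1,-0.001,-0.001,0.017],
[36.6,9.4,-0.2,-0.001,-0.001,0.017],
```

Request:
move_arm:
  deltas:
    - [36,12,0,0,0,0.025]
    - [36,11,0,0,0,0.025]
    - [36,10,0,0,0,0.025]
    - [36,9,0,0,0,0.025]
    - [36,9,0,0,0,0.025]

```text
t: 2.1
ee_pos: [555.9, -137.3, 272.8]
orientation: [-2.376, -2.045, 0.005]
ft_force: [-0.1, -0.3, 0.7]
width: 88.0
```

Request:
move_arm:
  deltas:
    - [0,0,0,0,0,0.01]
    - [0,0,0,0,0,0]

```text
t: 2.27
ee_pos: [555.6, -133.0, 272.5]
orientation: [-2.383, -2.036, 0.004]
ft_force: [-0.7, -0.6, -0.7]
width: 87.7
```

```bash
python3 -c "
from h import *
st(); d=grab('wrist','w3'); cv2.imwrite('pics/w3b.png',cv2.resize(cv2.imread('pics/w3.png'),None,fx=1.56,fy=1.56,interpolation=cv2.INTER_CUBIC))"
```

```text
t2.27 tcp [ 555.6 -133.   272.5] x [0.156 0.988 0.003] y [ 0.988 -0.156 -0.008] z [-0.007  0.004 -1.   ] F [-0.7 -0.6 -0.7] w87.7 q [-0.26  0.29  1.7   0.    1.16 -0.1 ]
```

View pics/w3b.png

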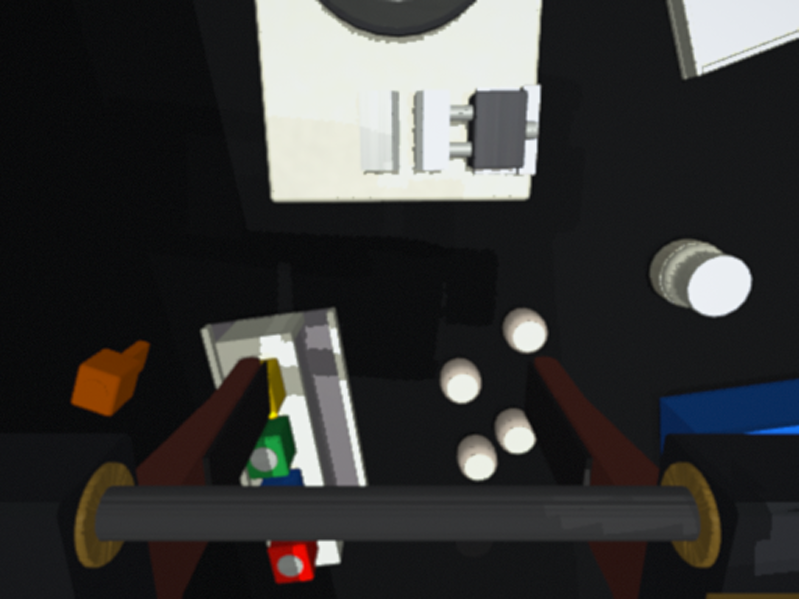

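The gap's stop and pad are at about (380,130) and (432,130), and the dark buffer is at (500,130). I'll go closer for two views.

Request:
move_arm:
  deltas:
    - [13,28,30,0,0,-0.02]
    - [10,28,30,0,0,0]
    - [0,0,0,0,0,0]
    - [0,0,0,0,0,0]

```text
t: 2.65
ee_pos: [612.8, -125.6, 212.0]
orientation: [-2.369, -2.055, 0.004]
ft_force: [0.3, -0.8, 0.6]
width: 87.7
```

```bash
python3 -c "
from h import *
st(); d=grab('wrist','w4'); crop(d,100,0,400,220,'w4c')"
```

```text
t2.65 tcp [ 612.8 -125.6  212. ] x [0.141 0.99  0.002] y [ 0.99  -0.141 -0.006] z [-0.005  0.003 -1.   ] F [ 0.3 -0.8  0.6] w87.7 q [-0.22  0.44  1.63  0.    1.08 -0.08]
w4c scale 2.6666666666666665
```

Request:
move_arm:
  deltas:
    - [10,-36,0,0,0,0]
    - [0,-36,0,0,0,0]
    - [0,0,0,0,0,0]
    - [0,0,0,0,0,0]

```text
t: 3.03
ee_pos: [536.8, -110.0, 214.3]
orientation: [-2.376, -2.049, 0.004]
ft_force: [0.1, 0.0, 0.6]
width: 87.9
```

```bash
python3 -c "
from h import *
st(); d=grab('wrist','w5'); crop(d,180,0,480,220,'w5c')"
```

```text
t3.03 tcp [ 536.8 -110.   214.3] x [0.147 0.989 0.001] y [ 0.989 -0.147 -0.005] z [-0.005  0.002 -1.   ] F [0.1 0.  0.6] w87.9 q [-0.22  0.32  1.8   0.    1.02 -0.08]
w5c scale 2.6666666666666665
```

View pics/w4c.png

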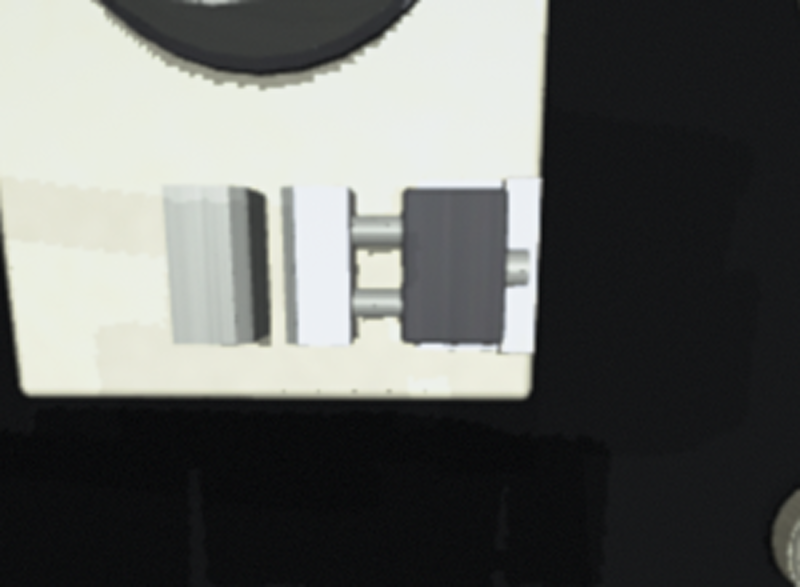

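View pics/w5c.png

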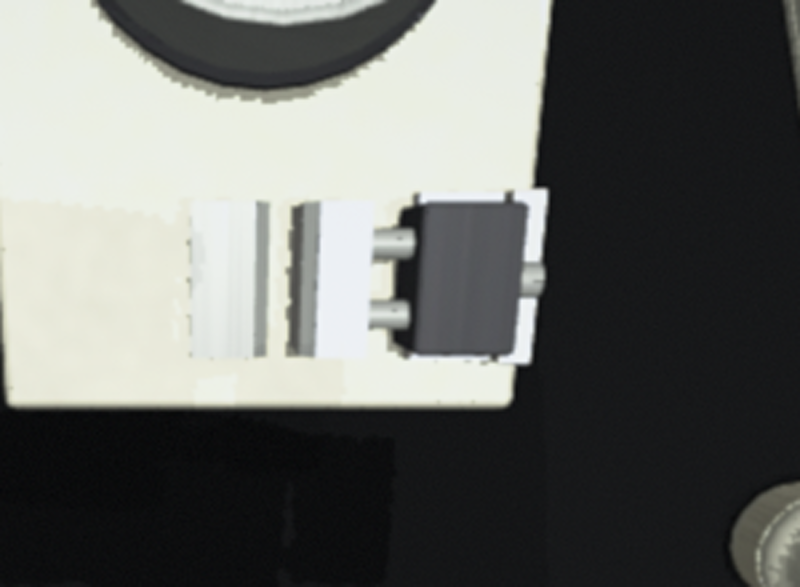

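```bash
python3 - <<'E'
from h import *
a=load("w4");b=load("w5");k=8/3
f=lambda p,o:(o+(p[0]+.5)/k-.5,(p[1]+.5)/k-.5)
pts=dict(stopTopE_n=((229,186),(256,203)),stopTopE_s=((238,344),(254,356)),face_n=((248,186),(268,203)),face_s=((256,344),(266,356)),
padTop_n=((293,187),(319,203)),padTop_s=((297,344),(318,356)),padface_n=((283,187),(302,203)),padface_s=((288,344),(301,356)),
bedSW=((22,396),(8,405)),bedSE=((530,398),(511,405)),bufN=((403,188),(415,203)),bufS=((402,342),(413,352)))
R_={}
for n,(p,q) in pts.items():
    w,e=tri(a,f(p,100),b,f(q,180)); R_[n]=w; print(n,w.round(1),"res %.1f"%e)
e=R_["stopTopE_n"]-R_["stopTopE_s"]; print(np.degrees(np.arctan2(e[0],e[1])),np.linalg.norm(e))
e=R_["padTop_n"]-R_["padTop_s"]; print(np.degrees(np.arctan2(e[0],e[1])),np.linalg.norm(e))
e=R_["bedSE"]-R_["bedSW"]; print(np.degrees(np.arctan2(e[1],e[0])),np.linalg.norm(e))
# single-view with known height
for z,n in ((75,"stopTopE_n"),(75,"stopTopE_s"),(70,"face_n"),(70,"face_s"),(75,"padTop_n"),(75,"padTop_s"),(70,"padface_n"),(70,"padface_s"),(30,"bedSW"),(30,"bedSE")):
    print(n,atz(a,*f(pts[n][0],100),z).round(1),atz(b,*f(pts[n][1],180),z).round(1))
E
```

```text
stopTopE_n [567.9 -17.7  72.7] res 0.5
stopTopE_s [560.9 -66.5  71.8] res 0.3
face_n [572.4 -17.9  63.9] res 0.7
face_s [565.3 -68.   63.9] res 0.2
padTop_n [588.  -20.8  72.2] res 0.3
padTop_s [581.5 -68.7  78.9] res 0.3
padface_n [583.6 -19.6  63. ] res 0.4
padface_s [576.9 -69.2  68.4] res 0.2
bedSW [464.2 -76.8  28.2] res 1.2
bedSE [ 660.5 -105.9   26. ] res 0.7
bufN [622.5 -25.   54.9] res 0.5
bufS [615.2 -73.9  66.6] res 0.6
8.16849560865141 49.24707600288853
7.654689684338693 48.82711939780137
-8.434935332894584 198.47214457399127
stopTopE_n [568.4 -17.7  75. ] [567.7 -18.1  75. ]
stopTopE_s [561.5 -66.4  75. ] [560.8 -65.9  75. ]
face_n [573.5 -18.1  70. ] [571.8 -18.4  70. ]
face_s [566.5 -67.6  70. ] [565.  -67.1  70. ]
padTop_n [588.3 -20.9  75. ] [587.6 -21.   75. ]
padTop_s [580.9 -69.2  75. ] [582.  -69.1  75. ]
padface_n [584.5 -20.   70. ] [582.7 -20.1  70. ]
padface_s [577.2 -69.1  70. ] [576.8 -68.9  70. ]
bedSW [464.9 -77.3  30. ] [464.8 -76.   30. ]
bedSE [ 660.1 -105.6   30. ] [ 659.3 -104.7   30. ]
```

The gap width comes out at about 10.5–11 mm, which suggests blue, but yellow and green get tried first as asked. The gap's face centre is at about (569.3,-42.8) and the mill's yaw is about -8.1°. Next is the yellow leaf.

```bash
python3 -c "
from h import *
plan([((433.5,-211,130),-1.2),((433.5,-211,62),-1.2)])"
```

```text
->  [ 433.5 -211.   130. ] -1.2 rows 5
[-23.0,-17.4,16.9,-0.001,-0.000,-0.025],
[-22.6,-18.0,16.9,-0.001,-0.000,-0.025],
[-22.1,-18.6,16.9,-0.001,-0.000,-0.025],
[-21.6,-19.1,16.9,-0.001,-0.000,-0.025],
[-21.1,-19.7,16.9,-0.001,-0.000,-0.025],
->  [ 433.5 -211.    62. ] -1.2 rows 2
[0.0,0.0,34.0,0.000,0.000,0.000],
[0.0,0.0,34.0,0.000,0.000,0.000],
```

Request:
move_arm:
  deltas:
    - [-23,-17,17,0,0,-0.025]
    - [-23,-18,17,0,0,-0.025]
    - [-22,-18,17,0,0,-0.025]
    - [-22,-19,17,0,0,-0.025]
    - [-21,-20,17,0,0,-0.025]
  hand: -0.5

```text
t: 3.5
ee_pos: [444.1, -218.8, 136.4]
orientation: [2.223, 2.193, 0.015]
ft_force: [0.5, -0.6, -0.3]
width: 66.4
```

```bash
python3 -c "
from h import *
st();plan([((433.5,-211,130),-1.2),((433.5,-211,62),-1.2)])"
```

```text
t3.50 tcp [ 444.1 -218.8  136.4] x [ 0.014  1.    -0.006] y [ 1.    -0.013  0.02 ] z [ 0.02  -0.007 -1.   ] F [ 0.5 -0.6 -0.3] w66.4 q [-0.48  0.36  1.99  0.    0.78 -0.47]
->  [ 433.5 -211.   130. ] -1.2 rows 1
[7.7,-10.8,6.2,0.020,0.006,0.007],
->  [ 433.5 -211.    62. ] -1.2 rows 2
[0.0,0.0,34.0,0.000,0.000,0.000],
[0.0,0.0,34.0,0.000,0.000,0.000],
```

Request:
move_arm:
  deltas:
    - [7,-9,4,0.01,0,0.007]
    - [0,0,0,0,0,0]
    - [0,0,0,0,0,0]

```text
t: 3.75
ee_pos: [432.2, -216.6, 131.1]
orientation: [2.244, 2.184, 0.002]
ft_force: [0.5, 0.1, -0.2]
width: 65.8
```

```bash
python3 -c "
from h import *
st();plan([((433.5,-211,62),-1.2,25)])"
```

```text
t3.75 tcp [ 432.2 -216.6  131.1] x [ 0.027  1.    -0.006] y [ 1.    -0.027  0.008] z [ 0.008 -0.007 -1.   ] F [ 0.5  0.1 -0.2] w65.8 q [-0.49  0.35  2.01 -0.    0.77 -0.46]
->  [ 433.5 -211.    62. ] -1.2 rows 3
[2.0,0.2,23.0,0.003,0.002,-0.002],
[2.0,0.2,23.0,0.003,0.002,-0.002],
[1.9,0.3,23.0,0.003,0.002,-0.002],
```

Request:
move_arm:
  deltas:
    - [2,0,23,0.006,0.005,-0.003]
    - [2,0,23,0.003,0.002,-0.003]
    - [2,0,22,0,0,0]
    - [0,0,0,0,0,0]
    - [0,0,0,0,0,0]

```text
t: 4.17
ee_pos: [444.4, -213.5, 67.3]
orientation: [2.231, 2.19, 0.009]
ft_force: [-0.6, -1.2, 0.3]
width: 65.7
```

```bash
python3 -c "
from h import *
st();plan([((433.5,-211,62),-1.2,25)]); d=grab('wrist','w6')"
```

```text
t4.17 tcp [ 444.4 -213.5   67.3] x [ 0.019  1.    -0.007] y [ 1.    -0.019  0.015] z [ 0.015 -0.007 -1.   ] F [-0.6 -1.2  0.3] w65.7 q [-0.47  0.48  2.02  0.    0.62 -0.45]
->  [ 433.5 -211.    62. ] -1.2 rows 1
[2.3,-11.0,5.1,0.015,0.007,0.002],
```

View pics/w6.png

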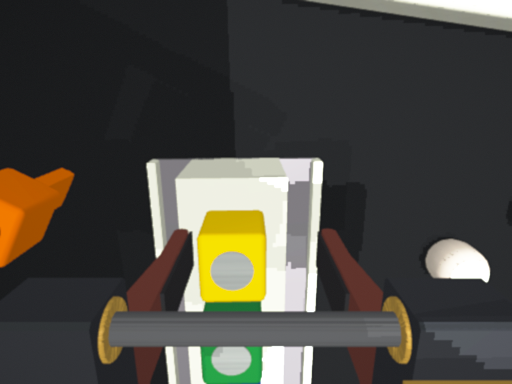

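Request:
move_arm:
  deltas:
    - [2,-10,3,0.012,0.007,0]
    - [0,0,0,0,0,0]
    - [0,0,0,0,0,0]

```text
t: 4.47
ee_pos: [436.5, -211.8, 67.5]
orientation: [2.236, 2.198, 0.006]
ft_force: [-0.2, 0.1, 0.2]
width: 66.0
```

```bash
python3 -c "
from h import *
st();plan([((433.5,-211,62),-1.2,25)])"
```

```text
t4.47 tcp [ 436.5 -211.8   67.5] x [ 0.017  1.    -0.001] y [ 1.    -0.017  0.007] z [ 0.007 -0.001 -1.   ] F [-0.2  0.1  0.2] w66.0 q [-0.48  0.47  2.03  0.    0.63 -0.46]
->  [ 433.5 -211.    62. ] -1.2 rows 1
[0.7,-3.0,5.5,0.007,0.001,0.003],
```

Request:
move_arm:
  deltas:
    - [0,-3,5,0.007,0,0]
    - [0,-1,2,0,0,0]

```text
t: 4.63
ee_pos: [433.3, -212.4, 61.9]
orientation: [2.238, 2.199, -0.0]
ft_force: [0.2, -0.1, -0.2]
width: 65.5
```

```bash
python3 -c "
from h import *
st();plan([((433.5,-211,62),-1.2,25)])"
```

```text
t4.63 tcp [ 433.3 -212.4   61.9] x [ 0.018  1.    -0.003] y [ 1.    -0.018  0.003] z [ 0.003 -0.003 -1.   ] F [ 0.2 -0.1 -0.2] w65.5 q [-0.48  0.48  2.04 -0.    0.62 -0.46]
->  [ 433.5 -211.    62. ] -1.2 rows 1
[1.4,0.2,-0.1,0.003,0.003,0.003],
```

Request:
move_arm:
  deltas:
    - [0,0,0,0,0,0]
    - [0,0,0,0,0,0]
    - [0,0,0,0,0,0]
    - [0,0,0,0,0,0]
    - [0,0,0,0,0,0]
  hand: 1

```text
t: 5.05
ee_pos: [433.0, -212.6, 61.8]
orientation: [2.239, 2.198, -0.0]
ft_force: [-0.2, 0.1, -0.4]
width: 36.0
```

```bash
python3 -c "
from h import *
st()"
```

```text
t5.05 tcp [ 433.  -212.6   61.8] x [ 0.018  1.    -0.003] y [ 1.    -0.018  0.003] z [ 0.003 -0.003 -1.   ] F [-0.2  0.1 -0.4] w36.0 q [-0.48  0.48  2.04 -0.    0.62 -0.46]
```

Request:
move_arm:
  deltas:
    - [0,0,0,0,0,0]
    - [0,0,0,0,0,0]

```text
t: 5.22
ee_pos: [433.0, -212.6, 61.8]
orientation: [2.239, 2.198, -0.0]
ft_force: [-0.1, -0.6, 0.7]
width: 31.7
```

```bash
python3 -c "
from h import *
st()
plan([((433.3,-212.6,135),-1.2),((574,-43.5,135),-8.1)])"
```

```text
t5.22 tcp [ 433.  -212.6   61.8] x [ 0.018  1.    -0.003] y [ 1.    -0.018  0.003] z [ 0.003 -0.003 -1.   ] F [-0.1 -0.6  0.7] w31.7 q [-0.48  0.48  2.04 -0.    0.62 -0.46]
->  [ 433.3 -212.6  135. ] -1.2 rows 2
[-0.1,0.3,-36.6,0.001,0.001,0.001],
[-0.1,0.2,-36.6,0.001,0.001,0.001],
->  [574.  -43.5 135. ] -8.1 rows 6
[28.7,22.9,0.0,0.000,0.000,0.020],
[29.1,22.3,0.0,0.000,0.000,0.020],
[29.6,21.7,0.0,0.000,0.000,0.020],
[30.0,21.1,0.0,0.000,0.000,0.020],
[30.4,20.5,0.0,0.000,0.000,0.020],
[30.8,19.9,0.0,0.000,0.000,0.020],
```

Request:
move_arm:
  deltas:
    - [0,0,-10,0,0,0]
    - [0,1,-15,0,0,0]
    - [0,2,-15,0,0,0]
    - [0,2,-15,0,0,0]
    - [0,2,-18,0,0,0]

```text
t: 5.63
ee_pos: [436.6, -210.9, 135.9]
orientation: [-2.238, -2.197, 0.005]
ft_force: [0.3, -0.4, -0.7]
width: 32.2
```

```bash
python3 -c "
from h import *
st()
plan([((574,-43.5,140),-8.1)])"
```

```text
t5.63 tcp [ 436.6 -210.9  135.9] x [0.018 1.    0.001] y [ 1.    -0.018 -0.006] z [-0.006  0.001 -1.   ] F [ 0.3 -0.4 -0.7] w32.2 q [-0.47  0.35  1.99 -0.    0.8  -0.45]
->  [574.  -43.5 140. ] -8.1 rows 6
[28.3,22.4,-0.8,-0.001,-0.000,0.020],
[28.8,21.8,-0.8,-0.001,-0.000,0.020],
[29.2,21.2,-0.7,-0.001,-0.000,0.020],
[29.6,20.6,-0.7,-0.001,-0.000,0.020],
[30.1,20.0,-0.7,-0.001,-0.000,0.020],
[30.5,19.4,-0.7,-0.001,-0.000,0.020],
```

Request:
move_arm:
  deltas:
    - [28,22,-2,0,0,0.02]
    - [29,22,-2,0,0,0.02]
    - [29,21,-1,0,0,0.02]
    - [30,21,-1,0,0,0.02]
    - [30,20,-1,0,0,0.02]

```text
t: 6.05
ee_pos: [554.8, -72.5, 151.6]
orientation: [2.362, 2.067, -0.001]
ft_force: [0.7, -0.5, -1.2]
width: 32.0
```

Request:
move_arm:
  deltas:
    - [15,10,0,0,0,0.02]
    - [0,0,0,0,0,0]
    - [0,0,0,0,0,0]

```text
t: 6.3
ee_pos: [571.8, -52.8, 154.4]
orientation: [2.375, 2.047, 0.006]
ft_force: [-0.2, -0.0, -0.6]
width: 31.8
```

```bash
python3 -c "
from h import *
st()
plan([((574,-43.5,140),-8.1)])"
```

```text
t6.30 tcp [571.8 -52.8 154.4] x [ 0.148  0.989 -0.001] y [ 0.989 -0.148  0.007] z [ 0.007 -0.002 -1.   ] F [-0.2 -0.  -0.6] w31.8 q [-0.11  0.43  1.8  -0.    0.9   0.04]
->  [574.  -43.5 140. ] -8.1 rows 1
[9.5,0.7,14.4,0.007,0.001,-0.007],
```

Request:
move_arm:
  deltas:
    - [8,1,12,0.007,0,-0.004]
    - [0,-1,8,0,0,0]
    - [0,0,0,0,0,0]

```text
t: 6.55
ee_pos: [571.3, -46.0, 133.4]
orientation: [2.375, 2.056, -0.003]
ft_force: [-0.2, -0.7, -0.9]
width: 31.9
```

```bash
python3 -c "
from h import *
st()
plan([((574.5,-45,125),-8.1)])
d=grab('wrist','w7')"
```

```text
t6.55 tcp [571.3 -46.  133.4] x [ 0.143  0.99  -0.002] y [ 0.99  -0.143 -0.001] z [-0.001 -0.001 -1.   ] F [-0.2 -0.7 -0.9] w31.9 q [-0.1   0.47  1.81 -0.    0.87  0.04]
->  [574.5 -45.  125. ] -8.1 rows 1
[1.4,3.0,8.4,-0.001,0.002,-0.002],
```

View pics/w7.png

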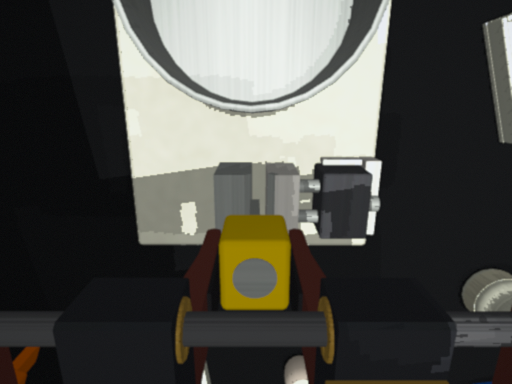

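```bash
python3 -c "
from h import *
crop(load('w7'),200,150,310,232,'w7c')"
```

```text
w7c scale 7.2727272727272725
```

View pics/w7c.png

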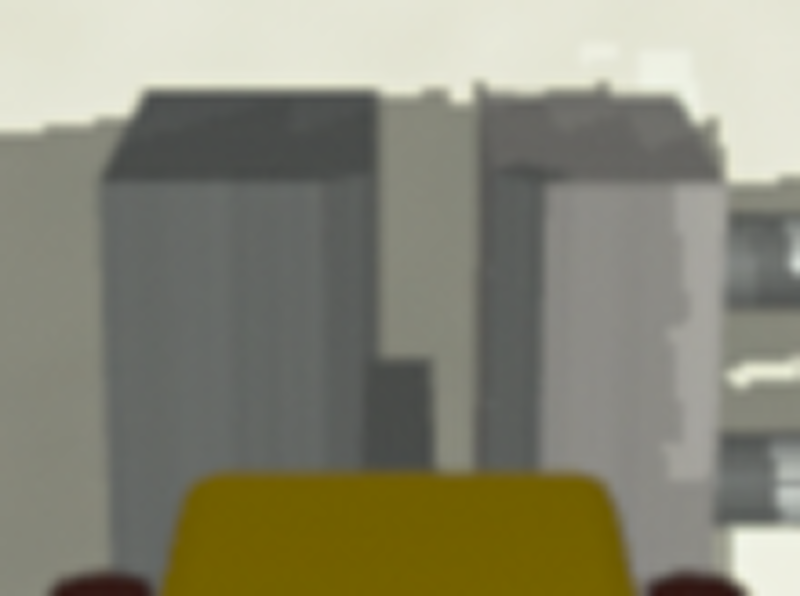

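The blade (crop columns 368–432) sits about 3 mm left of the gap centre (about 427), which agrees with the position I computed. I'll shift +3 mm and lower in small steps while watching the force.

Request:
move_arm:
  deltas:
    - [1,3,6,0,0,0]
    - [0,0,5,0,0,0]
    - [0,0,0,0,0,0]

```text
t: 6.85
ee_pos: [573.4, -47.3, 121.2]
orientation: [-2.378, -2.052, 0.005]
ft_force: [-0.4, -0.0, -0.3]
width: 31.8
```

```bash
python3 -c "
from h import *
st()
plan([((574.5,-45,115),-8.1)])"
```

```text
t6.85 tcp [573.4 -47.3 121.2] x [ 0.146  0.989 -0.002] y [ 0.989 -0.146 -0.003] z [-0.003 -0.001 -1.   ] F [-0.4 -0.  -0.3] w31.8 q [-0.1   0.49  1.81 -0.    0.85  0.05]
->  [574.5 -45.  115. ] -8.1 rows 1
[2.5,0.8,6.2,-0.003,0.002,-0.005],
```

Request:
move_arm:
  deltas:
    - [2,1,6,0,0,-0.004]
    - [1,0,6,0,0,0]
    - [0,0,6,0,0,0]

```text
t: 7.1
ee_pos: [575.5, -45.2, 102.6]
orientation: [2.375, 2.056, -0.003]
ft_force: [0.6, 0.9, -0.9]
width: 32.1
```

```bash
python3 -c "
from h import *
st()
plan([((574.5,-45,85),-8.1,8)])"
```

```text
t7.10 tcp [575.5 -45.2 102.6] x [ 0.143  0.99  -0.002] y [ 0.99  -0.143 -0.001] z [-0.001 -0.002 -1.   ] F [ 0.6  0.9 -0.9] w32.1 q [-0.1   0.52  1.81 -0.    0.81  0.05]
->  [574.5 -45.   85. ] -8.1 rows 3
[0.0,-0.3,5.9,-0.000,0.001,-0.001],
[0.0,-0.3,5.9,-0.000,0.001,-0.001],
[0.0,-0.3,5.9,-0.000,0.001,-0.001],
```

No force so far, so I'll go deeper.

Request:
move_arm:
  deltas:
    - [0,-1,7,0,0,0]
    - [0,-1,7,0,0,0]
    - [0,0,4,0,0,0]
    - [0,0,0,0,0,0]

```text
t: 7.43
ee_pos: [572.4, -44.7, 80.8]
orientation: [-2.374, -2.056, 0.005]
ft_force: [0.8, -0.7, 1.6]
width: 31.8
```

```bash
python3 -c "
from h import *
st(); grab('wrist','w8')
crop(load('w8'),180,120,330,240,'w8c')"
```

```text
t7.43 tcp [572.4 -44.7  80.8] x [ 0.143  0.99  -0.002] y [ 0.99  -0.143 -0.003] z [-0.003 -0.001 -1.   ] F [ 0.8 -0.7  1.6] w31.8 q [-0.1   0.55  1.82 -0.    0.77  0.05]
w8c scale 5.0
```

View pics/w8c.png

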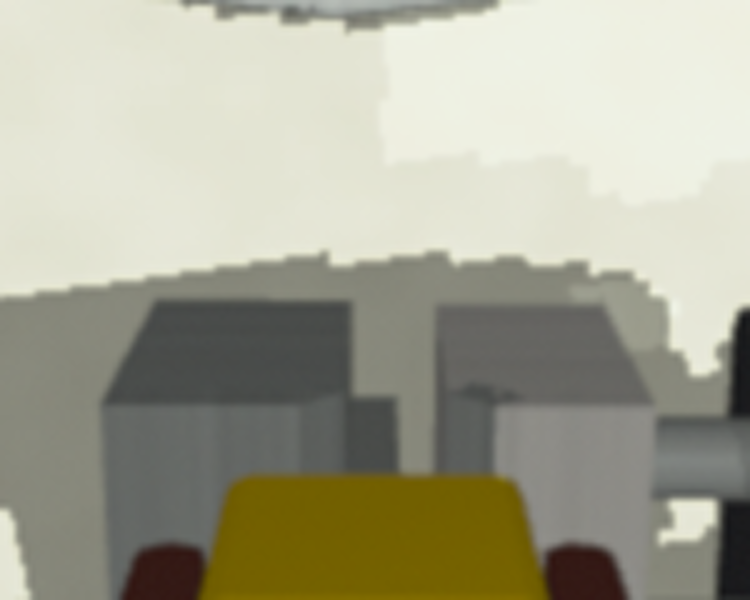

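Yellow went in fully without resistance and shows a clear free gap to its right, so it is loose. I'll withdraw it and return it to its slot at the recorded grasp pose (433.0,-212.6).

Request:
move_arm:
  deltas:
    - [0,2,-10,0,0,0]
    - [0,0,-12,0,0,0]
    - [0,0,-15,0,0,0]
    - [0,1,-18,0,0,0]
    - [0,0,-10,0,0,0]

```text
t: 7.9
ee_pos: [575.1, -44.9, 150.5]
orientation: [-2.372, -2.055, 0.009]
ft_force: [0.9, -0.4, -0.4]
width: 32.0
```

```bash
python3 -c "
from h import *
st()
plan([((433.0,-212.6,132),-1.03)])"
```

```text
t7.90 tcp [575.1 -44.9 150.5] x [ 0.143  0.99  -0.002] y [ 0.99  -0.143 -0.006] z [-0.006 -0.001 -1.   ] F [ 0.9 -0.4 -0.4] w32.0 q [-0.1   0.45  1.79 -0.    0.91  0.05]
->  [ 433.  -212.6  132. ] -1.03 rows 6
[-31.0,-19.4,3.3,-0.001,0.000,-0.021],
[-30.6,-20.1,3.2,-0.001,0.000,-0.021],
[-30.2,-20.7,3.2,-0.001,0.000,-0.021],
[-29.8,-21.3,3.2,-0.001,0.000,-0.021],
[-29.3,-22.0,3.2,-0.001,0.000,-0.021],
[-28.8,-22.6,3.1,-0.001,0.000,-0.021],
```

Request:
move_arm:
  deltas:
    - [-31,-19,2,0,0,-0.021]
    - [-30,-20,2,0,0,-0.021]
    - [-30,-21,2,0,0,-0.021]
    - [-30,-21,2,0,0,-0.021]
    - [-29,-22,2,0,0,-0.021]

```text
t: 8.32
ee_pos: [464.2, -185.0, 151.2]
orientation: [2.238, 2.185, 0.011]
ft_force: [0.5, -0.5, -0.3]
width: 32.0
```

Request:
move_arm:
  deltas:
    - [-18,-14,0,0,0,-0.02]
    - [0,0,0,0,0,0]
    - [0,0,0,0,0,0]

```text
t: 8.57
ee_pos: [445.0, -207.5, 154.0]
orientation: [2.219, 2.201, 0.01]
ft_force: [0.9, -0.7, -1.6]
width: 31.9
```

```bash
python3 -c "
from h import *
st()
plan([((433.0,-212.6,115),-1.03)])"
```

```text
t8.57 tcp [ 445.  -207.5  154. ] x [ 0.008  1.    -0.006] y [ 1.    -0.008  0.016] z [ 0.016 -0.006 -1.   ] F [ 0.9 -0.7 -1.6] w31.9 q [-0.46  0.32  1.98  0.    0.82 -0.45]
->  [ 433.  -212.6  115. ] -1.03 rows 2
[-2.5,-6.3,19.4,0.008,0.003,0.005],
[-2.6,-6.1,19.5,0.008,0.003,0.005],
```

Request:
move_arm:
  deltas:
    - [-3,-9,14,0.012,0.004,0.005]
    - [-2,-5,14,0.008,0.003,0.004]
    - [0,0,4,0,0,0]
    - [0,0,0,0,0,0]

```text
t: 8.9
ee_pos: [432.5, -211.7, 120.5]
orientation: [-2.239, -2.201, 0.003]
ft_force: [-1.0, -0.5, -0.2]
width: 32.1
```

```bash
python3 -c "
from h import *
st()
plan([((433.0,-212.6,112),-1.03)])"
```

```text
t8.90 tcp [ 432.5 -211.7  120.5] x [0.017 1.    0.   ] y [ 1.    -0.017 -0.003] z [-0.003  0.    -1.   ] F [-1.  -0.5 -0.2] w32.1 q [-0.48  0.38  2.01 -0.    0.76 -0.46]
->  [ 433.  -212.6  112. ] -1.03 rows 1
[-0.9,0.6,8.5,-0.003,-0.000,0.001],
```

Request:
move_arm:
  deltas:
    - [-1,0,8,0,0,0]
    - [0,0,5,0,0,0]
    - [0,0,0,0,0,0]

```text
t: 9.15
ee_pos: [432.8, -211.3, 104.8]
orientation: [-2.235, -2.202, 0.004]
ft_force: [0.3, -0.4, -1.0]
width: 32.2
```

```bash
python3 -c "
from h import *
st()
plan([((433.0,-212.6,63),-1.03,10)])"
```

```text
t9.15 tcp [ 432.8 -211.3  104.8] x [0.015 1.    0.001] y [ 1.    -0.015 -0.005] z [-0.005  0.001 -1.   ] F [ 0.3 -0.4 -1. ] w32.2 q [-0.48  0.4   2.02 -0.    0.72 -0.46]
->  [ 433.  -212.6   63. ] -1.03 rows 5
[-0.3,0.1,8.4,-0.001,-0.000,0.001],
[-0.3,0.1,8.4,-0.001,-0.000,0.001],
[-0.3,0.1,8.4,-0.001,-0.000,0.001],
[-0.3,0.1,8.4,-0.001,-0.000,0.001],
[-0.3,0.0,8.4,-0.001,-0.000,0.001],
```

Request:
move_arm:
  deltas:
    - [-1.5,0,4,0,0,0]
    - [0,0,7,0,0,0]
    - [0,0,9,0,0,0]

```text
t: 9.4
ee_pos: [434.3, -213.0, 84.3]
orientation: [-2.235, -2.205, 0.002]
ft_force: [-0.3, 0.1, -0.1]
width: 32.2
```

```bash
python3 -c "
from h import *
st()
plan([((433.0,-212.6,63),-1.03,10)])"
```

```text
t9.40 tcp [ 434.3 -213.    84.3] x [0.014 1.    0.   ] y [ 1.    -0.014 -0.002] z [-0.002  0.    -1.   ] F [-0.3  0.1 -0.1] w32.2 q [-0.48  0.44  2.02 -0.    0.68 -0.47]
->  [ 433.  -212.6   63. ] -1.03 rows 3
[0.1,-0.4,7.1,-0.001,-0.000,0.001],
[0.1,-0.4,7.1,-0.001,-0.000,0.001],
[0.1,-0.4,7.1,-0.001,-0.000,0.001],
```

In the slot with no force. I'll finish the lowering and release.

Request:
move_arm:
  deltas:
    - [0,-1,8,0,0,0]
    - [0,-1,7,0,0,0]
    - [0,0,5,0,0,0]
    - [0,0,1,0,0,0]

```text
t: 9.73
ee_pos: [431.7, -212.8, 60.9]
orientation: [-2.234, -2.204, 0.003]
ft_force: [-9.1, 4.3, 45.9]
width: 31.6
```

```bash
python3 -c "
from h import *
st()"
```

```text
t9.73 tcp [ 431.7 -212.8   60.9] x [0.014 1.    0.001] y [ 1.    -0.014 -0.004] z [-0.004  0.001 -1.   ] F [-9.1  4.3 45.9] w31.6 q [-0.48  0.49  2.03 -0.    0.62 -0.47]
```

That pressed 46 N at the end, so I must be gentler on seating. I'll ease up 1 mm, then open.

Request:
move_arm:
  deltas:
    - [0,0,-1,0,0,0]
    - [0,0,0,0,0,0]
  hand: -0.3

```text
t: 9.9
ee_pos: [431.8, -212.9, 61.7]
orientation: [-2.235, -2.204, 0.003]
ft_force: [0.2, -0.0, -0.4]
width: 41.8
```

Request:
move_arm:
  deltas:
    - [0,0,0,0,0,0]
    - [0,0,0,0,0,0]

```text
t: 10.07
ee_pos: [431.7, -213.0, 61.2]
orientation: [-2.235, -2.204, 0.003]
ft_force: [0.6, 0.0, -0.8]
width: 54.8
```

```bash
python3 -c "
from h import *
st()
plan([((433.0,-212.6,120),-1.03,20),((431.6,-261.5,120),-1.1,20)])"
```

```text
t10.07 tcp [ 431.7 -213.    61.2] x [0.014 1.    0.001] y [ 1.    -0.014 -0.003] z [-0.003  0.001 -1.   ] F [ 0.6  0.  -0.8] w54.8 q [-0.48  0.49  2.03 -0.    0.62 -0.47]
->  [ 433.  -212.6  120. ] -1.03 rows 3
[0.2,0.4,-19.6,-0.001,-0.000,0.001],
[0.2,0.4,-19.6,-0.001,-0.000,0.001],
[0.1,0.4,-19.6,-0.001,-0.000,0.001],
->  [ 431.6 -261.5  120. ] -1.1 rows 3
[-16.3,-0.2,0.0,0.000,0.000,0.000],
[-16.3,-0.2,0.0,0.000,0.000,0.000],
[-16.3,-0.2,0.0,0.000,0.000,0.000],
```

Request:
move_arm:
  deltas:
    - [0,0,-4,0,0,0]
    - [-12,0,-2,0,0,0]
    - [-12,0,-1,0,0,0]
    - [-12,0,-1,0,0,0]
    - [-10,0,0,0,0,0]

```text
t: 10.48
ee_pos: [430.8, -261.7, 69.5]
orientation: [-2.231, -2.206, 0.004]
ft_force: [0.6, 0.6, -0.7]
width: 56.8
```

```bash
python3 -c "
from h import *
st()
plan([((431.6,-261.2,62),-1.1,20)])
grab('wrist','w9')"
```

```text
t10.48 tcp [ 430.8 -261.7   69.5] x [0.011 1.    0.001] y [ 1.    -0.011 -0.004] z [-0.004  0.001 -1.   ] F [ 0.6  0.6 -0.7] w56.8 q [-0.57  0.49  1.98 -0.    0.67 -0.56]
->  [ 431.6 -261.2   62. ] -1.1 rows 1
[0.5,0.8,7.5,-0.004,-0.001,0.008],
```

View pics/w9.png

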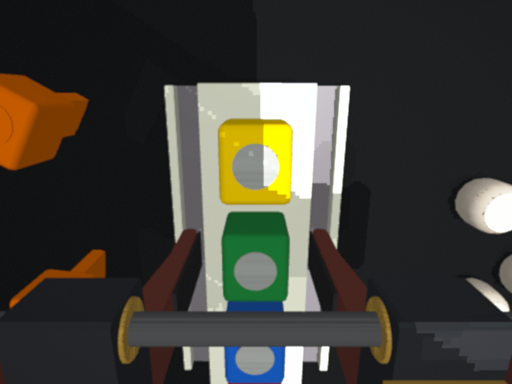

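Yellow hangs properly in its slot at (255,165), and green is centred between the fingers at (255,270). I'll lower and grip green.

Request:
move_arm:
  deltas:
    - [0,0,5,0,0,0.006]
    - [0,0,3,0,0,0]
    - [0,0,0,0,0,0]

```text
t: 10.78
ee_pos: [431.0, -265.7, 60.8]
orientation: [-2.245, -2.195, 0.003]
ft_force: [0.1, -0.4, 0.3]
width: 57.0
```

Request:
move_arm:
  deltas:
    - [0,0,0,0,0,0]
    - [0,0,0,0,0,0]
    - [0,0,0,0,0,0]
    - [0,0,0,0,0,0]
    - [0,0,0,0,0,0]
  hand: 1

```text
t: 11.2
ee_pos: [430.2, -264.0, 59.9]
orientation: [-2.242, -2.195, 0.004]
ft_force: [0.5, -0.8, -0.4]
width: 31.9
```

```bash
python3 -c "
from h import *
st()"
```

```text
t11.20 tcp [ 430.2 -264.    59.9] x [0.021 1.    0.001] y [ 1.    -0.021 -0.005] z [-0.005  0.001 -1.   ] F [ 0.5 -0.8 -0.4] w31.9 q [-0.57  0.51  1.98 -0.    0.65 -0.55]
```

Request:
move_arm:
  deltas:
    - [0,0,-10,0,0,0]
    - [0,1,-15,0,0,0]
    - [0,2,-15,0,0,0]
    - [0,2,-15,0,0,0]
    - [0,2,-20,0,0,0]

```text
t: 11.62
ee_pos: [434.8, -261.9, 136.1]
orientation: [-2.234, -2.19, 0.008]
ft_force: [-0.9, -0.0, -0.2]
width: 31.6
```

```bash
python3 -c "
from h import *
st()
plan([((574.5,-46,135),-8.2)])"
```

```text
t11.62 tcp [ 434.8 -261.9  136.1] x [0.02  1.    0.006] y [ 1.    -0.02  -0.013] z [-0.013  0.006 -1.   ] F [-0.9 -0.  -0.2] w31.6 q [-0.56  0.39  1.94 -0.    0.83 -0.54]
->  [574.5 -46.  135. ] -8.2 rows 7
[31.2,19.3,0.1,-0.002,-0.001,0.018],
[31.6,18.8,0.1,-0.002,-0.001,0.018],
[31.9,18.2,0.1,-0.002,-0.001,0.018],
[32.2,17.7,0.1,-0.002,-0.001,0.018],
[32.5,17.1,0.1,-0.002,-0.001,0.018],
[32.8,16.5,0.1,-0.002,-0.001,0.018],
[33.1,15.9,0.1,-0.002,-0.001,0.018],
```

Request:
move_arm:
  deltas:
    - [5,30,-20,0,0,0.018]
    - [31,22,-2,-0.005,0,0.018]
    - [32,18,0,-0.005,0,0.018]
    - [32,17,0,0,0,0.018]
    - [32,16,0,0,0,0.018]

```text
t: 12.03
ee_pos: [551.1, -137.2, 169.0]
orientation: [2.35, 2.077, 0.009]
ft_force: [0.5, -0.4, -0.5]
width: 32.0
```

```bash
python3 -c "
from h import *
st()
plan([((574.5,-46,135),-8.2)])"
```

```text
t12.03 tcp [ 551.1 -137.2  169. ] x [0.123 0.992 0.001] y [ 0.992 -0.123  0.008] z [ 0.008  0.    -1.   ] F [ 0.5 -0.4 -0.5] w32.0 q [-0.27  0.41  1.8   0.    0.92 -0.14]
->  [574.5 -46.  135. ] -8.2 rows 3
[31.1,3.9,11.4,0.003,-0.000,0.007],
[31.2,3.7,11.4,0.003,-0.000,0.007],
[31.2,3.6,11.4,0.003,-0.000,0.007],
```

Request:
move_arm:
  deltas:
    - [31,3,10,0.005,0,0.007]
    - [29,2,12,0.003,0,0.007]
    - [20,2,12,0,0,0.004]
    - [0,0,5,0,0,0]
    - [0,0,0,0,0,0]

```text
t: 12.45
ee_pos: [574.6, -48.7, 134.7]
orientation: [2.363, 2.063, 0.011]
ft_force: [-0.2, 0.9, -0.2]
width: 31.7
```

```bash
python3 -c "
from h import *
st()
plan([((574.5,-46,125),-8.2)])
grab('wrist','w10'); crop(load('w10'),180,120,330,240,'w10c')"
```

```text
t12.45 tcp [574.6 -48.7 134.7] x [0.135 0.991 0.002] y [ 0.991 -0.135  0.009] z [ 0.009  0.001 -1.   ] F [-0.2  0.9 -0.2] w31.7 q [-0.11  0.47  1.8   0.    0.86  0.03]
->  [574.5 -46.  125. ] -8.2 rows 1
[2.7,-0.6,9.7,0.009,-0.002,0.008],
w10c scale 5.0
```

View pics/w10c.png

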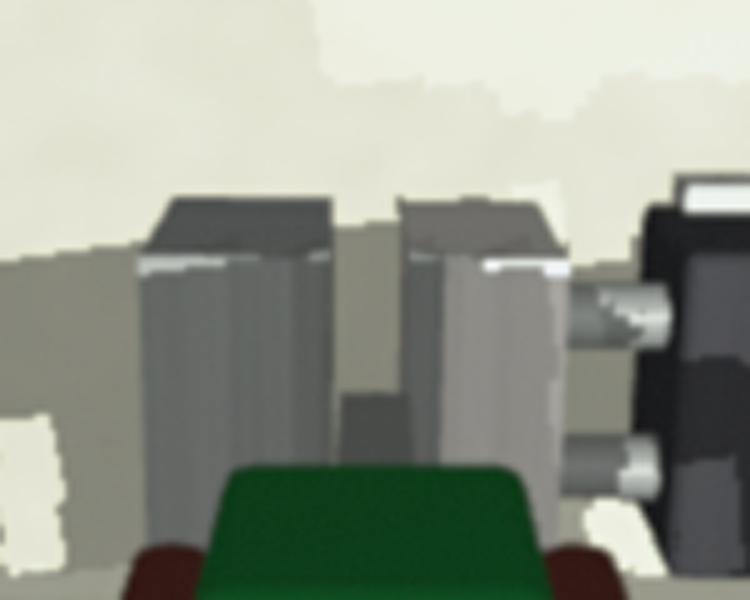

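Request:
move_arm:
  deltas:
    - [2,-1,6,0.009,-0.002,0.008]
    - [1,0,4,0,0,0]
    - [0,0,0,0,0,0]

```text
t: 12.75
ee_pos: [574.2, -48.4, 126.3]
orientation: [2.378, 2.051, 0.001]
ft_force: [-0.7, 0.1, -0.6]
width: 32.3
```

```bash
python3 -c "
from h import *
st()
plan([((574.5,-46,115),-8.2)])"
```

```text
t12.75 tcp [574.2 -48.4 126.3] x [ 0.147  0.989 -0.001] y [ 0.989 -0.147  0.001] z [ 0.001 -0.001 -1.   ] F [-0.7  0.1 -0.6] w32.3 q [-0.1   0.48  1.8  -0.    0.86  0.04]
->  [574.5 -46.  115. ] -8.2 rows 1
[2.4,-0.1,11.3,0.001,0.001,-0.004],
```

Request:
move_arm:
  deltas:
    - [2,0,5,0,0,-0.002]
    - [0,0,5,0,0,0]
    - [0,0,5,0,0,0]

```text
t: 13.0
ee_pos: [575.1, -48.6, 111.7]
orientation: [2.378, 2.049, 0.003]
ft_force: [-3.9, 0.8, 2.9]
width: 31.9
```

```bash
python3 -c "
from h import *
st()
plan([((574.7,-46,100),-8.2)])"
```

```text
t13.00 tcp [575.1 -48.6 111.7] x [ 0.148  0.989 -0.001] y [ 0.989 -0.148  0.003] z [ 0.003 -0.001 -1.   ] F [-3.9  0.8  2.9] w31.9 q [-0.1   0.5   1.81 -0.    0.83  0.04]
->  [574.7 -46.  100. ] -8.2 rows 1
[2.5,-0.8,11.7,0.003,0.001,-0.005],
```

Request:
move_arm:
  deltas:
    - [1,-1.2,4,0.003,0,-0.003]
    - [0,0,5,0,0,0]
    - [0,0,4,0,0,0]

```text
t: 13.25
ee_pos: [573.5, -48.0, 96.8]
orientation: [-2.378, -2.053, 0.002]
ft_force: [-0.1, -0.3, -1.2]
width: 31.9
```

```bash
cat >> h.py <<'E'
MX=np.array([.990,-.142]); FACE=570.03
def sgap():
    o=ctrl.get_obs(); print("s=%.2f"%(o["ee_pos"][:2]@MX-FACE))
E
python3 -c "
from h import *
st(); sgap()"
```

```text
t13.25 tcp [573.5 -48.   96.8] x [ 0.146  0.989 -0.001] y [ 0.989 -0.146 -0.001] z [-0.001 -0.001 -1.   ] F [-0.1 -0.3 -1.2] w31.9 q [-0.1   0.52  1.82 -0.    0.8   0.04]
s=4.50
```

Request:
move_arm:
  deltas:
    - [0,1,5,0,0,0]
    - [0,0,5,0,0,0]
    - [0,0,4,0,0,0]

```text
t: 13.5
ee_pos: [574.5, -48.1, 81.0]
orientation: [-2.377, -2.053, 0.002]
ft_force: [0.0, 0.2, -0.3]
width: 31.8
```

```bash
python3 -c "
from h import *
st(); sgap()"
```

```text
t13.50 tcp [574.5 -48.1  81. ] x [ 0.145  0.989 -0.001] y [ 0.989 -0.145 -0.001] z [-0.001 -0.001 -1.   ] F [ 0.   0.2 -0.3] w31.8 q [-0.1   0.55  1.82 -0.    0.77  0.04]
s=5.58
```

Green is 40 mm in with no force and visible play, so it doesn't bind. I'll withdraw it and return it.

Request:
move_arm:
  deltas:
    - [0,0,-10,0,0,0]
    - [0,0,-12,0,0,0]
    - [0,0,-15,0,0,0]
    - [0,1,-18,0,0,0]
    - [0,0,-20,0,0,0]

```text
t: 13.92
ee_pos: [573.8, -47.9, 156.8]
orientation: [-2.373, -2.051, 0.009]
ft_force: [0.2, -0.2, -0.6]
width: 32.0
```

```bash
python3 -c "
from h import *
st()
plan([((450,-245,152),-1.2),((430.2,-264.0,152),-1.2)])"
```

```text
t13.92 tcp [573.8 -47.9 156.8] x [ 0.145  0.989 -0.001] y [ 0.989 -0.145 -0.008] z [-0.008  0.    -1.   ] F [ 0.2 -0.2 -0.6] w32.0 q [-0.1   0.44  1.78 -0.    0.93  0.04]
->  [ 450. -245.  152.] -1.2 rows 6
[-35.5,-15.6,1.0,-0.001,0.000,-0.021],
[-35.2,-16.4,0.9,-0.001,0.000,-0.021],
[-34.8,-17.1,0.9,-0.001,0.000,-0.021],
[-34.5,-17.8,0.9,-0.001,0.000,-0.021],
[-34.1,-18.5,0.9,-0.001,0.000,-0.021],
[-33.7,-19.3,0.8,-0.001,0.000,-0.021],
->  [ 430.2 -264.   152. ] -1.2 rows 1
[-19.4,-19.4,0.0,0.000,0.000,0.000],
```

Request:
move_arm:
  deltas:
    - [-35,-15,1,0,0,-0.02]
    - [-35,-16,1,0,0,-0.02]
    - [-35,-17,1,0,0,-0.02]
    - [-34,-18,2,0.004,0,-0.02]
    - [-34,-19,2,0.004,0,-0.02]

```text
t: 14.33
ee_pos: [478.7, -212.2, 164.3]
orientation: [2.249, 2.183, 0.003]
ft_force: [0.7, -0.7, -1.0]
width: 31.8
```

Request:
move_arm:
  deltas:
    - [-30,-22,2,0.004,0,-0.02]
    - [0,-10,0,0,0,0]
    - [0,0,0,0,0,0]

```text
t: 14.58
ee_pos: [441.8, -248.1, 166.7]
orientation: [2.23, 2.2, -0.001]
ft_force: [1.3, 0.2, -0.3]
width: 31.7
```

```bash
python3 -c "
from h import *
st()
plan([((430.2,-264.0,115),-1.2)])"
```

```text
t14.58 tcp [ 441.8 -248.1  166.7] x [ 0.014  1.    -0.007] y [ 1.    -0.014  0.006] z [ 0.006 -0.007 -1.   ] F [ 1.3  0.2 -0.3] w31.7 q [-0.53  0.33  1.94 -0.    0.87 -0.52]
->  [ 430.2 -264.   115. ] -1.2 rows 2
[-7.9,-5.8,25.8,0.003,0.003,0.004],
[-8.0,-5.7,25.8,0.003,0.003,0.004],
```

Request:
move_arm:
  deltas:
    - [-16,-9,10,0.003,0.005,0.006]
    - [0,-6,18,0,0.002,0]
    - [0,-2,14,0,0,0]
    - [0,0,0,0,0,0]
    - [0,0,0,0,0,0]

```text
t: 15.0
ee_pos: [429.3, -264.1, 129.9]
orientation: [2.236, 2.19, 0.009]
ft_force: [-0.8, -0.6, -0.2]
width: 32.2
```

```bash
python3 -c "
from h import *
st()
plan([((430.2,-264.0,112),-1.2)])"
```

```text
t15.00 tcp [ 429.3 -264.1  129.9] x [ 0.021  1.    -0.004] y [ 1.    -0.021  0.012] z [ 0.012 -0.004 -1.   ] F [-0.8 -0.6 -0.2] w32.2 q [-0.58  0.38  1.97  0.    0.78 -0.56]
->  [ 430.2 -264.   112. ] -1.2 rows 1
[0.2,0.7,17.9,0.012,0.004,-0.000],
```

Request:
move_arm:
  deltas:
    - [0,0,9,0.01,0.003,0]
    - [0,0,9,0,0,0]
    - [0,0,4,0,0,0]
    - [0,0,0,0,0,0]

```text
t: 15.33
ee_pos: [433.2, -263.2, 108.9]
orientation: [2.237, 2.197, 0.003]
ft_force: [-0.1, 0.3, -0.3]
width: 31.5
```

```bash
python3 -c "
from h import *
st()
plan([((430.2,-264.0,85),-1.2,8)])"
```

```text
t15.33 tcp [ 433.2 -263.2  108.9] x [ 0.018  1.    -0.003] y [ 1.    -0.018  0.006] z [ 0.006 -0.003 -1.   ] F [-0.1  0.3 -0.3] w31.5 q [-0.57  0.42  1.97  0.    0.74 -0.55]
->  [ 430.2 -264.    85. ] -1.2 rows 4
[-0.2,-0.8,6.0,0.001,0.001,0.001],
[-0.2,-0.8,6.0,0.001,0.001,0.001],
[-0.2,-0.8,6.0,0.001,0.001,0.001],
[-0.2,-0.8,6.0,0.001,0.001,0.001],
```

Request:
move_arm:
  deltas:
    - [-1,-3,4,0.004,0.002,0]
    - [0,-1,6,0,0,0]
    - [0,0,7,0,0,0]

```text
t: 15.58
ee_pos: [430.1, -264.5, 91.8]
orientation: [2.238, 2.2, 0.001]
ft_force: [-0.7, 0.8, -1.5]
width: 31.7
```

```bash
python3 -c "
from h import *
st()
plan([((430.2,-264.0,65),-1.2,8)])"
```

```text
t15.58 tcp [ 430.1 -264.5   91.8] x [ 0.017  1.    -0.002] y [ 1.    -0.017  0.003] z [ 0.003 -0.002 -1.   ] F [-0.7  0.8 -1.5] w31.7 q [-0.57  0.45  1.98  0.    0.71 -0.56]
->  [ 430.2 -264.    65. ] -1.2 rows 4
[0.1,-0.0,6.7,0.001,0.001,0.001],
[0.1,0.0,6.7,0.001,0.001,0.001],
[0.1,0.0,6.7,0.001,0.001,0.001],
[0.1,0.0,6.7,0.001,0.001,0.001],
```

Request:
move_arm:
  deltas:
    - [0,0,7,0,0,0]
    - [0,0,7,0,0,0]
    - [0,0,7,0,0,0]
    - [0,0,5,0,0,0]
    - [0,0,0,0,0,0]

```text
t: 16.0
ee_pos: [428.9, -264.1, 61.0]
orientation: [2.24, 2.201, 0.0]
ft_force: [-0.7, -0.6, -1.3]
width: 32.1
```

```bash
python3 -c "
from h import *
st()"
```

```text
t16.00 tcp [ 428.9 -264.1   61. ] x [ 0.018  1.    -0.   ] y [ 1.    -0.018  0.001] z [ 0.001 -0.001 -1.   ] F [-0.7 -0.6 -1.3] w32.1 q [-0.58  0.51  1.99  0.    0.64 -0.56]
```

Request:
move_arm:
  deltas:
    - [0,0,0.8,0,0,0]
    - [0,0,0,0,0,0]
    - [0,0,0,0,0,0]
    - [0,0,0,0,0,0]
  hand: -0.3

```text
t: 16.33
ee_pos: [429.0, -264.2, 59.9]
orientation: [2.241, 2.201, 0.0]
ft_force: [0.0, 0.1, 0.6]
width: 54.9
```

Request:
move_arm:
  deltas:
    - [0,1,-3,0,0,0]
    - [-12,0,-1,0,0,0]
    - [-12,0,-1,0,0,0]
    - [-12,0,-1,0,0,0]
    - [-8,0,0,0,0,0]

```text
t: 16.75
ee_pos: [430.2, -311.7, 68.1]
orientation: [2.236, 2.202, 0.001]
ft_force: [0.5, -0.1, -0.3]
width: 57.1
```

```bash
python3 -c "
from h import *
st()
plan([((430.6,-310.5,62),-1.1,20)])
grab('wrist','w11')"
```

```text
t16.75 tcp [ 430.2 -311.7   68.1] x [ 0.015  1.    -0.002] y [ 1.    -0.015  0.003] z [ 0.003 -0.002 -1.   ] F [ 0.5 -0.1 -0.3] w57.1 q [-0.65  0.52  1.93  0.    0.69 -0.63]
->  [ 430.6 -310.5   62. ] -1.1 rows 1
[1.2,0.3,6.1,0.003,0.002,0.004],
```

View pics/w11.png

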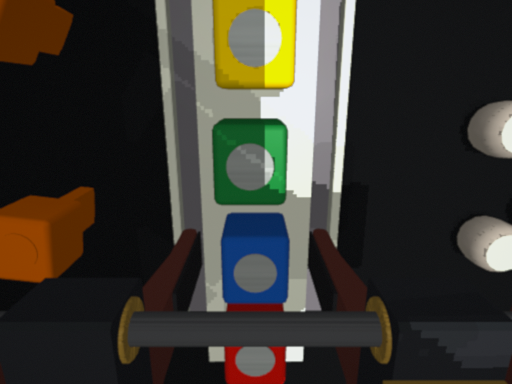

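Green is seated at (250,165) and blue is centred at (255,272).

Request:
move_arm:
  deltas:
    - [2,0,4,0,0,0.003]
    - [1,0,2,0,0,0]
    - [0,0,0,0,0,0]

```text
t: 17.05
ee_pos: [430.1, -311.7, 61.5]
orientation: [2.243, 2.192, 0.001]
ft_force: [0.3, 0.8, -0.7]
width: 57.1
```

Request:
move_arm:
  deltas:
    - [0,0,0,0,0,0]
    - [0,0,0,0,0,0]
    - [0,0,0,0,0,0]
    - [0,0,0,0,0,0]
    - [0,0,0,0,0,0]
  hand: 1

```text
t: 17.47
ee_pos: [429.5, -309.8, 60.6]
orientation: [2.243, 2.196, 0.001]
ft_force: [1.1, 0.1, -0.9]
width: 31.8
```

```bash
python3 -c "
from h import *
st()"
```

```text
t17.47 tcp [ 429.5 -309.8   60.6] x [ 0.021  1.    -0.001] y [ 1.    -0.021  0.002] z [ 0.002 -0.001 -1.   ] F [ 1.1  0.1 -0.9] w31.8 q [-0.65  0.53  1.93 -0.    0.67 -0.63]
```

Request:
move_arm:
  deltas:
    - [0,0,-10,0,0,0]
    - [0,1,-15,0,0,0]
    - [0,2,-20,0,0,0]
    - [0,2,-25,-0.004,0,0]
    - [0,2,-25,-0.004,0,0]

```text
t: 17.88
ee_pos: [433.1, -307.1, 155.9]
orientation: [-2.242, -2.196, -0.006]
ft_force: [0.4, 0.6, -0.2]
width: 31.9
```

```bash
python3 -c "
from h import *
st()
plan([((574.5,-46,150),-8.2)])"
```

```text
t17.88 tcp [ 433.1 -307.1  155.9] x [0.02  1.    0.005] y [ 1.   -0.02  0.  ] z [ 0.     0.005 -1.   ] F [ 0.4  0.6 -0.2] w31.9 q [-0.64  0.38  1.89  0.01  0.88 -0.63]
->  [574.5 -46.  150. ] -8.2 rows 8
[33.0,17.0,0.9,-0.000,-0.001,0.015],
[33.2,16.5,0.9,-0.000,-0.001,0.015],
[33.5,16.0,0.9,-0.000,-0.001,0.015],
[33.7,15.5,0.8,-0.000,-0.001,0.015],
[34.0,15.0,0.8,-0.000,-0.001,0.015],
[34.2,14.4,0.8,-0.000,-0.001,0.015],
[34.4,13.9,0.8,-0.000,-0.001,0.015],
[34.6,13.4,0.8,-0.000,-0.001,0.015],
```

Request:
move_arm:
  deltas:
    - [33,17,0,0,0,0.015]
    - [33,17,1,0,0,0.015]
    - [33,16,2,0,0,0.015]
    - [34,16,3,0,0,0.015]
    - [34,15,3,0,0,0.015]

```text
t: 18.3
ee_pos: [528.4, -147.8, 159.9]
orientation: [2.329, 2.086, 0.014]
ft_force: [0.3, -0.7, -0.4]
width: 31.9
```

```bash
python3 -c "
from h import *
st()
plan([((574.5,-46,140),-8.2)])"
```

```text
t18.30 tcp [ 528.4 -147.8  159.9] x [ 0.11   0.994 -0.003] y [ 0.994 -0.11   0.017] z [ 0.016 -0.005 -1.   ] F [ 0.3 -0.7 -0.4] w31.9 q [-0.29  0.39  1.86  0.    0.88 -0.18]
->  [574.5 -46.  140. ] -8.2 rows 3
[35.4,11.4,6.7,0.006,0.001,0.011],
[35.6,11.1,6.7,0.006,0.001,0.011],
[35.7,10.7,6.6,0.006,0.001,0.011],
```

Request:
move_arm:
  deltas:
    - [35,10,8,0.008,0,0.011]
    - [33,9,8,0.006,0,0.011]
    - [18,8,10,0,0,0.011]
    - [0,0,6,0,0,0]
    - [0,0,0,0,0,0]

```text
t: 18.72
ee_pos: [571.0, -54.9, 131.5]
orientation: [2.363, 2.058, 0.007]
ft_force: [-0.6, -0.0, -0.8]
width: 32.0
```

```bash
python3 -c "
from h import *
st();sgap()
plan([((574.8,-46,125),-8.2)])"
```

```text
t18.72 tcp [571.  -54.9 131.5] x [ 0.137  0.991 -0.002] y [ 0.99  -0.137  0.009] z [ 0.008 -0.003 -1.   ] F [-0.6 -0.  -0.8] w32.0 q [-0.12  0.47  1.81 -0.    0.85  0.02]
s=3.04
->  [574.8 -46.  125. ] -8.2 rows 1
[9.4,2.5,6.5,0.009,0.002,0.005],
```

Request:
move_arm:
  deltas:
    - [9,3,3,0.008,0.002,0.004]
    - [2,0,2,0,0,0]
    - [0,0,0,0,0,0]

```text
t: 18.97
ee_pos: [575.0, -45.4, 127.4]
orientation: [2.374, 2.057, -0.0]
ft_force: [0.2, 0.7, -0.3]
width: 32.0
```

```bash
python3 -c "
from h import *
st();sgap()
plan([((575.2,-46,122),-8.2)])"
```

```text
t18.97 tcp [575.  -45.4 127.4] x [ 0.143  0.99  -0.   ] y [ 0.99  -0.143  0.   ] z [-0. -0. -1.] F [ 0.2  0.7 -0.3] w32.0 q [-0.1   0.48  1.8  -0.    0.86  0.04]
s=5.71
->  [575.2 -46.  122. ] -8.2 rows 1
[-0.6,0.2,5.4,0.000,0.000,-0.000],
```

Aligned and upright. I'll lower slowly into the chamfer.

Request:
move_arm:
  deltas:
    - [-1,0.3,5,0,0,0]
    - [0,0,4,0,0,0]
    - [0,0,2,0,0,0]
    - [0,0,0,0,0,0]

```text
t: 19.3
ee_pos: [574.7, -49.3, 116.3]
orientation: [2.377, 2.052, 0.0]
ft_force: [-1.0, 0.6, -1.1]
width: 31.8
```

```bash
python3 -c "
from h import *
st();sgap()"
```

```text
t19.30 tcp [574.7 -49.3 116.3] x [ 0.146  0.989 -0.001] y [ 0.989 -0.146  0.001] z [ 0.001 -0.001 -1.   ] F [-1.   0.6 -1.1] w31.8 q [-0.11  0.5   1.81 -0.    0.84  0.04]
s=5.93
```

Request:
move_arm:
  deltas:
    - [1,0,3,0,0,0]
    - [0,0,3,0,0,0]

```text
t: 19.47
ee_pos: [574.4, -49.0, 111.1]
orientation: [2.379, 2.051, -0.001]
ft_force: [-3.1, 1.4, 12.3]
width: 31.8
```

```bash
python3 -c "
from h import *
st();sgap()"
```

```text
t19.47 tcp [574.4 -49.  111.1] x [ 0.147  0.989 -0.001] y [ 0.989 -0.147  0.   ] z [-0.    -0.001 -1.   ] F [-3.1  1.4 12.3] w31.8 q [-0.11  0.5   1.81 -0.    0.83  0.04]
s=5.62
```

Resistance of 12 N at the mouth with the pad pushing sideways: it is binding. I'll push on in small steps within the 15 N regime.

Request:
move_arm:
  deltas:
    - [0,0,2,0,0,0]
    - [0,0,2,0,0,0]

```text
t: 19.63
ee_pos: [574.5, -49.3, 108.1]
orientation: [2.38, 2.05, -0.0]
ft_force: [-2.0, 1.1, 4.4]
width: 31.7
```

```bash
python3 -c "
from h import *
st();sgap()"
```

```text
t19.63 tcp [574.5 -49.3 108.1] x [ 0.148  0.989 -0.001] y [ 0.989 -0.148  0.   ] z [ 0.    -0.001 -1.   ] F [-2.   1.1  4.4] w31.7 q [-0.11  0.51  1.81 -0.    0.82  0.04]
s=5.74
```

Request:
move_arm:
  deltas:
    - [0.5,0,4,0,0,0]
    - [0,0,4,0,0,0]
    - [0,0,4,0,0,0]

```text
t: 19.88
ee_pos: [574.6, -48.9, 96.5]
orientation: [2.379, 2.05, 0.0]
ft_force: [-1.8, -0.6, 4.4]
width: 31.8
```

```bash
python3 -c "
from h import *
st();sgap()"
```

```text
t19.88 tcp [574.6 -48.9  96.5] x [ 0.148  0.989 -0.001] y [ 0.989 -0.148  0.001] z [ 0.001 -0.001 -1.   ] F [-1.8 -0.6  4.4] w31.8 q [-0.11  0.53  1.82 -0.    0.8   0.04]
s=5.73
```

Request:
move_arm:
  deltas:
    - [0,0,4,0,0,0]
    - [0,0,4,0,0,0]
    - [0,0,4,0,0,0]

```text
t: 20.13
ee_pos: [574.6, -48.9, 83.3]
orientation: [2.379, 2.05, 0.0]
ft_force: [-2.5, -0.3, 4.4]
width: 31.7
```

Request:
move_arm:
  deltas:
    - [0,0,1.5,0,0,0]
    - [0,0,1,0,0,0]

```text
t: 20.3
ee_pos: [574.6, -48.9, 79.7]
orientation: [2.379, 2.05, -0.0]
ft_force: [-1.7, 0.2, 4.6]
width: 31.4
```

```bash
python3 -c "
from h import *
st();sgap()"
```

```text
t20.30 tcp [574.6 -48.9  79.7] x [ 0.148  0.989 -0.001] y [ 0.989 -0.148  0.001] z [ 0.001 -0.001 -1.   ] F [-1.7  0.2  4.6] w31.4 q [-0.11  0.55  1.82 -0.    0.77  0.04]
s=5.76
```

Request:
move_arm:
  deltas:
    - [0,0,0.7,0,0,0]

```text
t: 20.38
ee_pos: [574.6, -48.9, 79.5]
orientation: [2.379, 2.05, -0.001]
ft_force: [-7.0, 0.6, 23.4]
width: 31.8
```

Request:
move_arm:
  deltas:
    - [0,0,0.7,0,0,0]

```text
t: 20.47
ee_pos: [574.6, -49.0, 79.5]
orientation: [2.379, 2.051, -0.001]
ft_force: [-4.6, 0.0, 15.3]
width: 31.6
```

A firm stop at TCP z=79.5, the expected home height. Releasing.

Request:
move_arm:
  deltas:
    - [0,0,0,0,0,0]
    - [0,0,0,0,0,0]
    - [0,0,0,0,0,0]
    - [0,0,0,0,0,0]
  hand: -0.4

```text
t: 20.8
ee_pos: [575.0, -48.9, 79.0]
orientation: [2.379, 2.05, 0.0]
ft_force: [0.6, 0.4, 0.1]
width: 55.0
```

Request:
move_arm:
  deltas:
    - [0,0,-10,0,0,0]
    - [0,0,-20,0,0,0]
    - [0,0,-25,0,0,0]
    - [-20,0,-30,0,0,0]
    - [-10,0,-30,0,0,0]

```text
t: 21.22
ee_pos: [565.8, -77.0, 191.9]
orientation: [-2.37, -2.047, 0.016]
ft_force: [0.2, -0.4, -0.3]
width: 61.5
```

```bash
python3 -c "
from h import *
st(); d=grab('wrist','w12');cv2.imwrite('pics/w12b.png',cv2.resize(cv2.imread('pics/w12.png'),None,fx=1.56,fy=1.56,interpolation=cv2.INTER_CUBIC))"
```

```text
t21.22 tcp [565.8 -77.  191.9] x [ 0.145  0.989 -0.001] y [ 0.989 -0.145 -0.014] z [-0.014  0.001 -1.   ] F [ 0.2 -0.4 -0.3] w61.5 q [-0.16  0.39  1.77 -0.    1.   -0.01]
```

View pics/w12b.png

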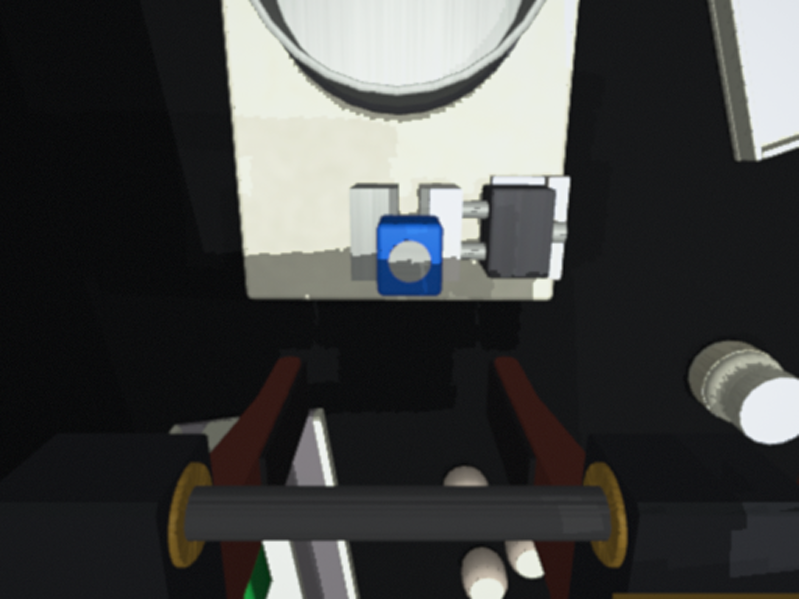

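Blue stands in the gap at (409,260), with handle and stop close together. Next I'll measure the jar and lever from two places.

```bash
python3 -c "
from h import *
plan([((585,40,270),-8.1)])"
```

```text
->  [585.  40. 270.] -8.1 rows 4
[29.8,-0.5,-18.0,-0.001,0.000,-0.001],
[29.9,-0.5,-18.0,-0.001,0.000,-0.001],
[29.9,-0.4,-18.0,-0.001,0.000,-0.001],
[29.9,-0.3,-17.9,-0.001,0.000,-0.001],
```

Request:
move_arm:
  deltas:
    - [30,0,-18,-0.003,0,0]
    - [30,0,-18,-0.003,0,0]
    - [30,0,-18,-0.003,0,0]
    - [30,0,-18,0,0,0]
    - [0,0,0,0,0,0]

```text
t: 21.68
ee_pos: [589.2, 41.6, 279.8]
orientation: [2.38, 2.036, 0.015]
ft_force: [-0.6, 0.3, -0.3]
width: 61.3
```

```bash
python3 -c "
from h import *
st(); d=grab('wrist','w13');cv2.imwrite('pics/w13b.png',cv2.resize(cv2.imread('pics/w13.png'),None,fx=1.56,fy=1.56,interpolation=cv2.INTER_CUBIC))"
```

```text
t21.68 tcp [589.2  41.6 279.8] x [0.155 0.988 0.001] y [ 0.988 -0.155  0.013] z [ 0.013 -0.001 -1.   ] F [-0.6  0.3 -0.3] w61.3 q [ 0.05  0.31  1.66 -0.    1.16  0.21]
```

Request:
move_arm:
  deltas:
    - [0,-30,0,0,0,0]
    - [0,-30,0,0,0,0]
    - [0,0,0,0,0,0]

```text
t: 21.98
ee_pos: [526.5, 48.1, 275.6]
orientation: [2.379, 2.039, 0.007]
ft_force: [0.1, -0.2, 0.3]
width: 61.6
```

```bash
python3 -c "
from h import *
st(); d=grab('wrist','w14');cv2.imwrite('pics/w14b.png',cv2.resize(cv2.imread('pics/w14.png'),None,fx=1.56,fy=1.56,interpolation=cv2.INTER_CUBIC))"
```

```text
t21.98 tcp [526.5  48.1 275.6] x [ 0.153  0.988 -0.002] y [ 0.988 -0.153  0.01 ] z [ 0.009 -0.004 -1.   ] F [ 0.1 -0.2  0.3] w61.6 q [ 0.07  0.22  1.8  -0.    1.12  0.23]
```

View pics/w13b.png

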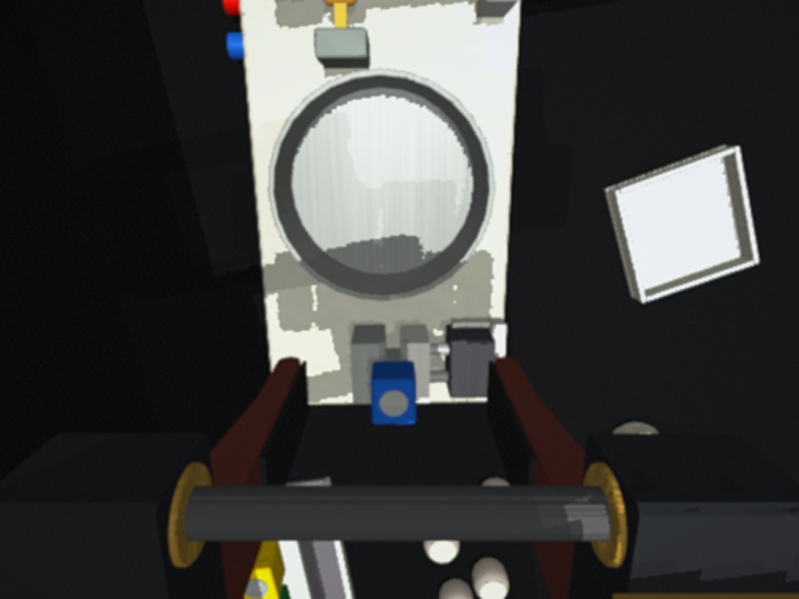

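View pics/w14b.png

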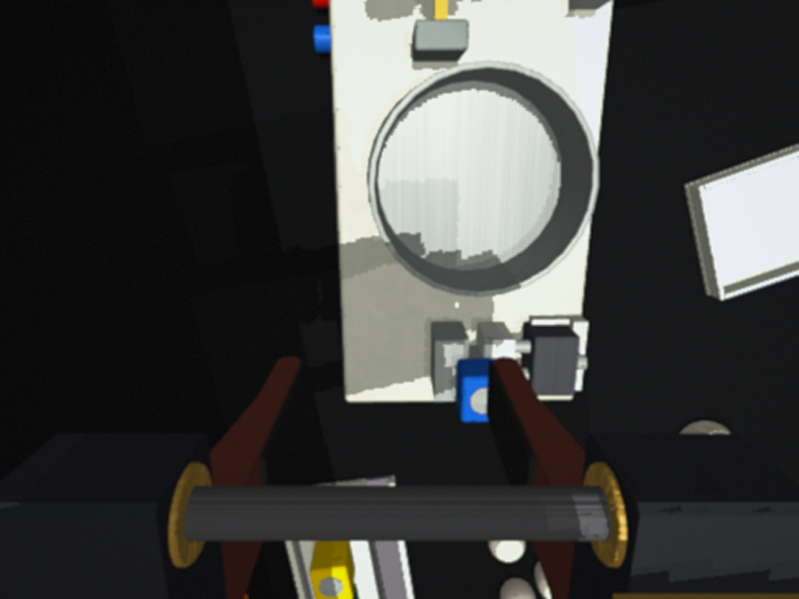

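```bash
python3 - <<'E'
from h import *
a=load("w13");b=load("w14");k=1.56
f=lambda u,v:((u+.5)/k-.5,(v+.5)/k-.5)
for nm,d,(L,Rr,T,B,cu,cv) in (("a",a,(270,494,69,300,382,184)),("b",b,(368,599,61,297,483,179))):
    P=[atz(d,*f(L,cv),108),atz(d,*f(Rr,cv),108),atz(d,*f(cu,T),108),atz(d,*f(cu,B),108)]
    print(nm,"LR mid",((P[0]+P[1])/2).round(1),np.linalg.norm(P[0]-P[1]).round(1),"TB mid",((P[2]+P[3])/2).round(1),np.linalg.norm(P[2]-P[3]).round(1))
w,e=tri(a,f(382,181),b,f(483,176)); print(w.round(1),e)
# expected jar from face: gap at mill y -140
my=np.array([.142,.990]); print("gap+140y",(np.array([569.4,-42.8])+140*my).round(1))
E
```

```text
a LR mid [590.8 100.5 108. ] 140.2 TB mid [589.9  95.8 108. ] 141.9
b LR mid [589.8 100.2 108. ] 142.8 TB mid [588.9  95.7 108. ] 142.7
[590.7 101.7 100.9] 0.4001725231310119
gap+140y [589.3  95.8]
```

Jar centre is about (590,95.8), and the expected lever pad is about (555,237). Now a fresh view of the pebbles.

```bash
python3 -c "
from h import *
plan([((615,-345,240),-8.1)])"
```

```text
->  [ 615. -345.  240.] -8.1 rows 11
[-34.1,13.2,3.5,0.001,0.000,-0.001],
[-34.1,13.1,3.5,0.001,0.000,-0.001],
[-34.1,13.1,3.5,0.001,0.000,-0.001],
[-34.1,13.1,3.4,0.001,0.000,-0.001],
[-34.1,13.0,3.4,0.001,0.000,-0.001],
[-34.2,13.0,3.4,0.001,0.000,-0.001],
[-34.2,13.0,3.4,0.001,0.000,-0.001],
[-34.2,12.9,3.4,0.001,0.000,-0.001],
[-34.2,12.9,3.3,0.001,0.000,-0.001],
[-34.2,12.9,3.3,0.001,0.000,-0.001],
[-34.2,12.8,3.3,0.001,0.000,-0.001],
```

Request:
move_arm:
  deltas:
    - [-34,13,2,0,0,0]
    - [-34,13,3,0,0,0]
    - [-34,13,4,0,0,0]
    - [-34,13,4,0,0,0]
    - [-34,13,4,0,0,0]
  hand: -0.4

```text
t: 22.45
ee_pos: [569.8, -134.7, 259.0]
orientation: [2.368, 2.047, 0.013]
ft_force: [0.9, -0.0, -0.2]
width: 61.7
```

Request:
move_arm:
  deltas:
    - [-34,13,4,0,0,0]
    - [-34,13,4,0,0,0]
    - [-34,13,4,0,0,0]
    - [-34,13,4,0,0,0]
    - [-34,13,4,0,0,0]

```text
t: 22.87
ee_pos: [610.3, -329.1, 235.6]
orientation: [2.373, 2.042, 0.01]
ft_force: [0.2, 0.8, -0.1]
width: 61.5
```

Request:
move_arm:
  deltas:
    - [-20,8,4,0,0,0]
    - [0,0,0,0,0,0]
    - [0,0,0,0,0,0]

```text
t: 23.12
ee_pos: [614.2, -363.3, 226.7]
orientation: [2.383, 2.03, 0.006]
ft_force: [-0.6, -0.2, -0.7]
width: 61.4
```

```bash
python3 -c "
from h import *
st(); d=grab('wrist','w15');cv2.imwrite('pics/w15b.png',cv2.resize(cv2.imread('pics/w15.png'),None,fx=1.56,fy=1.56,interpolation=cv2.INTER_CUBIC))"
```

```text
t23.12 tcp [ 614.2 -363.3  226.7] x [ 0.159  0.987 -0.004] y [ 0.987 -0.159  0.011] z [ 0.01  -0.005 -1.   ] F [-0.6 -0.2 -0.7] w61.4 q [-0.55  0.54  1.42  0.    1.17 -0.39]
```

View pics/w15b.png

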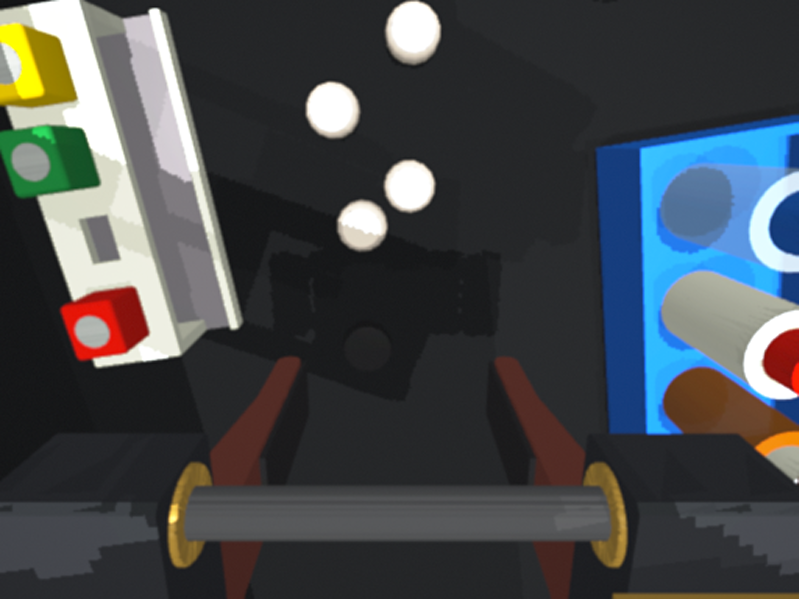

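Pebbles: A (413,32), B (332,110), C (409,186), D (362,225). The cap is at (367,347).

```bash
python3 - <<'E'
from h import *
d=load("w15");k=1.56
for n,(u,v) in dict(A=(413,32),B=(332,110),C=(409,186),D=(362,225),cap=(367,347)).items(): print(n,atz(d,(u+.5)/k-.5,(v+.5)/k-.5,16 if n!="cap" else 14).round(1))
plan([((648,-221,120),-8.1)])
E
```

```text
A [ 650.  -216.4   16. ]
B [ 589.2 -254.5   16. ]
C [ 632.6 -312.1   16. ]
D [ 595.3 -333.7   16. ]
cap [ 582.2 -427.1   14. ]
->  [ 648. -221.  120.] -8.1 rows 5
[29.2,2.0,21.2,0.002,0.001,-0.004],
[29.2,2.2,21.2,0.002,0.001,-0.004],
[29.1,2.3,21.3,0.002,0.001,-0.004],
[29.1,2.5,21.3,0.002,0.001,-0.004],
[29.1,2.6,21.3,0.002,0.001,-0.004],
```

Request:
move_arm:
  deltas:
    - [29,2,20,0.003,0,-0.004]
    - [29,2,20,0.003,0,-0.004]
    - [29,2,21,0.003,0,-0.004]
    - [29,2,21,0,0,-0.004]
    - [29,2,21,0,0,0]

```text
t: 23.58
ee_pos: [648.7, -222.4, 125.8]
orientation: [2.369, 2.04, 0.002]
ft_force: [1.0, -0.8, -0.1]
width: 61.6
```

```bash
python3 -c "
from h import *
st();plan([((650,-216.5,70),-8.1,20)])"
```

```text
t23.58 tcp [ 648.7 -222.4  125.8] x [ 0.148  0.989 -0.009] y [ 0.989 -0.148  0.012] z [ 0.011 -0.011 -1.   ] F [ 1.  -0.8 -0.1] w61.6 q [-0.34  0.61  1.56 -0.01  0.96 -0.19]
->  [ 650.  -216.5   70. ] -8.1 rows 3
[2.2,-0.1,18.6,0.004,0.003,-0.003],
[2.1,-0.0,18.6,0.004,0.003,-0.003],
[2.1,0.1,18.6,0.004,0.003,-0.003],
```

Request:
move_arm:
  deltas:
    - [2,0,18,0.006,0.005,0]
    - [2,0,18,0.004,0.004,-0.003]
    - [2,0,15,0,0,0]
    - [0,0,0,0,0,0]

```text
t: 23.92
ee_pos: [647.7, -204.3, 68.8]
orientation: [-2.36, -2.065, 0.002]
ft_force: [-0.5, 0.9, -0.2]
width: 61.2
```

```bash
python3 -c "
from h import *
st();plan([((650,-216.5,5),-8.1,20)])
grab('wrist','w16')"
```

```text
t23.92 tcp [ 647.7 -204.3   68.8] x [0.133 0.991 0.003] y [ 0.991 -0.133 -0.005] z [-0.005  0.004 -1.   ] F [-0.5  0.9 -0.2] w61.2 q [-0.32  0.69  1.58  0.    0.88 -0.19]
->  [ 650.  -216.5    5. ] -8.1 rows 4
[-3.0,1.1,15.9,-0.001,-0.001,0.002],
[-3.0,1.0,15.9,-0.001,-0.001,0.002],
[-3.0,1.0,15.9,-0.001,-0.001,0.002],
[-3.0,1.0,16.0,-0.001,-0.001,0.002],
```

View pics/w16.png

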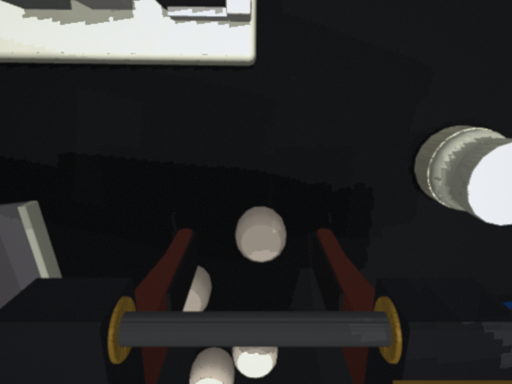

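```bash
python3 -c "
from h import *
print(atz(load('w16'),260.5,234,16))"
```

```text
[ 649.62442846 -217.20077508   16.        ]
```

Request:
move_arm:
  deltas:
    - [-8,2,15,0,0,0.002]
    - [-5,1,15,0,0,0]
    - [0,0,15,0,0,0]
    - [0,0,8,0,0,0]
    - [0,0,0,0,0,0]

```text
t: 24.38
ee_pos: [652.3, -219.8, 19.3]
orientation: [2.365, 2.065, 0.005]
ft_force: [-0.7, 0.5, -0.2]
width: 61.6
```

```bash
python3 -c "
from h import *
st();plan([((650,-216.5,3.5),-8.1,20)])"
```

```text
t24.38 tcp [ 652.3 -219.8   19.3] x [0.135 0.991 0.001] y [ 0.991 -0.135  0.003] z [ 0.003  0.001 -1.   ] F [-0.7  0.5 -0.2] w61.6 q [-0.34  0.76  1.57  0.    0.81 -0.21]
->  [ 650.  -216.5    3.5] -8.1 rows 1
[3.0,-2.8,15.8,0.003,-0.001,0.006],
```

Request:
move_arm:
  deltas:
    - [3,-3,7,0.003,0,0.003]
    - [1,-1,6,0,0,0]
    - [0,0,0,0,0,0]
    - [0,0,0,0,0,0]

```text
t: 24.72
ee_pos: [648.6, -214.9, 5.5]
orientation: [-2.37, -2.061, -0.002]
ft_force: [0.2, 0.7, -0.4]
width: 61.6
```

```bash
python3 -c "
from h import *
st();plan([((650,-217,3.5),-8.1,20)])"
```

```text
t24.72 tcp [ 648.6 -214.9    5.5] x [0.139 0.99  0.002] y [ 0.99  -0.139  0.   ] z [ 0.     0.001 -1.   ] F [ 0.2  0.7 -0.4] w61.6 q [-0.34  0.78  1.58  0.    0.78 -0.2 ]
->  [ 650.  -217.     3.5] -8.1 rows 1
[-1.9,1.7,2.0,0.000,-0.002,0.002],
```

Request:
move_arm:
  deltas:
    - [-2,1,2,0,0,0]
    - [0,0,0,0,0,0]
    - [0,0,0,0,0,0]
    - [0,0,0,0,0,0]
    - [0,0,0,0,0,0]
  hand: 1

```text
t: 25.13
ee_pos: [650.5, -217.3, 4.8]
orientation: [2.369, 2.062, 0.004]
ft_force: [0.1, -0.5, -0.8]
width: 34.0
```

```bash
python3 -c "
from h import *
st()"
```

```text
t25.13 tcp [ 650.5 -217.3    4.8] x [0.138 0.99  0.001] y [ 0.99  -0.138  0.002] z [ 0.002  0.001 -1.   ] F [ 0.1 -0.5 -0.8] w34.0 q [-0.34  0.78  1.57  0.    0.78 -0.2 ]
```

Request:
move_arm:
  deltas:
    - [0,0,-15,0,0,0]
    - [0,0,-25,0,0,0]
    - [0,0,-35,0,0,0]
    - [0,0,-38,0,0,0]
    - [0,0,-40,0,0,0]

```text
t: 25.55
ee_pos: [643.7, -215.3, 155.8]
orientation: [-2.358, -2.052, 0.011]
ft_force: [0.7, -0.2, -0.8]
width: 34.3
```

```bash
python3 -c "
from h import *
st();plan([((585,58,165),-8.1,40)])"
```

```text
t25.55 tcp [ 643.7 -215.3  155.8] x [0.138 0.99  0.005] y [ 0.99  -0.138 -0.017] z [-0.016  0.007 -1.   ] F [ 0.7 -0.2 -0.8] w34.3 q [-0.34  0.58  1.53  0.    1.04 -0.2 ]
->  [585.  58. 165.] -8.1 rows 7
[37.5,-13.7,-0.9,-0.002,-0.001,0.000],
[37.5,-13.7,-1.0,-0.002,-0.001,0.000],
[37.5,-13.7,-1.0,-0.002,-0.001,0.000],
[37.5,-13.8,-1.1,-0.002,-0.001,0.000],
[37.5,-13.8,-1.1,-0.002,-0.001,0.000],
[37.5,-13.8,-1.2,-0.002,-0.001,0.000],
[37.5,-13.8,-1.3,-0.002,-0.001,0.000],
```

Request:
move_arm:
  deltas:
    - [37,-13,-2,-0.006,0,0]
    - [37,-13,-2,-0.003,0,0]
    - [37,-13,-2,-0.002,0,0]
    - [37,-13,-2,0,0,0]
    - [37,-13,-2,0,0,0]

```text
t: 25.97
ee_pos: [612.9, -27.0, 186.1]
orientation: [2.368, 2.037, 0.026]
ft_force: [0.6, 0.0, -0.5]
width: 33.9
```

```bash
python3 -c "
from h import *
st();plan([((585,58,160),-8.1,40)])"
```

```text
t25.97 tcp [612.9 -27.  186.1] x [0.15  0.989 0.001] y [ 0.988 -0.15   0.024] z [ 0.024 -0.003 -1.   ] F [ 0.6  0.  -0.5] w33.9 q [-0.06  0.44  1.7  -0.    0.98  0.09]
->  [585.  58. 160.] -8.1 rows 3
[26.6,-13.6,8.4,0.008,-0.000,-0.003],
[26.6,-13.5,8.5,0.008,-0.000,-0.003],
[26.7,-13.3,8.6,0.008,-0.000,-0.003],
```

Request:
move_arm:
  deltas:
    - [27,-13,8,0.008,0,-0.003]
    - [27,-13,10,0.008,0,-0.003]
    - [20,-8,12,0.006,0,0]
    - [0,0,0,0,0,0]
    - [0,0,0,0,0,0]

```text
t: 26.38
ee_pos: [588.6, 62.2, 163.2]
orientation: [2.364, 2.061, 0.014]
ft_force: [0.0, -0.1, -0.7]
width: 34.3
```

```bash
python3 -c "
from h import *
st();plan([((585,58,120),-8.1,20)])
grab('wrist','w17')"
```

```text
t26.38 tcp [588.6  62.2 163.2] x [0.136 0.991 0.003] y [ 0.991 -0.136  0.01 ] z [ 0.01   0.002 -1.   ] F [ 0.  -0.1 -0.7] w34.3 q [0.08 0.44 1.76 0.   0.93 0.22]
->  [585.  58. 120.] -8.1 rows 3
[-1.6,-1.1,14.4,0.003,-0.001,0.002],
[-1.6,-1.1,14.4,0.003,-0.001,0.002],
[-1.6,-1.0,14.4,0.003,-0.001,0.002],
```

View pics/w17.png

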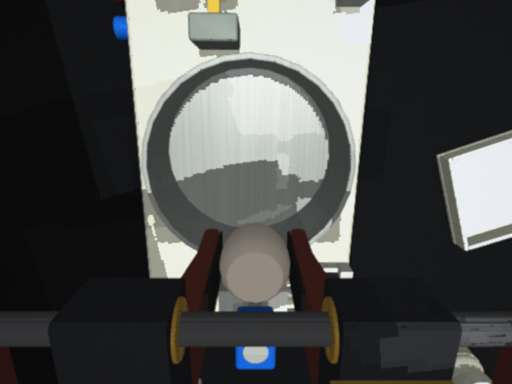

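Request:
move_arm:
  deltas:
    - [-3,-2,14,0.005,0,0.002]
    - [-1,-1,14,0.003,0,0.002]
    - [0,0,10,0,0,0]
    - [0,0,0,0,0,0]

```text
t: 26.77
ee_pos: [587.1, 54.3, 124.1]
orientation: [2.376, 2.053, 0.01]
ft_force: [-1.2, -0.2, -0.7]
width: 34.0
```

```bash
python3 -c "
from h import *
st();plan([((585,58,60),-8.1,15)])"
```

```text
t26.77 tcp [587.1  54.3 124.1] x [0.145 0.989 0.004] y [ 0.989 -0.145  0.006] z [ 0.006  0.003 -1.   ] F [-1.2 -0.2 -0.7] w34.0 q [0.07 0.5  1.78 0.   0.86 0.21]
->  [585.  58.  60.] -8.1 rows 5
[0.6,-0.6,12.8,0.001,-0.001,-0.001],
[0.6,-0.6,12.8,0.001,-0.001,-0.001],
[0.6,-0.6,12.8,0.001,-0.001,-0.001],
[0.7,-0.6,12.8,0.001,-0.001,-0.001],
[0.7,-0.5,12.8,0.001,-0.001,-0.001],
```

Request:
move_arm:
  deltas:
    - [4,-1,10,0.003,-0.002,0]
    - [1,-1,13,0,0,0]
    - [0,-1,13,0,0,0]
    - [0,0,13,0,0,0]
    - [0,0,6,0,0,0]

```text
t: 27.18
ee_pos: [585.9, 57.7, 64.2]
orientation: [2.382, 2.048, 0.004]
ft_force: [-0.5, 1.3, -0.4]
width: 34.0
```

```bash
python3 -c "
from h import *
st();plan([((585,58,52),-8.1,15)])"
```

```text
t27.18 tcp [585.9  57.7  64.2] x [0.15  0.989 0.001] y [ 0.989 -0.15   0.002] z [ 0.002  0.001 -1.   ] F [-0.5  1.3 -0.4] w34.0 q [0.08 0.59 1.8  0.   0.75 0.23]
->  [585.  58.  52.] -8.1 rows 1
[0.1,-0.9,12.2,0.002,-0.001,-0.009],
```

Request:
move_arm:
  deltas:
    - [0,0,5,0,0,0]
    - [0,0,4,0,0,0]
    - [0,0,0,0,0,0]

```text
t: 27.43
ee_pos: [584.9, 57.4, 52.1]
orientation: [-2.382, -2.046, 0.001]
ft_force: [0.0, -0.1, -1.3]
width: 33.9
```

Request:
move_arm:
  deltas:
    - [0,0,1,0,0,0]
    - [0,0,1,0,0,0]

```text
t: 27.6
ee_pos: [585.3, 57.5, 50.6]
orientation: [-2.382, -2.046, 0.0]
ft_force: [-3.8, -0.9, 10.4]
width: 34.2
```

Floor contact (10 N). Releasing with a limited opening.

Request:
move_arm:
  deltas:
    - [0,0,-0.5,0,0,0]
    - [0,0,0,0,0,0]
    - [0,0,0,0,0,0]
  hand: -0.1

```text
t: 27.85
ee_pos: [586.6, 57.6, 52.8]
orientation: [2.383, 2.047, 0.004]
ft_force: [0.4, -0.2, 0.9]
width: 47.5
```

Request:
move_arm:
  deltas:
    - [0,0,-15,0,0,0]
    - [0,0,-25,0,0,0]
    - [0,0,-35,0,0,0]
    - [0,0,-38,0,0,0]
    - [0,0,-20,0,0,0]

```text
t: 28.27
ee_pos: [583.2, 57.3, 186.2]
orientation: [-2.379, -2.044, 0.008]
ft_force: [1.5, -0.7, 0.0]
width: 48.4
```

```bash
python3 -c "
from h import *
st();plan([((592,-310,180),-8.1,40)])
grab('wrist','w18')"
```

```text
t28.27 tcp [583.2  57.3 186.2] x [ 0.151  0.989 -0.001] y [ 0.989 -0.151 -0.007] z [-0.007  0.    -1.   ] F [ 1.5 -0.7  0. ] w48.4 q [0.08 0.41 1.74 0.   0.99 0.23]
->  [ 592. -310.  180.] -8.1 rows 10
[-36.2,6.4,0.6,-0.001,0.000,-0.001],
[-36.2,6.4,0.6,-0.001,0.000,-0.001],
[-36.2,6.3,0.6,-0.001,0.000,-0.001],
[-36.2,6.3,0.6,-0.001,0.000,-0.001],
[-36.2,6.3,0.6,-0.001,0.000,-0.001],
[-36.2,6.2,0.6,-0.001,0.000,-0.001],
[-36.2,6.2,0.6,-0.001,0.000,-0.001],
[-36.2,6.2,0.6,-0.001,0.000,-0.001],
[-36.2,6.1,0.6,-0.001,0.000,-0.001],
[-36.2,6.1,0.6,-0.001,0.000,-0.001],
```

View pics/w18.png

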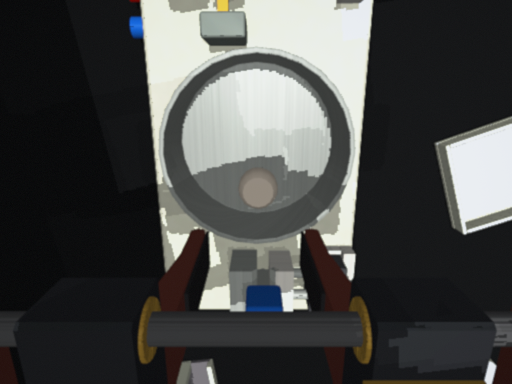

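Pebble A stands in the jar at (258,188). Next is pebble B, with a look first because one may be knocked.

Request:
move_arm:
  deltas:
    - [-36,6,0,0,0,0]
    - [-36,6,1,0,0,0]
    - [-36,6,1,0,0,0]
    - [-36,6,1,0,0,0]
    - [-36,6,1,0,0,0]
  hand: -0.4

```text
t: 28.73
ee_pos: [592.0, -124.1, 191.4]
orientation: [2.366, 2.057, 0.015]
ft_force: [0.2, 0.4, 0.4]
width: 61.4
```

Request:
move_arm:
  deltas:
    - [-36,6,2,0,0,0]
    - [-36,6,2,0,0,0]
    - [-36,6,2,0,0,0]
    - [-30,6,2,0,0,0]
    - [0,0,0,0,0,0]

```text
t: 29.15
ee_pos: [596.3, -277.4, 184.0]
orientation: [2.366, 2.049, 0.017]
ft_force: [-0.2, 0.4, 0.0]
width: 61.5
```

```bash
python3 -c "
from h import *
st();
grab('wrist','w19')"
```

```text
t29.15 tcp [ 596.3 -277.4  184. ] x [0.143 0.99  0.   ] y [ 0.99  -0.143  0.016] z [ 0.016 -0.002 -1.   ] F [-0.2  0.4  0. ] w61.5 q [-0.46  0.51  1.59  0.01  1.03 -0.32]
```

View pics/w19.png

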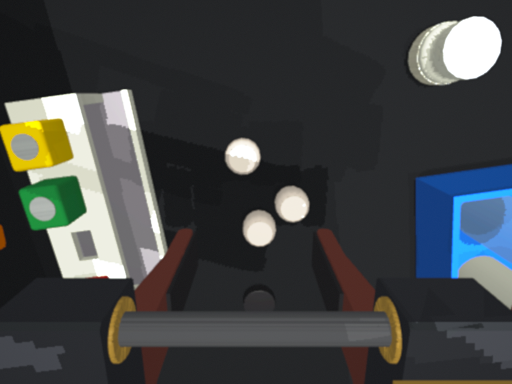

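```bash
python3 -c "
from h import *
d=load('w19')
for p in ((242.5,156),(292,204),(259.5,228)): print(atz(d,*p,16).round(1))
plan([((589.2,-255,100),-8.1,40)])"
```

```text
[ 589.9 -255.    16. ]
[ 633.2 -312.5   16. ]
[ 595.9 -334.1   16. ]
->  [ 589.2 -255.   100. ] -8.1 rows 3
[6.3,-3.6,27.9,0.005,-0.001,-0.001],
[6.4,-3.5,27.9,0.005,-0.001,-0.001],
[6.4,-3.3,27.9,0.005,-0.001,-0.001],
```

Request:
move_arm:
  deltas:
    - [6,-6,27,0.008,0,0]
    - [5,-5,27,0.006,0,0]
    - [3,-3,27,0,0,0]
    - [0,0,15,0,0,0]
    - [0,0,0,0,0,0]

```text
t: 29.62
ee_pos: [586.2, -256.6, 87.0]
orientation: [2.373, 2.052, 0.008]
ft_force: [-0.1, -0.3, -0.3]
width: 61.3
```

```bash
python3 -c "
from h import *
st();plan([((589.7,-255,25),-8.1,20)])"
```

```text
t29.62 tcp [ 586.2 -256.6   87. ] x [0.144 0.99  0.001] y [ 0.99  -0.144  0.007] z [ 0.007  0.    -1.   ] F [-0.1 -0.3 -0.3] w61.3 q [-0.43  0.61  1.68  0.    0.85 -0.29]
->  [ 589.7 -255.    25. ] -8.1 rows 4
[0.5,0.7,15.5,0.002,-0.000,-0.001],
[0.5,0.7,15.5,0.002,-0.000,-0.001],
[0.5,0.8,15.5,0.002,-0.000,-0.001],
[0.5,0.8,15.5,0.002,-0.000,-0.001],
```

Request:
move_arm:
  deltas:
    - [0,1,16,0.004,0,0]
    - [1,0,16,0.002,0,0]
    - [0,0,16,0,0,0]
    - [0,0,12,0,0,0]
    - [0,0,0,0,0,0]

```text
t: 30.03
ee_pos: [589.6, -251.7, 26.9]
orientation: [2.371, 2.059, 0.005]
ft_force: [-0.3, -0.9, 0.4]
width: 61.6
```

```bash
python3 -c "
from h import *
st();plan([((589.7,-255,4),-8.1,20)])"
```

```text
t30.03 tcp [ 589.6 -251.7   26.9] x [0.14  0.99  0.001] y [ 0.99  -0.14   0.003] z [ 0.003  0.    -1.   ] F [-0.3 -0.9  0.4] w61.6 q [-0.42  0.7   1.68  0.    0.75 -0.28]
->  [ 589.7 -255.     4. ] -8.1 rows 2
[-1.7,0.3,11.5,0.002,-0.000,0.000],
[-1.7,0.3,11.5,0.002,-0.000,0.000],
```

Request:
move_arm:
  deltas:
    - [-3,0,10,0.002,0,0]
    - [-1,0,9,0,0,0]
    - [0,0,2,0,0,0]
    - [0,0,0,0,0,0]

```text
t: 30.37
ee_pos: [590.4, -255.9, 5.7]
orientation: [2.37, 2.059, 0.004]
ft_force: [0.7, 0.3, -0.5]
width: 61.4
```

```bash
python3 -c "
from h import *
st();plan([((589.7,-255,3.5),-8.1,20)])"
```

```text
t30.37 tcp [ 590.4 -255.9    5.7] x [0.139 0.99  0.   ] y [ 0.99  -0.139  0.003] z [ 0.003 -0.    -1.   ] F [ 0.7  0.3 -0.5] w61.4 q [-0.43  0.74  1.68  0.    0.72 -0.29]
->  [ 589.7 -255.     3.5] -8.1 rows 1
[0.8,-0.9,2.2,0.003,-0.000,0.001],
```

Request:
move_arm:
  deltas:
    - [1,-1,2,0.002,0,0]
    - [0,0,0.5,0,0,0]
    - [0,0,0,0,0,0]
    - [0,0,0,0,0,0]
    - [0,0,0,0,0,0]
  hand: 1

```text
t: 30.78
ee_pos: [590.3, -255.4, 4.3]
orientation: [2.37, 2.058, 0.003]
ft_force: [-0.8, 0.3, -1.2]
width: 34.2
```

```bash
python3 -c "
from h import *
st()"
```

```text
t30.78 tcp [ 590.3 -255.4    4.3] x [ 0.14  0.99 -0.  ] y [ 0.99  -0.14   0.003] z [ 0.003 -0.001 -1.   ] F [-0.8  0.3 -1.2] w34.2 q [-0.43  0.74  1.68  0.    0.72 -0.29]
```

Request:
move_arm:
  deltas:
    - [0,0,-15,0,0,0]
    - [0,0,-25,0,0,0]
    - [0,1,-35,0,0,0]
    - [0,1,-38,0,0,0]
    - [0,1,-40,0,0,0]

```text
t: 31.2
ee_pos: [586.6, -252.9, 156.4]
orientation: [-2.361, -2.05, 0.009]
ft_force: [0.7, 0.1, -1.2]
width: 34.0
```

```bash
python3 -c "
from h import *
st();plan([((595.4,133,165),-8.1,40)])"
```

```text
t31.20 tcp [ 586.6 -252.9  156.4] x [0.14  0.99  0.005] y [ 0.99  -0.14  -0.015] z [-0.014  0.007 -1.   ] F [ 0.7  0.1 -1.2] w34.0 q [-0.43  0.53  1.63  0.    1.   -0.29]
->  [595.4 133.  165. ] -8.1 rows 10
[38.3,-4.5,-0.6,-0.001,-0.001,0.000],
[38.3,-4.6,-0.6,-0.001,-0.001,0.000],
[38.3,-4.6,-0.7,-0.001,-0.001,0.000],
[38.3,-4.6,-0.7,-0.001,-0.001,0.000],
[38.3,-4.6,-0.7,-0.001,-0.001,0.000],
[38.3,-4.6,-0.7,-0.001,-0.001,0.000],
[38.3,-4.6,-0.8,-0.001,-0.001,0.000],
[38.3,-4.6,-0.8,-0.001,-0.001,0.000],
[38.3,-4.6,-0.8,-0.001,-0.001,0.000],
[38.3,-4.6,-0.8,-0.001,-0.001,0.000],
```

Request:
move_arm:
  deltas:
    - [38,-4,-1,-0.006,0,0]
    - [38,-4,-1,-0.004,0,0]
    - [38,-4,-1,0,0,0]
    - [38,-4,0,0,0,0]
    - [38,-4,0,0,0,0]

```text
t: 31.62
ee_pos: [601.5, -66.2, 179.8]
orientation: [2.369, 2.033, 0.023]
ft_force: [0.7, -0.2, -1.9]
width: 33.8
```

```bash
python3 -c "
from h import *
st();plan([((595.4,133,165),-8.1,40)])"
```

```text
t31.62 tcp [601.5 -66.2 179.8] x [ 0.152  0.988 -0.001] y [ 0.988 -0.152  0.024] z [ 0.024 -0.005 -1.   ] F [ 0.7 -0.2 -1.9] w33.8 q [-0.13  0.43  1.72 -0.    0.96  0.03]
->  [595.4 133.  165. ] -8.1 rows 5
[39.2,-7.3,2.7,0.005,0.000,-0.002],
[39.2,-7.2,2.8,0.005,0.000,-0.002],
[39.2,-7.1,2.8,0.005,0.000,-0.002],
[39.2,-7.0,2.9,0.005,0.000,-0.002],
[39.3,-6.9,2.9,0.005,0.000,-0.002],
```

Request:
move_arm:
  deltas:
    - [38,-7,3,0.006,0,-0.002]
    - [38,-7,3,0.005,0,-0.002]
    - [38,-7,3,0.005,0,-0.002]
    - [38,-7,3,0.004,0,0]
    - [25,-5,3,0,0,0]

```text
t: 32.03
ee_pos: [595.2, 124.0, 172.4]
orientation: [2.371, 2.047, 0.014]
ft_force: [0.6, 0.5, -0.8]
width: 34.0
```

```bash
python3 -c "
from h import *
st();plan([((595.4,133,120),-8.1,15)])"
```

```text
t32.03 tcp [595.2 124.  172.4] x [0.146 0.989 0.001] y [ 0.989 -0.146  0.013] z [ 0.013 -0.001 -1.   ] F [ 0.6  0.5 -0.8] w34.0 q [ 0.19  0.45  1.71 -0.    0.96  0.34]
->  [595.4 133.  120. ] -8.1 rows 4
[2.2,-0.5,13.1,0.003,-0.000,-0.001],
[2.2,-0.4,13.1,0.003,-0.000,-0.001],
[2.2,-0.4,13.1,0.003,-0.000,-0.001],
[2.2,-0.3,13.1,0.003,-0.000,-0.001],
```

Request:
move_arm:
  deltas:
    - [0,0,10,0.005,0,0]
    - [0,0,14,0.003,0,0]
    - [0,0,14,0,0,0]
    - [0,0,0,0,0,0]

```text
t: 32.37
ee_pos: [595.2, 129.7, 136.0]
orientation: [2.366, 2.06, 0.012]
ft_force: [0.1, -0.6, -2.4]
width: 33.6
```

```bash
python3 -c "
from h import *
st();plan([((595.4,133,62),-8.1,15)]);grab('wrist','w20')"
```

```text
t32.37 tcp [595.2 129.7 136. ] x [0.138 0.99  0.003] y [ 0.99  -0.138  0.008] z [ 0.009  0.002 -1.   ] F [ 0.1 -0.6 -2.4] w33.6 q [0.19 0.5  1.73 0.   0.9  0.33]
->  [595.4 133.   62. ] -8.1 rows 5
[0.6,-0.2,14.8,0.002,-0.001,0.001],
[0.6,-0.2,14.8,0.002,-0.001,0.001],
[0.6,-0.1,14.8,0.002,-0.001,0.001],
[0.6,-0.1,14.8,0.002,-0.001,0.001],
[0.7,-0.1,14.8,0.002,-0.001,0.001],
```

View pics/w20.png

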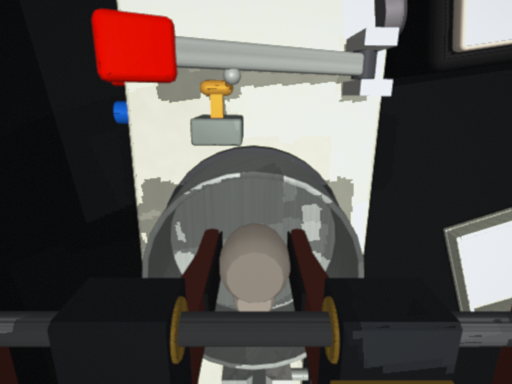

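The pebble is over the jar, and the lever's red pad shows at (136,47). Descending.

Request:
move_arm:
  deltas:
    - [2,0,14,0.004,0,0]
    - [0,-1,14,0.003,0,0]
    - [0,-1,14,0,0,0]
    - [0,0,14,0,0,0]
    - [0,0,6,0,0,0]

```text
t: 32.83
ee_pos: [596.8, 128.1, 72.7]
orientation: [2.375, 2.055, 0.012]
ft_force: [-0.8, 0.4, -0.6]
width: 34.1
```

```bash
python3 -c "
from h import *
st();plan([((595.4,133,52),-8.1,15)])"
```

```text
t32.83 tcp [596.8 128.1  72.7] x [0.144 0.99  0.005] y [ 0.99  -0.144  0.006] z [ 0.006  0.004 -1.   ] F [-0.8  0.4 -0.6] w34.1 q [0.19 0.6  1.75 0.   0.79 0.33]
->  [595.4 133.   52. ] -8.1 rows 2
[2.3,-1.1,10.4,0.003,-0.002,-0.001],
[2.3,-1.1,10.4,0.003,-0.002,-0.001],
```

Request:
move_arm:
  deltas:
    - [3,-1,8,0.003,-0.002,0]
    - [1,0,7,0,0,0]
    - [0,0,3,0,0,0]
    - [0,0,0,0,0,0]

```text
t: 33.17
ee_pos: [595.4, 131.1, 50.5]
orientation: [-2.377, -2.052, -0.0]
ft_force: [-0.2, -0.6, -0.7]
width: 34.1
```

Request:
move_arm:
  deltas:
    - [0,0,1,0,0,0]
    - [0,0,1,0,0,0]

```text
t: 33.33
ee_pos: [595.6, 131.1, 50.2]
orientation: [-2.377, -2.052, -0.0]
ft_force: [-5.1, -1.2, 10.6]
width: 34.2
```

Contact at z=50.2 (11 N). Releasing.

Request:
move_arm:
  deltas:
    - [0,0,-0.5,0,0,0]
    - [0,0,0,0,0,0]
    - [0,0,0,0,0,0]
  hand: -0.1

```text
t: 33.58
ee_pos: [597.1, 131.6, 52.9]
orientation: [2.377, 2.053, 0.005]
ft_force: [0.1, 0.4, -0.1]
width: 47.3
```

Request:
move_arm:
  deltas:
    - [0,0,-15,0,0,0]
    - [0,0,-25,0,0,0]
    - [0,0,-35,0,0,0]
    - [0,0,-38,0,0,0]
    - [-20,0,-20,0,0,0]

```text
t: 34.0
ee_pos: [591.7, 113.0, 186.1]
orientation: [-2.372, -2.054, 0.005]
ft_force: [-0.3, -0.1, 0.4]
width: 48.6
```

```bash
python3 -c "
from h import *
st();plan([((610,-380,185),-60,40)])
d=grab('wrist','w21')"
```

```text
t34.00 tcp [591.7 113.  186.1] x [0.143 0.99  0.   ] y [ 0.99  -0.143 -0.005] z [-0.005  0.001 -1.   ] F [-0.3 -0.1  0.4] w48.6 q [0.17 0.44 1.71 0.   1.01 0.31]
->  [ 610. -380.  185.] -60 rows 13
[-37.3,6.8,0.0,-0.000,0.000,0.070],
[-36.8,9.4,0.0,-0.000,0.000,0.070],
[-36.0,11.9,0.0,-0.000,0.000,0.070],
[-35.1,14.4,0.0,-0.000,0.000,0.070],
[-34.0,16.8,0.0,-0.000,0.000,0.070],
[-32.8,19.1,0.0,-0.000,0.000,0.070],
[-31.4,21.4,0.0,-0.000,0.000,0.070],
[-29.8,23.5,0.0,-0.000,0.000,0.070],
[-28.1,25.5,0.0,-0.000,0.000,0.070],
[-26.3,27.4,0.1,-0.000,0.000,0.070],
[-24.3,29.1,0.1,-0.000,0.000,0.070],
[-22.2,30.8,0.1,-0.000,0.000,0.070],
[-20.0,32.2,0.1,-0.000,0.000,0.070],
```

View pics/w21.png

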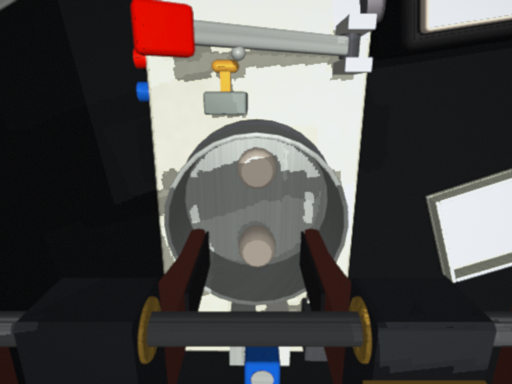

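```bash
python3 -c "
from h import *
plan([((580,-350,190),-60,40)])"
```

```text
->  [ 580. -350.  190.] -60 rows 12
[-38.0,4.5,-0.1,-0.000,0.000,0.075],
[-37.6,7.3,-0.1,-0.000,0.000,0.075],
[-36.9,10.1,-0.1,-0.000,0.000,0.075],
[-36.0,12.9,-0.1,-0.000,0.000,0.075],
[-35.0,15.6,-0.1,-0.000,0.000,0.075],
[-33.7,18.1,-0.1,-0.000,0.000,0.075],
[-32.2,20.6,-0.1,-0.000,0.000,0.075],
[-30.6,23.0,-0.1,-0.000,0.000,0.075],
[-28.8,25.2,-0.1,-0.000,0.000,0.075],
[-26.8,27.3,-0.1,-0.000,0.000,0.075],
[-24.7,29.3,-0.1,-0.000,0.000,0.075],
[-22.4,31.0,-0.1,-0.000,0.000,0.075],
```

Request:
move_arm:
  deltas:
    - [-38,5,0,0,0,0.075]
    - [-38,7,0,0,0,0.075]
    - [-37,10,0,0,0,0.075]
    - [-36,13,0,0,0,0.075]
    - [-35,16,0,0,0,0.075]
  hand: -0.4

```text
t: 34.47
ee_pos: [590.7, -83.3, 194.7]
orientation: [2.717, 1.568, 0.016]
ft_force: [1.3, -0.6, 0.6]
width: 61.0
```

Request:
move_arm:
  deltas:
    - [-34,18,0,0,0,0.075]
    - [-32,21,0,0,0,0.075]
    - [-31,23,0,0,0,0.075]
    - [-29,25,0,0,0,0.075]
    - [-27,27,0,0,0,0.075]

```text
t: 34.88
ee_pos: [581.6, -284.8, 195.3]
orientation: [2.971, 1.005, 0.022]
ft_force: [0.6, 0.1, 0.5]
width: 61.7
```

```bash
python3 -c "
from h import *
st();plan([((580,-350,190),-60,40)])"
```

```text
t34.88 tcp [ 581.6 -284.8  195.3] x [0.795 0.607 0.012] y [ 0.607 -0.795  0.009] z [ 0.015 -0.    -1.   ] F [0.6 0.1 0.5] w61.7 q [-0.48  0.48  1.61  0.01  1.04  0.44]
->  [ 580. -350.  190.] -60 rows 2
[-20.5,25.4,2.6,0.004,-0.006,0.064],
[-18.8,26.7,2.6,0.004,-0.006,0.064],
```

Request:
move_arm:
  deltas:
    - [-18,22,4,0.004,-0.006,0.064]
    - [-15,20,4,0.004,-0.006,0.05]
    - [0,0,0,0,0,0]

```text
t: 35.13
ee_pos: [577.8, -349.0, 187.4]
orientation: [3.031, 0.809, 0.003]
ft_force: [0.1, 0.3, -0.1]
width: 61.6
```

```bash
python3 -c "
from h import *
st();grab('wrist','w22')"
```

```text
t35.13 tcp [ 577.8 -349.   187.4] x [0.867 0.498 0.001] y [ 0.498 -0.867  0.005] z [ 0.003 -0.004 -1.   ] F [ 0.1  0.3 -0.1] w61.6 q [-0.56  0.53  1.54 -0.    1.07  0.49]
```

View pics/w22.png

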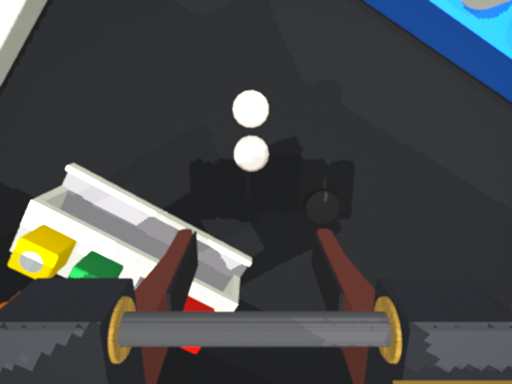

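```bash
python3 -c "
from h import *
d=load('w22')
for p in ((250.5,108.5),(251,153)): print(atz(d,*p,16).round(1))
plan([((632.8,-312.5,90),-60,40)])"
```

```text
[ 632.8 -312.    16. ]
[ 595.4 -334.    16. ]
->  [ 632.8 -312.5   90. ] -60 rows 3
[21.6,-0.9,32.5,0.001,-0.000,0.000],
[21.6,-0.9,32.5,0.001,-0.000,0.000],
[21.6,-0.9,32.5,0.001,-0.000,0.000],
```

```bash
python3 -c "
from h import *
d=load('t0'); print(atz(d,353,132,0),atz(d,359,128,60)); W=cloud(d); print(W[120:130:3,358:366:3].round(0).tolist())
d=load('w22'); print(atz(d,440,50,0).round(), atz(d,440,50,60).round())"
```

```text
[ 775.24916763 -306.29134992    0.        ] [ 768.58199344 -309.97801965   60.        ]
[[[799.0, -310.0, 55.0], [792.0, -315.0, 72.0], [814.0, -344.0, 13.0]], [[789.0, -310.0, 54.0], [782.0, -314.0, 71.0], [806.0, -346.0, 7.0]], [[778.0, -309.0, 54.0], [773.0, -315.0, 68.0], [771.0, -324.0, 71.0]], [[769.0, -310.0, 49.0], [769.0, -321.0, 47.0], [770.0, -332.0, 44.0]]]
[ 771. -444.    0.] [ 750. -421.   60.]
```

Request:
move_arm:
  deltas:
    - [21,-1,24,0,0,0]
    - [21,-1,28,0,0,0]
    - [20,-1,30,0,0,0]
    - [0,0,12,0,0,0]
    - [0,0,0,0,0,0]

```text
t: 35.6
ee_pos: [633.4, -311.1, 93.1]
orientation: [3.027, 0.816, 0.011]
ft_force: [0.5, 0.6, -0.2]
width: 61.6
```

```bash
python3 -c "
from h import *
st();plan([((632.8,-312.2,30),-60,15)])"
```

```text
t35.60 tcp [ 633.4 -311.1   93.1] x [0.864 0.503 0.005] y [ 0.503 -0.864  0.008] z [ 0.008 -0.005 -1.   ] F [ 0.5  0.6 -0.2] w61.6 q [-0.47  0.68  1.51 -0.    0.94  0.57]
->  [ 632.8 -312.2   30. ] -60 rows 5
[-0.3,0.0,12.6,0.002,-0.001,0.001],
[-0.3,0.0,12.6,0.002,-0.001,0.001],
[-0.2,0.1,12.6,0.002,-0.001,0.001],
[-0.2,0.1,12.6,0.002,-0.001,0.001],
[-0.2,0.1,12.6,0.002,-0.001,0.001],
```

Bin far (x≥768). Descending onto C.

Request:
move_arm:
  deltas:
    - [0,0,14,0.004,-0.002,0.001]
    - [0,0,14,0.002,-0.001,0]
    - [0,0,14,0,0,0]
    - [0,0,14,0,0,0]
    - [0,0,8,0,0,0]

```text
t: 36.02
ee_pos: [634.6, -311.4, 28.8]
orientation: [3.028, 0.819, 0.009]
ft_force: [-0.9, 0.2, -0.1]
width: 61.1
```

```bash
python3 -c "
from h import *
st();plan([((632.8,-312.2,4),-60,15)])"
```

```text
t36.02 tcp [ 634.6 -311.4   28.8] x [0.864 0.504 0.004] y [ 0.504 -0.864  0.006] z [ 0.007 -0.003 -1.   ] F [-0.9  0.2 -0.1] w61.1 q [-0.47  0.77  1.52  0.    0.84  0.57]
->  [ 632.8 -312.2    4. ] -60 rows 2
[-1.0,-0.2,12.4,0.003,-0.002,0.002],
[-1.0,-0.1,12.4,0.003,-0.002,0.002],
```

Request:
move_arm:
  deltas:
    - [-2,0,9,0.004,-0.002,0.002]
    - [-1,0,9,0.002,0,0]
    - [0,0,3,0,0,0]
    - [0,0,0,0,0,0]

```text
t: 36.35
ee_pos: [629.9, -313.7, 3.1]
orientation: [-3.031, -0.813, 0.001]
ft_force: [-0.3, -0.3, -0.1]
width: 61.2
```

```bash
python3 -c "
from h import *
st();plan([((632.8,-312.2,4),-60,15)])"
```

```text
t36.35 tcp [ 629.9 -313.7    3.1] x [0.866 0.501 0.   ] y [ 0.501 -0.866 -0.003] z [-0.001  0.003 -1.   ] F [-0.3 -0.3 -0.1] w61.2 q [-0.48  0.8   1.52  0.    0.81  0.56]
->  [ 632.8 -312.2    4. ] -60 rows 1
[3.2,0.2,-0.9,-0.003,-0.000,0.001],
```

Request:
move_arm:
  deltas:
    - [3.5,0,-1,0,0,0]
    - [0,0,0,0,0,0]
    - [0,0,0,0,0,0]
    - [0,0,0,0,0,0]
    - [0,0,0,0,0,0]
  hand: 1

```text
t: 36.77
ee_pos: [634.5, -312.5, 5.9]
orientation: [-3.033, -0.813, -0.003]
ft_force: [0.1, -1.0, -1.0]
width: 34.0
```

```bash
python3 -c "
from h import *
st()"
```

```text
t36.77 tcp [ 634.5 -312.5    5.9] x [0.866 0.5   0.002] y [ 0.5   -0.866 -0.001] z [ 0.001  0.002 -1.   ] F [ 0.1 -1.  -1. ] w34.0 q [-0.48  0.8   1.52  0.    0.82  0.57]
```

Request:
move_arm:
  deltas:
    - [0,0,-15,0,0,0]
    - [0,0,-25,0,0,0]
    - [0,0,-35,0,0,0]
    - [0,0,-38,0,0,0]
    - [0,0,-40,0,0,0]

```text
t: 37.18
ee_pos: [628.3, -309.4, 157.1]
orientation: [-3.021, -0.811, 0.019]
ft_force: [1.2, 0.0, -1.3]
width: 33.8
```

```bash
python3 -c "
from h import *
st();plan([((627.6,90.4,170),-98.1,40)])"
```

```text
t37.18 tcp [ 628.3 -309.4  157.1] x [ 0.866  0.501 -0.008] y [ 0.501 -0.866 -0.017] z [-0.016  0.01  -1.   ] F [ 1.2  0.  -1.3] w33.8 q [-0.48  0.61  1.48  0.    1.07  0.57]
->  [627.6  90.4 170. ] -98.1 rows 11
[18.1,-31.5,-0.8,-0.001,0.001,0.061],
[16.2,-32.5,-0.8,-0.001,0.001,0.061],
[14.2,-33.5,-0.8,-0.001,0.001,0.061],
[12.1,-34.3,-0.9,-0.001,0.001,0.061],
[10.1,-34.9,-0.9,-0.001,0.001,0.061],
[7.9,-35.5,-0.9,-0.001,0.001,0.061],
[5.8,-35.9,-1.0,-0.001,0.001,0.061],
[3.6,-36.2,-1.0,-0.001,0.001,0.061],
[1.4,-36.3,-1.0,-0.001,0.001,0.061],
[-0.8,-36.3,-1.1,-0.001,0.001,0.061],
[-3.0,-36.2,-1.1,-0.001,0.001,0.061],
```

Request:
move_arm:
  deltas:
    - [18,-31,0,0,0,0.061]
    - [16,-32,0,0,0,0.061]
    - [14,-33,0,0,0,0.061]
    - [12,-34,0,0,0,0.061]
    - [10,-35,0,0,0,0.061]

```text
t: 37.6
ee_pos: [636.2, -134.8, 179.2]
orientation: [3.123, 0.308, 0.019]
ft_force: [1.0, 0.3, -0.4]
width: 33.8
```

Request:
move_arm:
  deltas:
    - [8,-35,0,0,0,0.061]
    - [6,-36,0,0,0,0.061]
    - [4,-36,0,0,0,0.061]
    - [1,-36,0,0,0,0.061]
    - [-1,-30,0,0,0,0.05]

```text
t: 38.02
ee_pos: [640.7, 49.0, 187.0]
orientation: [3.135, -0.178, 0.031]
ft_force: [0.2, -0.6, -0.6]
width: 33.9
```

```bash
python3 -c "
from h import *
st();plan([((627.6,90.4,150),-98.1,40)])"
```

```text
t38.02 tcp [640.7  49.  187. ] x [ 0.993 -0.113  0.02 ] y [-0.113 -0.994  0.   ] z [ 0.019 -0.003 -1.   ] F [ 0.2 -0.6 -0.6] w33.9 q [ 0.06  0.48  1.63 -0.    1.01  1.75]
->  [627.6  90.4 150. ] -98.1 rows 2
[-9.2,-19.8,18.3,0.000,-0.010,0.014],
[-9.3,-19.7,18.4,0.000,-0.010,0.014],
```

Request:
move_arm:
  deltas:
    - [-10,-16,14,0,-0.01,0.014]
    - [-9,-16,14,0,-0.008,0.01]
    - [-2,-4,10,0,0,0]
    - [0,0,0,0,0,0]
    - [0,0,0,0,0,0]

```text
t: 38.43
ee_pos: [625.3, 96.5, 154.7]
orientation: [-3.133, 0.208, -0.015]
ft_force: [0.1, -1.1, 0.1]
width: 34.0
```

```bash
python3 -c "
from h import *
st();plan([((627.6,90.4,120),-98.1,15)]);grab('wrist','w23')"
```

```text
t38.43 tcp [625.3  96.5 154.7] x [ 0.991 -0.132  0.009] y [-0.132 -0.991 -0.003] z [ 0.01   0.001 -1.   ] F [ 0.1 -1.1  0.1] w34.0 q [0.13 0.51 1.67 0.   0.96 1.84]
->  [627.6  90.4 120. ] -98.1 rows 3
[0.9,1.9,11.6,-0.001,-0.003,0.003],
[1.0,1.9,11.6,-0.001,-0.003,0.003],
[1.0,1.9,11.6,-0.001,-0.003,0.003],
```

View pics/w23.png

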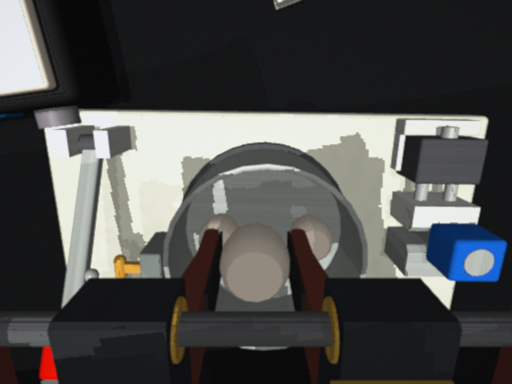

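Request:
move_arm:
  deltas:
    - [2,5,10,0,-0.006,0.006]
    - [1,1,12,0,-0.003,0]
    - [1,0,10,0,0,0]
    - [0,0,0,0,0,0]

```text
t: 38.82
ee_pos: [631.3, 85.2, 122.4]
orientation: [-3.13, 0.225, -0.007]
ft_force: [0.1, 0.7, -1.1]
width: 34.0
```

```bash
python3 -c "
from h import *
st();plan([((628.5,90.4,65),-98.1,15)])"
```

```text
t38.82 tcp [631.3  85.2 122.4] x [ 0.99  -0.143  0.004] y [-0.143 -0.99  -0.003] z [ 0.004  0.003 -1.   ] F [ 0.1  0.7 -1.1] w34.0 q [0.11 0.56 1.67 0.   0.91 1.83]
->  [628.5  90.4  65. ] -98.1 rows 4
[-0.9,-1.1,14.3,-0.001,-0.001,-0.001],
[-0.9,-1.2,14.3,-0.001,-0.001,-0.001],
[-0.9,-1.2,14.3,-0.001,-0.001,-0.001],
[-0.9,-1.2,14.3,-0.001,-0.001,-0.001],
```

Request:
move_arm:
  deltas:
    - [-4,-5,4,0,0,0]
    - [-1,-1,8,0,0,0]
    - [0,0,0,0,0,0]

```text
t: 39.07
ee_pos: [626.7, 90.7, 107.8]
orientation: [-3.131, 0.229, -0.003]
ft_force: [0.3, -0.1, -1.6]
width: 34.1
```

```bash
cat >> h.py <<'E'
def mill():
    p=ctrl.get_obs()["ee_pos"]; d=p[:2]-np.array([590,95.8]); print("mill x %.1f y %.1f z %.1f"%(d@MX,d@np.array([.142,.990]),p[2]))
E
python3 -c "
from h import *
st();mill();plan([((628,90.4,65),-98.1,15)])"
```

```text
t39.07 tcp [626.7  90.7 107.8] x [ 0.989 -0.146  0.002] y [-0.146 -0.989 -0.003] z [ 0.002  0.002 -1.   ] F [ 0.3 -0.1 -1.6] w34.1 q [0.12 0.58 1.68 0.   0.88 1.84]
mill x 37.0 y 0.2 z 107.8
->  [628.   90.4  65. ] -98.1 rows 3
[0.4,0.1,14.3,-0.001,-0.001,-0.002],
[0.4,0.1,14.3,-0.001,-0.001,-0.002],
[0.4,0.1,14.3,-0.001,-0.001,-0.002],
```

Request:
move_arm:
  deltas:
    - [0,0,11,0,0,0]
    - [0,0,11,0,0,0]
    - [0,0,11,0,0,0]
    - [0,0,8,0,0,0]
    - [0,0,0,0,0,0]

```text
t: 39.48
ee_pos: [626.5, 91.6, 62.2]
orientation: [-3.131, 0.227, -0.003]
ft_force: [-0.2, -0.4, -0.5]
width: 34.0
```

```bash
python3 -c "
from h import *
st();mill();plan([((628,90.4,54),-98.1,15)])"
```

```text
t39.48 tcp [626.5  91.6  62.2] x [ 0.99  -0.144  0.002] y [-0.144 -0.99  -0.003] z [ 0.002  0.002 -1.   ] F [-0.2 -0.4 -0.5] w34.0 q [0.13 0.64 1.7  0.   0.8  1.84]
mill x 36.7 y 1.0 z 62.2
->  [628.   90.4  54. ] -98.1 rows 1
[1.7,1.0,8.2,-0.003,-0.002,-0.004],
```

Request:
move_arm:
  deltas:
    - [0,0,5,0,0,0]
    - [0,0,3,0,0,0]
    - [0,0,0,0,0,0]

```text
t: 39.73
ee_pos: [626.1, 91.6, 52.4]
orientation: [-3.131, 0.227, -0.001]
ft_force: [-0.1, -0.1, -1.0]
width: 34.0
```

Request:
move_arm:
  deltas:
    - [0,0,1,0,0,0]
    - [0,0,1,0,0,0]

```text
t: 39.9
ee_pos: [626.4, 91.6, 51.5]
orientation: [-3.131, 0.227, -0.001]
ft_force: [-5.5, -0.6, 14.5]
width: 33.8
```

Request:
move_arm:
  deltas:
    - [0,0,-0.5,0,0,0]
    - [0,0,0,0,0,0]
    - [0,0,0,0,0,0]
  hand: -0.1

```text
t: 40.15
ee_pos: [627.8, 91.7, 54.0]
orientation: [-3.13, 0.227, -0.007]
ft_force: [0.3, 0.3, 1.0]
width: 47.9
```

Request:
move_arm:
  deltas:
    - [0,0,-15,0,0,0]
    - [0,0,-22,0,0,0]
    - [0,0,-30,0,0,0]
    - [0,0,-35,0,0,0]
    - [-10,0,-30,0,0,0]

```text
t: 40.57
ee_pos: [614.5, 92.1, 183.7]
orientation: [-3.133, 0.228, 0.011]
ft_force: [-0.0, 0.4, -0.3]
width: 48.0
```

```bash
python3 -c "
from h import *
st();grab('wrist','w24');plan([((556,-358,190),-60,40)])"
```

```text
t40.57 tcp [614.5  92.1 183.7] x [ 0.989 -0.145 -0.007] y [-0.145 -0.989 -0.   ] z [-0.007  0.001 -1.   ] F [-0.   0.4 -0.3] w48.0 q [0.13 0.47 1.66 0.   1.02 1.84]
->  [ 556. -358.  190.] -60 rows 12
[0.6,37.9,-0.1,-0.000,0.000,-0.056],
[-1.6,37.9,-0.1,-0.000,0.000,-0.056],
[-3.7,37.7,-0.1,-0.000,0.000,-0.056],
[-5.8,37.4,-0.1,-0.000,0.000,-0.056],
[-7.8,37.1,-0.1,-0.000,0.000,-0.056],
[-9.9,36.6,-0.1,-0.000,0.000,-0.056],
[-11.9,36.0,-0.1,-0.000,0.000,-0.056],
[-13.9,35.3,-0.1,-0.000,0.000,-0.056],
[-15.8,34.4,-0.1,-0.000,0.000,-0.056],
[-17.7,33.5,-0.1,-0.000,0.000,-0.056],
[-19.6,32.4,-0.1,-0.000,0.000,-0.056],
[-21.3,31.3,-0.0,-0.000,0.000,-0.056],
```

View pics/w24.png

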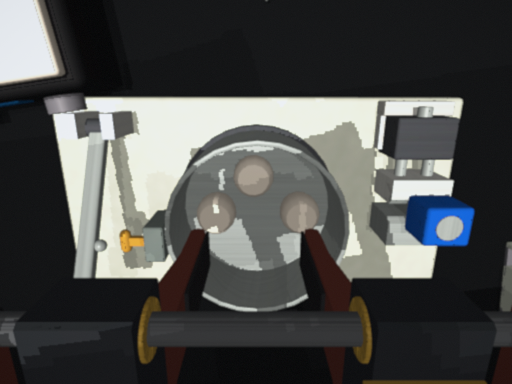

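Three pebbles in the jar. D can be taken with the present yaw of -98°. I'll move to a viewing pose.

```bash
python3 -c "
from h import *
plan([((548,-330,190),-98.1,40)])"
```

```text
->  [ 548. -330.  190.] -98.1 rows 11
[-0.5,38.9,-0.1,-0.000,0.000,-0.000],
[-0.5,38.9,-0.1,-0.000,0.000,-0.000],
[-0.5,38.9,-0.1,-0.000,0.000,-0.000],
[-0.5,38.9,-0.1,-0.000,0.000,-0.000],
[-0.5,38.9,-0.1,-0.000,0.000,-0.000],
[-0.5,38.9,-0.1,-0.000,0.000,-0.000],
[-0.6,38.9,-0.1,-0.000,0.000,-0.000],
[-0.6,38.9,-0.1,-0.000,0.000,-0.000],
[-0.6,38.9,-0.1,-0.000,0.000,-0.000],
[-0.6,38.9,-0.1,-0.000,0.000,-0.000],
[-0.6,38.9,-0.1,-0.000,0.000,-0.000],
```

Request:
move_arm:
  deltas:
    - [0,38,0,0,0,0]
    - [-1,38,0,0,0,0]
    - [-1,39,0,0,0,0]
    - [-1,39,0,0,0,0]
    - [-1,39,0,0,0,0]
  hand: -0.4

```text
t: 41.03
ee_pos: [587.8, -96.0, 195.7]
orientation: [-3.13, 0.207, -0.024]
ft_force: [0.8, -0.4, 0.9]
width: 61.5
```

Request:
move_arm:
  deltas:
    - [-1,39,0,0,0,0]
    - [-1,39,0,0,0,0]
    - [-1,39,0,0,0,0]
    - [-1,39,0,0,0,0]
    - [0,30,0,0,0,0]

```text
t: 41.45
ee_pos: [556.9, -290.0, 195.8]
orientation: [-3.131, 0.207, -0.03]
ft_force: [0.3, -0.3, -0.3]
width: 61.6
```

Request:
move_arm:
  deltas:
    - [0,5,0,0,0,0]
    - [0,0,0,0,0,0]

```text
t: 41.62
ee_pos: [555.0, -301.5, 195.8]
orientation: [-3.133, 0.218, -0.033]
ft_force: [-0.2, 0.4, 0.7]
width: 61.2
```

```bash
python3 -c "
from h import *
st();grab('wrist','w25')"
```

```text
t41.62 tcp [ 555.  -301.5  195.8] x [ 0.99  -0.138  0.021] y [-0.138 -0.99  -0.003] z [ 0.021 -0.    -1.   ] F [-0.2  0.4  0.7] w61.2 q [-0.52  0.45  1.65  0.01  1.02  1.18]
```

View pics/w25.png

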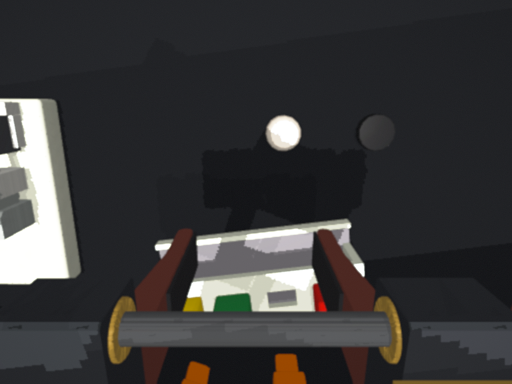

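```bash
python3 -c "
from h import *
d=load('w25')
for p in ((283.5,133),): print(atz(d,*p,16).round(1))
print(atz(d,376.5,132,14).round(1))
plan([((595.5,-334,90),-98.1,40)])"
```

```text
[ 594.8 -334.6   16. ]
[ 582.5 -428.8   14. ]
->  [ 595.5 -334.    90. ] -98.1 rows 3
[14.1,9.2,35.5,-0.001,-0.007,0.001],
[14.4,9.1,35.4,-0.001,-0.007,0.001],
[14.6,9.1,35.4,-0.001,-0.007,0.001],
```

Request:
move_arm:
  deltas:
    - [14,10,26,0,-0.01,0.001]
    - [14,10,28,0,-0.008,0]
    - [13,9,28,0,0,0]
    - [0,0,12,0,0,0]
    - [0,0,0,0,0,0]

```text
t: 42.08
ee_pos: [597.3, -329.0, 101.6]
orientation: [-3.132, 0.21, -0.01]
ft_force: [-1.0, 0.1, -0.0]
width: 61.3
```

```bash
python3 -c "
from h import *
st();plan([((595.2,-334.2,30),-98.1,15)])"
```

```text
t42.08 tcp [ 597.3 -329.   101.6] x [ 0.991 -0.133  0.007] y [-0.133 -0.991 -0.003] z [ 0.007  0.002 -1.   ] F [-1.   0.1 -0. ] w61.3 q [-0.52  0.64  1.57  0.01  0.93  1.18]
->  [ 595.2 -334.2   30. ] -98.1 rows 5
[-0.4,1.1,14.3,-0.001,-0.001,0.002],
[-0.4,1.1,14.3,-0.001,-0.001,0.002],
[-0.3,1.1,14.3,-0.001,-0.001,0.002],
[-0.3,1.1,14.3,-0.001,-0.001,0.002],
[-0.3,1.1,14.3,-0.001,-0.001,0.002],
```

Request:
move_arm:
  deltas:
    - [0,2,15,0,-0.004,0.004]
    - [0,2,16,0,-0.002,0.003]
    - [0,1,16,0,0,0]
    - [0,0,14,0,0,0]
    - [0,0,8,0,0,0]

```text
t: 42.5
ee_pos: [598.9, -327.9, 34.6]
orientation: [-3.133, 0.212, -0.006]
ft_force: [0.4, 0.3, -0.1]
width: 61.2
```

```bash
python3 -c "
from h import *
st();plan([((595.2,-334.2,4),-98.1,15)])"
```

```text
t42.50 tcp [ 598.9 -327.9   34.6] x [ 0.991 -0.135  0.004] y [-0.135 -0.991 -0.002] z [ 0.004  0.002 -1.   ] F [ 0.4  0.3 -0.1] w61.2 q [-0.52  0.74  1.58  0.    0.82  1.18]
->  [ 595.2 -334.2    4. ] -98.1 rows 3
[-1.0,2.3,10.2,-0.001,-0.001,0.002],
[-1.0,2.3,10.2,-0.001,-0.001,0.002],
[-0.9,2.2,10.2,-0.001,-0.001,0.002],
```

Request:
move_arm:
  deltas:
    - [-3,5,8,0,-0.003,0.003]
    - [-1,2,10,0,0,0]
    - [0,0,8,0,0,0]
    - [0,0,1,0,0,0]

```text
t: 42.83
ee_pos: [593.2, -333.6, 5.2]
orientation: [-3.132, 0.215, -0.0]
ft_force: [-0.6, -0.2, 0.1]
width: 61.3
```

```bash
python3 -c "
from h import *
st();plan([((595.2,-334.2,4.5),-98.1,15)])"
```

```text
t42.83 tcp [ 593.2 -333.6    5.2] x [ 0.991 -0.137  0.   ] y [-0.137 -0.991 -0.002] z [ 0.     0.002 -1.   ] F [-0.6 -0.2  0.1] w61.3 q [-0.53  0.78  1.58  0.    0.78  1.18]
->  [ 595.2 -334.2    4.5] -98.1 rows 1
[2.0,0.4,0.7,-0.002,0.000,0.004],
```

Request:
move_arm:
  deltas:
    - [2,0,0.5,0,0,0]
    - [0,0,0,0,0,0]
    - [0,0,0,0,0,0]
    - [0,0,0,0,0,0]
    - [0,0,0,0,0,0]
  hand: 1

```text
t: 43.25
ee_pos: [596.1, -334.7, 5.5]
orientation: [-3.132, 0.217, -0.003]
ft_force: [0.9, -0.4, -0.2]
width: 33.9
```

```bash
python3 -c "
from h import *
st()"
```

```text
t43.25 tcp [ 596.1 -334.7    5.5] x [ 0.99  -0.138  0.002] y [-0.138 -0.99  -0.002] z [ 0.002  0.002 -1.   ] F [ 0.9 -0.4 -0.2] w33.9 q [-0.53  0.78  1.58  0.    0.78  1.18]
```

Request:
move_arm:
  deltas:
    - [0,0,-15,0,0,0]
    - [0,0,-25,0,0,0]
    - [0,0,-35,0,0,0]
    - [0,0,-38,0,0,0]
    - [0,0,-40,0,0,0]

```text
t: 43.67
ee_pos: [590.2, -331.6, 157.4]
orientation: [-3.124, 0.216, 0.023]
ft_force: [0.2, -0.5, -0.5]
width: 34.5
```

```bash
python3 -c "
from h import *
st();plan([((552.4,101,170),-98.1,40)])"
```

```text
t43.67 tcp [ 590.2 -331.6  157.4] x [ 0.99  -0.137 -0.015] y [-0.138 -0.99  -0.009] z [-0.014  0.011 -1.   ] F [ 0.2 -0.5 -0.5] w34.5 q [-0.53  0.58  1.54  0.    1.04  1.18]
->  [552.4 101.  170. ] -98.1 rows 11
[-8.8,-38.5,-0.7,-0.001,0.001,0.000],
[-8.8,-38.5,-0.7,-0.001,0.001,0.000],
[-8.8,-38.5,-0.8,-0.001,0.001,0.000],
[-8.9,-38.5,-0.8,-0.001,0.001,0.000],
[-8.9,-38.5,-0.8,-0.001,0.001,0.000],
[-8.9,-38.5,-0.9,-0.001,0.001,0.000],
[-8.9,-38.5,-0.9,-0.001,0.001,0.000],
[-8.9,-38.5,-1.0,-0.001,0.001,0.000],
[-8.9,-38.5,-1.0,-0.001,0.001,0.000],
[-8.9,-38.5,-1.1,-0.001,0.001,0.000],
[-8.9,-38.5,-1.1,-0.001,0.001,0.000],
```

Request:
move_arm:
  deltas:
    - [-9,-38,-1,0,0.004,0]
    - [-9,-38,-1,0,0.003,0]
    - [-9,-38,-1,0,0,0]
    - [-9,-38,-1,0,0,0]
    - [-9,-38,-1,0,0,0]

```text
t: 44.08
ee_pos: [579.3, -142.3, 183.5]
orientation: [3.13, -0.233, 0.035]
ft_force: [1.3, 0.2, -1.7]
width: 34.2
```

```bash
python3 -c "
from h import *
st();plan([((552.4,101,170),-98.1,40)])"
```

```text
t44.08 tcp [ 579.3 -142.3  183.5] x [ 0.989 -0.148  0.022] y [-0.148 -0.989  0.001] z [ 0.022 -0.005 -1.   ] F [ 1.3  0.2 -1.7] w34.2 q [-0.26  0.42  1.74  0.    0.96  1.46]
->  [552.4 101.  170. ] -98.1 rows 7
[-9.0,-33.8,1.7,0.000,-0.003,-0.001],
[-9.0,-33.8,1.7,0.000,-0.003,-0.001],
[-8.9,-33.8,1.8,0.000,-0.003,-0.001],
[-8.9,-33.8,1.8,0.000,-0.003,-0.001],
[-8.8,-33.8,1.8,0.000,-0.003,-0.001],
[-8.8,-33.9,1.9,0.000,-0.003,-0.001],
[-8.8,-33.9,1.9,0.000,-0.003,-0.001],
```

Request:
move_arm:
  deltas:
    - [-9,-34,2,0,-0.004,0]
    - [-9,-34,2,0,-0.004,0]
    - [-9,-34,2,0,-0.004,0]
    - [-9,-34,2,0,-0.003,0]
    - [-9,-34,2,0,-0.003,0]

```text
t: 44.5
ee_pos: [558.9, 41.2, 181.2]
orientation: [3.131, -0.234, 0.022]
ft_force: [1.0, 0.1, -1.1]
width: 33.8
```

```bash
python3 -c "
from h import *
st();mill();plan([((552.4,101,160),-98.1,40)])"
```

```text
t44.50 tcp [558.9  41.2 181.2] x [ 0.989 -0.149  0.014] y [-0.149 -0.989  0.001] z [ 0.014 -0.003 -1.   ] F [ 1.   0.1 -1.1] w33.8 q [ 0.05  0.38  1.82 -0.    0.94  1.78]
mill x -23.0 y -58.4 z 181.2
->  [552.4 101.  160. ] -98.1 rows 2
[-7.8,-29.1,10.5,0.000,-0.007,-0.004],
[-7.6,-29.1,10.5,0.000,-0.007,-0.004],
```

Request:
move_arm:
  deltas:
    - [-9,-28,10,0,-0.007,-0.004]
    - [-8,-22,12,0,-0.005,-0.003]
    - [0,0,6,0,0,0]
    - [0,0,0,0,0,0]
    - [0,0,0,0,0,0]

```text
t: 44.92
ee_pos: [548.9, 102.6, 158.6]
orientation: [-3.133, 0.209, -0.014]
ft_force: [-0.3, -0.2, 0.2]
width: 34.0
```

```bash
python3 -c "
from h import *
st();mill();plan([((552.4,101,125),-98.1,15)])"
```

```text
t44.92 tcp [548.9 102.6 158.6] x [ 0.991 -0.133  0.009] y [-0.133 -0.991 -0.002] z [ 0.009  0.001 -1.   ] F [-0.3 -0.2  0.2] w34.0 q [ 0.16  0.41  1.83 -0.    0.89  1.87]
mill x -41.7 y 0.9 z 158.6
->  [552.4 101.  125. ] -98.1 rows 3
[1.1,0.4,11.2,-0.001,-0.003,0.003],
[1.2,0.4,11.2,-0.001,-0.003,0.003],
[1.2,0.4,11.2,-0.001,-0.003,0.003],
```

Request:
move_arm:
  deltas:
    - [3,0,10,0,-0.005,0.004]
    - [1,0,12,0,-0.003,0.003]
    - [0,0,12,0,0,0]
    - [0,0,0,0,0,0]

```text
t: 45.25
ee_pos: [555.6, 98.6, 124.3]
orientation: [-3.13, 0.228, -0.007]
ft_force: [0.3, -0.8, -1.1]
width: 33.9
```

```bash
python3 -c "
from h import *
st();mill();plan([((552.4,101,65),-98.1,12)]);grab('wrist','w26')"
```

```text
t45.25 tcp [555.6  98.6 124.3] x [ 0.989 -0.145  0.004] y [-0.145 -0.989 -0.003] z [ 0.005  0.003 -1.   ] F [ 0.3 -0.8 -1.1] w33.9 q [0.15 0.47 1.84 0.   0.83 1.87]
mill x -34.5 y -2.1 z 124.3
->  [552.4 101.   65. ] -98.1 rows 5
[-0.7,-0.3,11.9,-0.001,-0.001,-0.001],
[-0.7,-0.3,11.9,-0.001,-0.001,-0.001],
[-0.7,-0.4,11.9,-0.001,-0.001,-0.001],
[-0.7,-0.4,11.9,-0.001,-0.001,-0.001],
[-0.7,-0.4,11.9,-0.001,-0.001,-0.001],
```

View pics/w26.png

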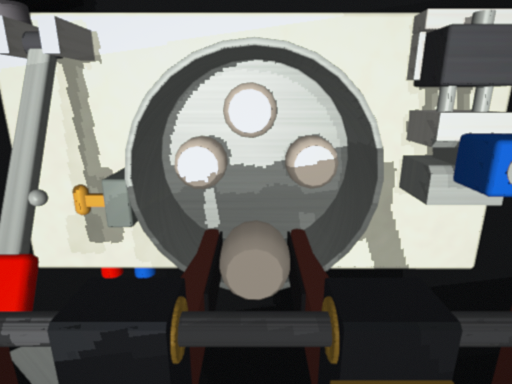

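Request:
move_arm:
  deltas:
    - [-3,0,10,0,0,0]
    - [-1,0,12,0,0,0]
    - [0,0,12,0,0,0]
    - [0,0,12,0,0,0]
    - [0,0,6,0,0,0]

```text
t: 45.72
ee_pos: [552.8, 97.8, 70.0]
orientation: [-3.129, 0.233, -0.011]
ft_force: [-0.3, 0.2, -0.4]
width: 34.4
```

```bash
python3 -c "
from h import *
st();mill()"
```

```text
t45.72 tcp [552.8  97.8  70. ] x [ 0.989 -0.148  0.007] y [-0.148 -0.989 -0.004] z [ 0.008  0.003 -1.   ] F [-0.3  0.2 -0.4] w34.4 q [0.15 0.55 1.86 0.   0.72 1.87]
mill x -37.1 y -3.4 z 70.0
```

Floor contact is expected at TCP z≈51.5.

Request:
move_arm:
  deltas:
    - [0,-1,8,0,-0.004,0]
    - [0,0,7,0,0,0]
    - [0,0,0,0,0,0]

```text
t: 45.97
ee_pos: [551.8, 98.4, 52.1]
orientation: [-3.13, 0.234, -0.001]
ft_force: [-0.7, -0.3, -1.3]
width: 34.1
```

```bash
python3 -c "
from h import *
st();mill()"
```

```text
t45.97 tcp [551.8  98.4  52.1] x [ 0.989 -0.148  0.   ] y [-0.148 -0.989 -0.003] z [ 0.001  0.003 -1.   ] F [-0.7 -0.3 -1.3] w34.1 q [0.15 0.58 1.87 0.   0.7  1.87]
mill x -38.2 y -2.8 z 52.1
```

Request:
move_arm:
  deltas:
    - [0,0,0.8,0,0,0]
    - [0,0,0.8,0,0,0]

```text
t: 46.13
ee_pos: [552.0, 98.4, 51.0]
orientation: [-3.13, 0.234, -0.0]
ft_force: [-5.4, -1.5, 16.4]
width: 33.8
```

Request:
move_arm:
  deltas:
    - [0,0,-0.5,0,0,0]
    - [0,0,0,0,0,0]
    - [0,0,0,0,0,0]
  hand: -0.1

```text
t: 46.38
ee_pos: [553.4, 98.7, 53.4]
orientation: [-3.129, 0.233, -0.005]
ft_force: [-0.8, -0.3, -1.1]
width: 47.3
```

Request:
move_arm:
  deltas:
    - [0,0,-15,0,0,0]
    - [0,0,-22,0,0,0]
    - [0,0,-30,0,0,0]
    - [0,0,-35,0,0,0]
    - [0,20,-30,0,0,0]

```text
t: 46.8
ee_pos: [546.7, 79.6, 184.3]
orientation: [-3.131, 0.23, 0.012]
ft_force: [-0.3, -0.2, 0.4]
width: 48.3
```

```bash
python3 -c "
from h import *
st();grab('wrist','w27');grab('top','t1');grab('scene','s1')
plan([((555,150,250),-8.1,40)])"
```

```text
t46.80 tcp [546.7  79.6 184.3] x [ 0.989 -0.146 -0.008] y [-0.146 -0.989 -0.001] z [-0.007  0.002 -1.   ] F [-0.3 -0.2  0.4] w48.3 q [0.12 0.37 1.82 0.   0.96 1.84]
->  [555. 150. 250.] -8.1 rows 14
[-0.3,-5.2,-4.6,-0.000,0.000,-0.113],
[0.3,-5.2,-4.6,-0.000,0.000,-0.113],
[0.9,-5.1,-4.6,-0.000,0.000,-0.113],
[1.5,-5.0,-4.6,-0.000,0.000,-0.113],
[2.0,-4.8,-4.6,-0.000,0.000,-0.113],
[2.6,-4.5,-4.6,-0.000,0.000,-0.113],
[3.1,-4.2,-4.6,-0.000,0.000,-0.113],
[3.5,-3.9,-4.6,-0.000,0.000,-0.113],
[3.9,-3.4,-4.6,-0.000,0.000,-0.113],
[4.3,-3.0,-4.6,-0.000,0.000,-0.113],
[4.6,-2.5,-4.6,-0.000,0.000,-0.113],
[4.8,-1.9,-4.6,-0.000,0.000,-0.113],
[5.0,-1.4,-4.6,-0.000,0.000,-0.113],
[5.1,-0.8,-4.6,-0.000,0.000,-0.113],
```

View pics/w27.png

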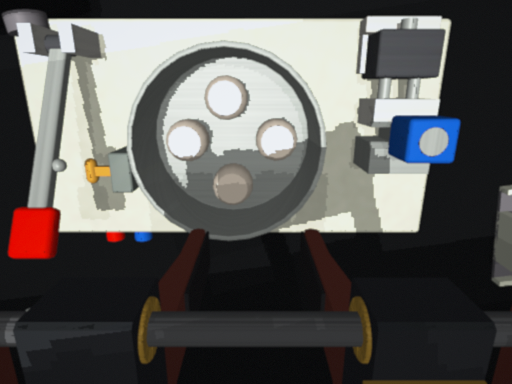

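View pics/s1.png

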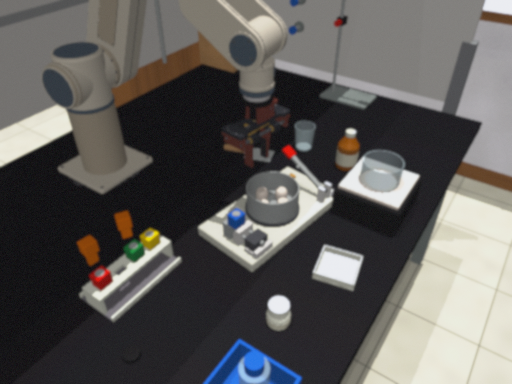

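All four pebbles stand in the jar: (226,97), (187,138), (276,138) and (232,183) in the picture. Blue stands in the gap at (425,140). The scene view shows the rack holding yellow, green and red. Next I'll locate the lever pad by triangulating three views.

```bash
python3 -c "
from h import *
for t,b in (('w20',(80,0,190,100)),('w21',(120,0,210,70)),('w27',(0,195,80,270))):
    crop(load(t),*b,t+'p',6)"; python3 -c "
import cv2,numpy as np
ims=[cv2.imread(f'pics/{t}p.png') for t in ('w20','w21','w27')]
H=max(i.shape[0] for i in ims); ims=[cv2.copyMakeBorder(i,0,H-i.shape[0],0,10,0) for i in ims]
o=np.hstack(ims); print(o.shape,[i.shape for i in ims]); cv2.imwrite('pics/pads.png',cv2.resize(o,None,fx=0.47,fy=0.47))"
```

```text
w20p scale 6
w21p scale 6
w27p scale 6
(600, 1710, 3) [(600, 670, 3), (600, 550, 3), (600, 490, 3)]
```

View pics/pads.png

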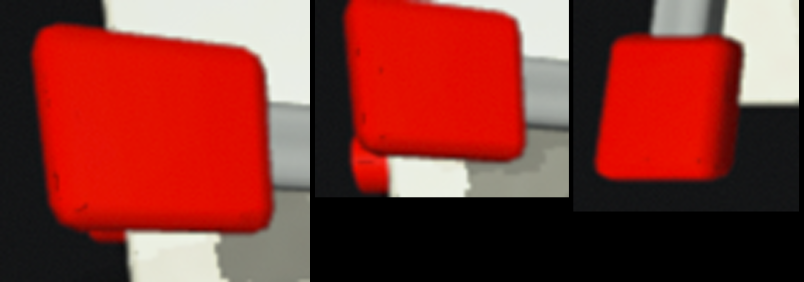

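```bash
python3 -c "
from h import *
a,b,c=load('w20'),load('w21'),load('w27')
P=[(a,(134.3,45.4)),(b,(162.6,28.4)),(c,(30.9,233.3))]
for i in range(3):
  for j in range(i):
    w,e=tri(*P[i],*P[j]); print(i,j,w.round(1),round(e,1))
for d,p in P: print(atz(d,*p,136).round(1))
plan([((550,238,170),-98.1,40)])"
```

```text
1 0 [552.4 239.2 123.9] 0.8
2 0 [554.4 238.3 130.6] 0.4
2 1 [554.8 237.1 132.1] 0.7
[555.9 237.4 136. ]
[555.3 236.3 136. ]
[556.4 234.  136. ]
->  [550. 238. 170.] -98.1 rows 5
[-4.3,-31.8,3.1,-0.000,0.001,-0.002],
[-4.3,-31.8,3.1,-0.000,0.001,-0.002],
[-4.2,-31.8,3.1,-0.000,0.001,-0.002],
[-4.2,-31.8,3.0,-0.000,0.001,-0.002],
[-4.1,-31.9,3.0,-0.000,0.001,-0.002],
```

Request:
move_arm:
  deltas:
    - [-4,-31,0,0,0,0]
    - [-4,-31,0,0,0,0]
    - [-4,-31,0,0,0,0]
    - [-4,-31,0,0,0,0]
    - [-3,-20,0,0,0,0]
  hand: 1

```text
t: 47.37
ee_pos: [548.8, 223.7, 180.7]
orientation: [3.131, -0.25, -0.012]
ft_force: [-0.1, 0.4, -0.7]
width: 18.6
```

Request:
move_arm:
  deltas:
    - [0,0,0,0,0,0]
    - [0,0,0,0,0,0]

```text
t: 47.53
ee_pos: [547.1, 228.0, 177.7]
orientation: [3.131, -0.242, -0.017]
ft_force: [0.3, -0.3, 0.5]
width: 5.2
```

```bash
python3 -c "
from h import *
st();plan([((550,238.5,150),-98.1,15)])"
```

```text
t47.53 tcp [547.1 228.  177.7] x [ 0.988 -0.154 -0.011] y [-0.154 -0.988  0.002] z [-0.011  0.    -1.   ] F [ 0.3 -0.3  0.5] w5.2 q [0.37 0.44 1.73 0.   0.99 2.1 ]
->  [550.  238.5 150. ] -98.1 rows 2
[0.8,-5.5,13.8,0.001,0.005,-0.007],
[0.7,-5.4,13.8,0.001,0.005,-0.007],
```

Request:
move_arm:
  deltas:
    - [1,-6,11,0,0.006,-0.006]
    - [0,-4,11,0,0.005,-0.005]
    - [0,0,3,0,0,0]
    - [0,0,0,0,0,0]

```text
t: 47.87
ee_pos: [547.4, 235.1, 148.4]
orientation: [3.129, -0.225, -0.007]
ft_force: [0.0, 0.0, -1.0]
width: 0.4
```

```bash
python3 -c "
from h import *
st();plan([((548,238.5,130),-98.1,10)]);grab('wrist','w28')"
```

```text
t47.87 tcp [547.4 235.1 148.4] x [ 0.99  -0.143 -0.004] y [-0.143 -0.99   0.005] z [-0.005 -0.004 -1.   ] F [ 0.  0. -1.] w0.4 q [ 0.39  0.48  1.74 -0.    0.93  2.1 ]
->  [548.  238.5 130. ] -98.1 rows 2
[0.1,-1.8,9.2,0.002,0.002,-0.001],
[0.1,-1.7,9.2,0.002,0.002,-0.001],
```

View pics/w28.png

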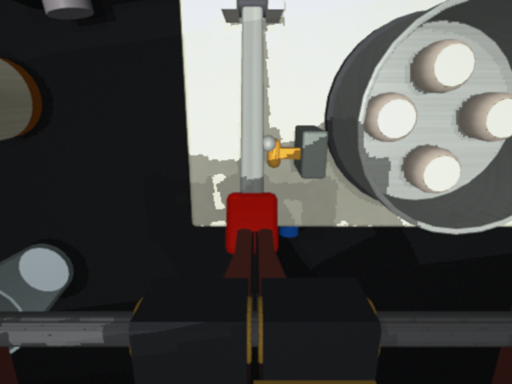

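The fingertips are above the pad's middle. Bottle and beaker stay below the gripper body's lowest height (about 143 mm). Pressing down.

Request:
move_arm:
  deltas:
    - [0,-2,8,0,0,0]
    - [0,-1,8,0,0,0]
    - [0,0,8,0,0,0]

```text
t: 48.17
ee_pos: [549.3, 236.9, 125.4]
orientation: [3.13, -0.23, -0.002]
ft_force: [0.9, 0.1, 2.1]
width: 0.3
```

```bash
python3 -c "
from h import *
st();mill()"
```

```text
t48.17 tcp [549.3 236.9 125.4] x [ 0.989 -0.146 -0.001] y [-0.146 -0.989  0.003] z [-0.002 -0.003 -1.   ] F [0.9 0.1 2.1] w0.3 q [ 0.39  0.51  1.75 -0.    0.88  2.11]
mill x -60.4 y 133.9 z 125.4
```

Request:
move_arm:
  deltas:
    - [-2,0,9,0,0,0]
    - [-2,0,9,0,0,0]
    - [-2,0,9,0,0,0]
    - [-1,0,9,0,0,0]

```text
t: 48.5
ee_pos: [542.0, 237.8, 86.8]
orientation: [3.131, -0.232, -0.002]
ft_force: [-3.4, 0.9, 6.9]
width: -0.2
```

```bash
python3 -c "
from h import *
st();mill()"
```

```text
t48.50 tcp [542.  237.8  86.8] x [ 0.989 -0.147 -0.001] y [-0.147 -0.989  0.002] z [-0.001 -0.002 -1.   ] F [-3.4  0.9  6.9] w-0.2 q [ 0.39  0.56  1.78 -0.    0.8   2.11]
mill x -67.7 y 133.7 z 86.8
```

Request:
move_arm:
  deltas:
    - [-1,0,6,0,0,0]
    - [-1,0,5,0,0,0]

```text
t: 48.67
ee_pos: [539.5, 238.2, 73.6]
orientation: [3.131, -0.231, -0.002]
ft_force: [0.7, -0.6, 0.4]
width: 0.5
```

Request:
move_arm:
  deltas:
    - [0,0,3,0,0,0]
    - [0,0,2,0,0,0]

```text
t: 48.83
ee_pos: [538.7, 238.1, 66.8]
orientation: [3.13, -0.231, -0.004]
ft_force: [-1.1, 0.8, 2.1]
width: 0.6
```

Request:
move_arm:
  deltas:
    - [0,0,1.5,0,0,0]
    - [0,0,1.5,0,0,0]

```text
t: 49.0
ee_pos: [538.4, 238.2, 63.2]
orientation: [3.13, -0.231, -0.005]
ft_force: [-1.4, 0.7, 2.2]
width: 0.6
```

```bash
python3 -c "
from h import *
st();mill();grab('wrist','w29')"
```

```text
t49.00 tcp [538.4 238.2  63.2] x [ 0.989 -0.147 -0.003] y [-0.147 -0.989  0.003] z [-0.003 -0.003 -1.   ] F [-1.4  0.7  2.2] w0.6 q [ 0.4   0.59  1.8  -0.    0.76  2.12]
mill x -71.3 y 133.7 z 63.2
```

View pics/w29.png

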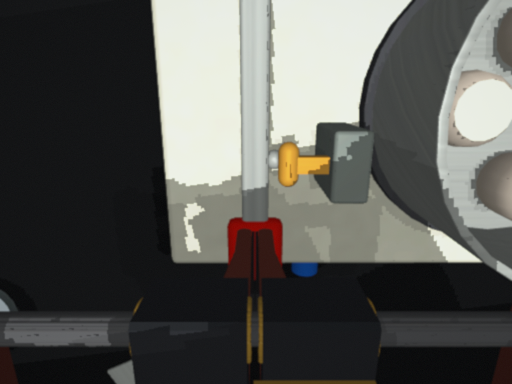

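Request:
move_arm:
  deltas:
    - [0,0,1,0,0,0]
    - [0,0,1,0,0,0]

```text
t: 49.22
ee_pos: [538.4, 238.2, 61.2]
orientation: [3.13, -0.231, -0.005]
ft_force: [-1.5, 0.6, 2.4]
width: 0.7
```

Request:
move_arm:
  deltas:
    - [0,0,0.7,0,0,0]

```text
t: 49.3
ee_pos: [538.4, 238.2, 60.6]
orientation: [3.13, -0.231, -0.005]
ft_force: [-1.5, 0.5, 2.4]
width: 0.2
```

Request:
move_arm:
  deltas:
    - [0,0,1,0,0,0]
    - [0,0,0.7,0,0,0]

```text
t: 49.47
ee_pos: [538.4, 238.3, 59.8]
orientation: [3.131, -0.231, -0.005]
ft_force: [-3.7, 0.2, 11.0]
width: 0.3
```

Request:
move_arm:
  deltas:
    - [0,0,0.7,0,0,0]
    - [0,0,0.7,0,0,0]

```text
t: 49.63
ee_pos: [538.4, 238.3, 60.0]
orientation: [3.131, -0.231, -0.005]
ft_force: [-2.4, -0.4, 8.3]
width: 0.4
```

The stop is reached at z≈59.8, well past the catch. I'll lift slowly and see whether the lever stays.

Request:
move_arm:
  deltas:
    - [0,0,-2,0,0,0]
    - [0,0,-4,0,0,0]
    - [0,0,-6,0,0,0]
    - [0,0,-10,0,0,0]
    - [0,0,-15,0,0,0]

```text
t: 50.05
ee_pos: [537.8, 237.5, 97.3]
orientation: [3.129, -0.231, -0.008]
ft_force: [0.1, 1.0, 0.1]
width: 0.5
```

Request:
move_arm:
  deltas:
    - [0,10,-30,0,0,0]
    - [0,38,-30,0,0,0]
    - [0,38,-20,0,0,0]
    - [0,38,-10,0,0,0]
    - [0,38,0,0,0,0]

```text
t: 50.47
ee_pos: [517.4, 83.6, 192.9]
orientation: [3.131, -0.216, 0.002]
ft_force: [0.8, 0.2, -0.4]
width: 0.6
```

```bash
python3 -c "
from h import *
st();grab('wrist','w30');s=grab('scene','s2');t=grab('top','t2')
crop(s,60,120,420,384,'s2c'); crop(t,170,80,410,280,'t2c')"
```

```text
t50.47 tcp [517.4  83.6 192.9] x [ 0.991 -0.137  0.002] y [-0.137 -0.991  0.003] z [ 0.001 -0.003 -1.   ] F [ 0.8  0.2 -0.4] w0.6 q [ 0.14  0.32  1.88 -0.    0.95  1.85]
s2c scale 2.2222222222222223
t2c scale 3.0
```

View pics/s2c.png

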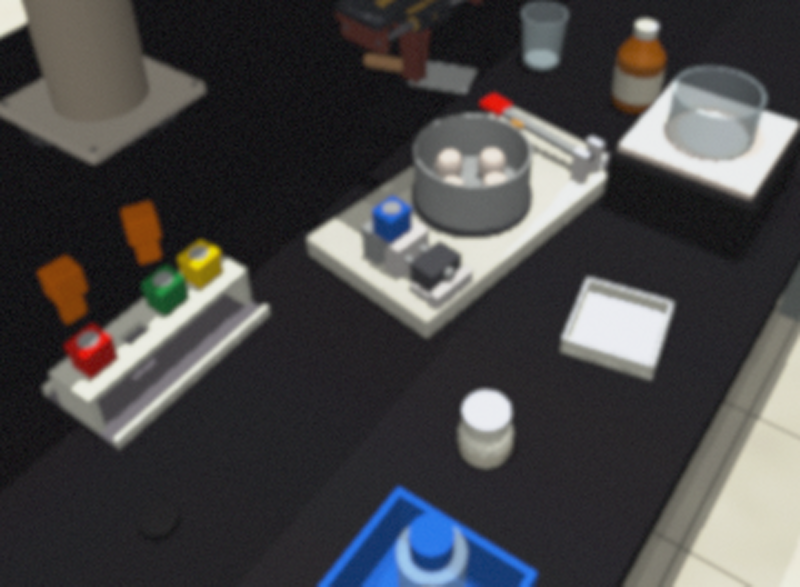

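View pics/w30.png

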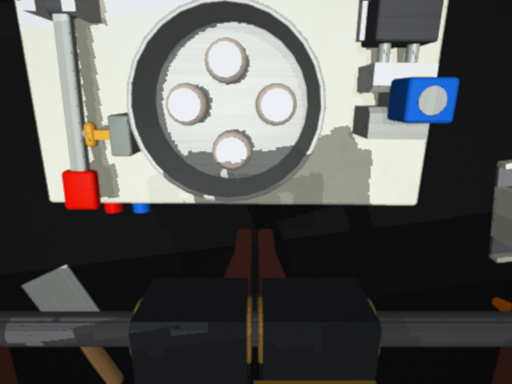

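View pics/t2c.png

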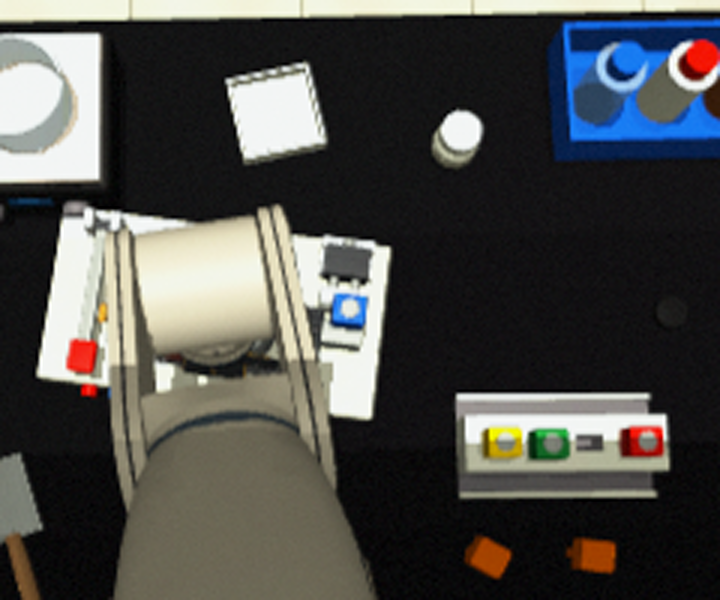

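Request:
move_arm:
  deltas:
    - [0,0,0,0,0,0]
    - [0,0,0,0,0,0]
    - [0,0,0,0,0,0]
    - [0,0,0,0,0,0]
    - [0,0,0,0,0,0]

```text
t: 51.03
ee_pos: [516.5, 85.7, 190.9]
orientation: [3.131, -0.219, -0.004]
ft_force: [-0.1, 0.3, -0.1]
width: 0.6
```

```bash
python3 -c "
from h import *
a,b=load('w12'),load('w27')
print('blue disc',tri(a,(409/1.56-.2,261/1.56-.2),b,(433.5,141)))
print('blue disc',tri(load('w24'),(449.5,228.5),a,(409/1.56-.2,261/1.56-.2)))
d=grab('wrist','w31'); print('pad now at z=62:',atz(d,80,190,62).round(1)); st()
for t in ('w27','w30','w31'):
  f=load(t)['frame'].astype(int); m=(f[...,0]>150)&(f[...,1]<60)&(f[...,2]<60); v,u=np.nonzero(m&(np.arange(512)[None]<105)); print(t,u.mean().round(1),v.mean().round(1))
"
```

```text
blue disc (array([574.11096735, -49.58445815, 110.18887343]), np.float64(0.468200264804863))
blue disc (array([573.98767429, -49.33102652, 111.07363295]), np.float64(0.17129437278178242))
pad now at z=62: [533.5 244.1  62. ]
t51.08 tcp [516.4  85.7 190.9] x [ 0.99  -0.139 -0.003] y [-0.139 -0.99   0.003] z [-0.003 -0.003 -1.   ] F [-0.1 -0.1 -0.2] w0.2 q [ 0.14  0.32  1.88 -0.    0.95  1.86]
w27 31.3 232.7
w30 79.8 189.8
w31 80.7 188.9
```

The blue handle's top is at 110–111 mm (75 + 36, so home). The lever pad stays down and is not moving, and the robot touches nothing. Handing in.

```bash
python3 -c "
from h import *
print(ctrl.close_job())"
```

```text
the job is handed in; nothing more can be done
None
```

The mill is set up as asked, and I handed the job in at about 51 s.

- **Gap:** Yellow went in freely, and so did green, with visible play. Both went back to their own slots. Blue bound: about 12 N at its mouth, then about 4.5 N sliding in, until a firm stop. It stands fully home, with its handle top measured at 110–111 mm against 111 mm expected. Red was never needed and stayed in the rack, so yellow, green and red all hang there.
- **Pebbles:** All four were lowered onto the jar floor (10–16 N contact before release) and stand upright in the last picture.
- **Lever:** It was pressed last, down to its stop, and stayed down after I let go. The pad lies near (533, 244), and it showed no movement about half a second later. The highest force I read while pressing, before the stop, was about 7 N, less than the 8–15 N stated for the catch. That was only sampled between steps, so I judged the catch by the lever staying down.
- **Disagreed or went less well:** When I seated yellow back in the rack, the wrist force briefly read 46 N, the leaf's handle pressing on the rack top. It went back to zero as I let go, and the leaf hangs normally. Blue read 23 N for a moment at its stop.
- **Other things:** None of the other things on the bench looked moved in the final views, and no pebble turned out to have been knocked aside.

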